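# Put the terminal strips back into the revolving stock stand

## Robot

A 6-joint arm with a two-finger parallel gripper is mounted at the origin on the work surface. World frame = base frame: x ahead of the robot, y to its left, z up, the work surface at z = 0. Lengths are in m, angles in rad, forces in N, time in s.
With the tool pointing down it reaches from about 0.25 to 0.725 m from the base axis. Payload 4 kg.
Tool frame: the origin (TCP) lies midway between the tips of the shut fingers; the grasp point (between the pads) lies bot.pinch_z behind it (bot.pinch_z is the distance from the TCP to the grasp point, in m); z points along the fingers, y is the direction in which the jaws open and shut (so a half turn about z gives the same grasp; the last joint's range is limited). The gripper opens to 85 mm and grips with 20 to 120 N. Pads are 22 mm wide; open, the fingers measure 114 mm over their backs; the gripper's body (76 mm by 85 mm) begins 54 mm behind the grasp point. The pads swing forward as they close: fully open they stand 13 mm farther back than shut.
Start: joints at [1.309, 0.241, 0.005, 1.335, 0, 1.571], TCP at [0.129, 0.483, 0.231] pointing down, gripper open.
Joint ranges: [-2.72, 2.72], [-1.05, 1.87], [-1.09, 1.28], [-1.99, 2.15], [-1.42, 1.44], [-3.14, 3.14]. Speed limits (rad/s): [2.79, 2.79, 3.14, 3.14, 3.14, 3.14].

## Interface

Orientations are given as a unit quaternion [x, y, z, w].
In Python, from workcell import bot gives the robot as it stands. The module is installed in compiled form; this text tells all that it offers.
- The arm moves only by the tool move_arm, never from a script. Its argument "series" is a list that holds one entry, the list of rows, each a list of 7 numbers: the shift along the world's x, y, z in cm, then the turn, a rotation vector about the world's x, y, z in degrees, then the opening, from 0 (shut) to 1 (fully open). A call has exactly 5 rows; each row shifts and turns the pose as measured when the row begins; what a row does not reach is not made up. A row lasts 1/10 s, in which the tool goes at most 50 mm and 8.59 degrees, less where a joint would pass 70% of its speed; a pose out of reach is approached as far as the arm can. A call with a gripper value outside its range is refused whole. The fingers move at their own pace and stop on an object; the grip force is fixed at half the most. Time passes only in rows, so rows that do not move let the fingers close, or fill a call up. It gives the time, the measured TCP pose, the force and the opening at its end, in the units of the state.
- bot.get_obs(): the state, without advancing time (a new reading comes with each control period).
- bot.camera(name): name is "scene" or "top" or "wrist"; returns (picture, depth): 420x560x3 uint8, red, green, blue; 420x560 float32, m along the optical axis (not along the pixel's ray), 0 where there is no reading.
- bot.camera_info(name): a dict with "vfov" (degrees; the focal length in pixels is half the picture's height over the tangent of half this angle, whatever the lens; pixels are square), "cx", "cy" (the principal point, pixels), "cam_to_world" (4x4, takes a point from camera to world coordinates); the wrist camera has in their place "tool_from_camera" (4x4, takes a point from camera to tool coordinates, whose origin is the TCP and whose axes are the flange's). Camera axes: x right, y down, z forward; pixel columns grow to the right and rows downward; lengths in m; the calibration is good to about 2 mm. A picture is of the moment at which its call begins: read the wrist's pose just before it. camera_info takes no time and is no camera call.
- bot.job_done(): hands the job in, once; it reports no verdict.
Trained networks look in the newest picture that a camera, given by its name, has taken for a name from the list of things; names that differ only in an ending like _2 or _b are one class to them, and where a whole thing is asked for, a point or a joint stands for the part that bears it (a point fixed in the world has none). Each returns a list of dicts, best first, with "confidence" (0 to 1); they miss things now and then, are a little off and sometimes report something else, mostly with a low value. They report only what shows in the picture. A call takes as long as a camera call.
- bot.find_in(camera, target): "at" ([x, y, z] in m, in world coordinates, good to about 4 mm: the middle of the surface that is visible of it).
The state is a dict: "clock": time; "joint_pos": joint angles; "joint_vel": joint speeds; "tau": joint torques, N m; "eef_pos": TCP position; "tool_rot": TCP orientation; "ft_force": force on the tool from outside, world axes, zero at the start; "ft_torque": the same for the moment, N m; "grip_width": finger opening in m.
Only numpy, scipy, OpenCV 4.12 (cv2) and the standard library are available. Lean on these libraries where they do the work, as an engineer would, in place of code of your own. Each camera call takes 0.05 s, during which the arm holds its last target.

## Task

Put every terminal strip lying on the bench away in the revolving stock stand, each in the bin of its own colour: pull up the red spring ring, turn the drum until the right bin is under the window, let the pin snap into its notch, and lay the strips in; go on until none is left. Then turn the yellow blanking plate back under the window and leave the drum locked. Leave the bins in the drum and the other things on the bench where they are.

Things in the scene. Friction and masses are not known exactly. Their poses are not given: they have to be found in the camera images.
- stand: fixed grey square base, 356 x 356 x 16 mm, of a revolving stock stand; place and yaw vary. Origin: centre of its underside, on the drum's axis; z up; -x is its front, towards the robot. Corner posts carry a clear cover, top 102 mm above the bench, over the drum but for one window at the front
- axis (a point): point on the drum's vertical axis, 102 mm above the bench; axes as the stand's. Around it a steel index ring (radius 38 to 54 mm, top 114 mm above the bench) with four notches 90 degrees apart lies on the cover
- window (a point): centre of the window, 112 mm to the front (-x) of the axis, 102 mm above the bench; axes as the stand's. The window is 120 mm wide in y, open at the front edge, its inner edge 54 mm from the axis. Only the bay under it can be reached: the 4 mm cover hides the rest, its underside 98 mm above the bench
- blank (a point): centre of the drum's yellow blanking plate (112 x 112 mm, top 93 mm above the bench), given 102 mm above the bench, 112 mm from the axis; it turns with the blue drum. Shut, it coincides with window. The drum's other three bays, 90, 180 and 270 degrees on, hold the bins
- drum (a joint): angle of the drum in rad, counter-clockwise from above; 0 at the start, with the yellow plate under the window. Once the pin is out it turns without limit either way (1 to 2 N at the ring). The pin drops into a notch at every multiple of pi/2 (within about 0.05 rad), where a bay stands right under the window
- index_pin (a joint): lift of the spring index pin in m: 0 seated in a notch (drum locked), 0.010 riding on the index ring between notches, 0.018 at its upper stop. The drum turns only with it at 0.010 or more. The spring pulls it down with 5.5 N at 0, 10 N at the stop
- ring (a point): centre of the upright red pull ring (outer diameter 38 mm, bar 9 mm thick) on the index pin, 159 mm above the bench when seated; x axis: level normal of its plane, so pinch the bar along x. It swivels freely about the vertical. It rides on the drum's crank arm, 46 mm from the axis, 45 degrees clockwise of the yellow plate; sleeve top below it: 138 mm
- bin_black: black open plastic bin, 104 x 104 x 45 mm, walls and floor 3.5 mm, loose in a bay of the drum between 10 mm lips, its centre 112 mm from the axis, its underside 26 mm above the bench; it turns with the drum. Which bay it is in varies. Origin: centre of its underside; z up, sides along x and y.
- bin_white: white open plastic bin, 104 x 104 x 45 mm, walls and floor 3.5 mm, loose in a bay of the drum between 10 mm lips, its centre 112 mm from the axis, its underside 26 mm above the bench; it turns with the drum. Which bay it is in varies. Origin: centre of its underside; z up, sides along x and y.
- bin_green: green open plastic bin, 104 x 104 x 45 mm, walls and floor 3.5 mm, loose in a bay of the drum between 10 mm lips, its centre 112 mm from the axis, its underside 26 mm above the bench; it turns with the drum. Which bay it is in varies. Origin: centre of its underside; z up, sides along x and y.
- strip_black1: black six-way terminal strip, a solid bar 90 x 24 x 20 mm (x, y, z), 60 g, screws on top; lies on the bench to the left or right of the stand. Origin: centre of its underside, x along its length, z up. May be absent (None).
- strip_black2: black six-way terminal strip, a solid bar 90 x 24 x 20 mm (x, y, z), 60 g, screws on top; lies on the bench to the left or right of the stand. Origin: centre of its underside, x along its length, z up. May be absent (None).
- strip_white1: white six-way terminal strip, a solid bar 90 x 24 x 20 mm (x, y, z), 60 g, screws on top; lies on the bench to the left or right of the stand. Origin: centre of its underside, x along its length, z up. May be absent (None).
- strip_white2: white six-way terminal strip, a solid bar 90 x 24 x 20 mm (x, y, z), 60 g, screws on top; lies on the bench to the left or right of the stand. Origin: centre of its underside, x along its length, z up. May be absent (None).
- strip_green1: green six-way terminal strip, a solid bar 90 x 24 x 20 mm (x, y, z), 60 g, screws on top; lies on the bench to the left or right of the stand. Origin: centre of its underside, x along its length, z up. May be absent (None).
- strip_green2: green six-way terminal strip, a solid bar 90 x 24 x 20 mm (x, y, z), 60 g, screws on top; lies on the bench to the left or right of the stand. Origin: centre of its underside, x along its length, z up. May be absent (None).
- screwdriver: screwdriver, red handle, 190 mm, lying on the bench; not part of the job, leave it where it is
- tape_roll: yellow roll of tape, 90 mm across, 25 mm high, lying on the bench; not part of the job, leave it where it is
- screw_jar: glass jar of 64 mm diameter, 80 mm high, lying on the bench; not part of the job, leave it where it is
- meter: orange multimeter, 130 x 70 x 32 mm, lying on the bench; not part of the job, leave it where it is
- pliers: pliers with blue handles, 160 mm, lying on the bench; not part of the job, leave it where it is

How it is judged:
By the outcome, as a careful person would: the job done as asked, in the order asked, and still so for the second after the job is handed in, with the robot touching nothing.
Of strip_black1, strip_black2, strip_white1, strip_white2, strip_green1, strip_green2 only 4 to 6 are there at a start; the rules pass over those that are not, and their reading is None.
At some moment in a run one of strip_black1, strip_black2, strip_white1, strip_white2, strip_green1, strip_green2 may be knocked a few centimetres aside while the robot is not near it.
Once in a run the grip may slacken for a moment while it holds something.
It also fails if it takes over 210 s, if anything falls off the work surface, if the arm or the gripper's body presses on something with over 40 N, if the wrist force passes 120 N, or if a joint passes its speed limit or range.

## Working session

There is one attempt and no reset: what is moved stays moved. The work goes in short steps, Python scripts to look and compute and a tool call to move; the robot and the scene stay as the last step left them, time stands still between calls to the robot, and variables do not carry over. Pictures are saved under pics/ and viewed, and the job is handed in when it is done.

Besides the shell and the picture viewer there is one more tool, called after ">>>" in YAML: its name, and indented under it one key for each argument. move_arm: Moves the arm, as the interface text tells. Its arguments: {"type":"object","properties":{"series":{"type":"array","items":{"type":"array","items":{"type":"array","items":{"type":"number"}}}}},"required":["series"]}

```bash
mkdir -p pics; ls
cat > h.py <<'E'
import numpy as np, cv2
from workcell import bot
from scipy.spatial.transform import Rotation as R
def snap(name,fn):
    o=bot.get_obs(); p,d=bot.camera(name); cv2.imwrite('pics/'+fn,p[:,:,::-1]); np.savez('pics/'+fn[:-4]+'.npz',p=p,d=d,pos=o['eef_pos'],q=o['tool_rot']); return p,d,o
def c2w(name,o=None):
    i=bot.camera_info(name)
    if name!='wrist': return i,np.array(i['cam_to_world'])
    T=np.eye(4);T[:3,:3]=R.from_quat(o['tool_rot']).as_matrix();T[:3,3]=o['eef_pos']
    return i,T@np.array(i['tool_from_camera'])
def cloud(name,d,o=None):
    i,T=c2w(name,o); f=d.shape[0]/2/np.tan(np.radians(i['vfov'])/2)
    v,u=np.mgrid[:d.shape[0],:d.shape[1]]
    P=np.stack([(u-i['cx'])/f*d,(v-i['cy'])/f*d,d],-1)
    return P@T[:3,:3].T+T[:3,3]
def px2w(name,u,v,z,o=None):
    i,T=c2w(name,o); f=210/np.tan(np.radians(i['vfov'])/2)
    r=T[:3,:3]@np.array([(u-i['cx'])/f,(v-i['cy'])/f,1]); c=T[:3,3]
    return c+r*(z-c[2])/r[2]
def w2px(name,X,o=None):
    i,T=c2w(name,o); f=210/np.tan(np.radians(i['vfov'])/2)
    p=np.linalg.inv(T)@np.append(X,1); return p[0]/p[2]*f+i['cx'],p[1]/p[2]*f+i['cy']
E
python3 - <<'E'
from h import *
np.set_printoptions(precision=4,suppress=True)
print(bot.get_obs(), bot.pinch_z)
for n in('scene','top','wrist'):
    snap(n,n+'0.png'); print(n,bot.camera_info(n))
E
```

```text
pics
{'clock': 0.0, 'joint_pos': array([ 1.309 ,  0.2414,  0.0037,  1.3352, -0.    ,  1.5708]), 'joint_vel': array([-0.0003, -0.0002,  0.0009,  0.0016,  0.0001, -0.0005]), 'tau': array([ -0.0001, -37.2319,  25.2406,   0.0169,  -0.    ,   0.    ]), 'eef_pos': array([0.1292, 0.4824, 0.2304]), 'tool_rot': array([ 0.1305,  0.9914, -0.001 , -0.0001]), 'ft_force': array([0.1081, 0.3295, 0.2017]), 'ft_torque': array([0.0166, 0.0548, 0.0137]), 'grip_width': 0.08521124951557277} 0.0187
scene {'vfov': 49.42126585785044, 'cx': 283.57220791335646, 'cy': 204.13482171030927, 'cam_to_world': array([[ 0.8189,  0.4176, -0.3937,  1.0593],
       [ 0.5738, -0.6115,  0.5448, -0.6839],
       [-0.0132, -0.6721, -0.7404,  1.062 ],
       [ 0.    ,  0.    ,  0.    ,  1.    ]])}
top {'vfov': 48.459375445336036, 'cx': 281.14834290659377, 'cy': 208.32459034136366, 'cam_to_world': array([[ 0.0282, -0.9783,  0.2053,  0.2494],
       [-0.9996, -0.0271,  0.0085, -0.0057],
       [-0.0028, -0.2055, -0.9787,  1.624 ],
       [ 0.    ,  0.    ,  0.    ,  1.    ]])}
wrist {'vfov': 65.43363470518861, 'cx': 286.0556781694954, 'cy': 208.60095459718207, 'tool_from_camera': array([[ 0.0011, -0.9596, -0.2815,  0.071 ],
       [ 1.    ,  0.0014, -0.0008,  0.0003],
       [ 0.0012, -0.2815,  0.9596, -0.1428],
       [ 0.    ,  0.    ,  0.    ,  1.    ]])}
```

View pics/top0.png

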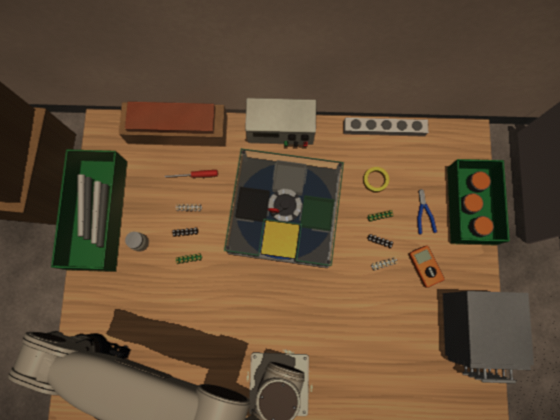

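View pics/scene0.png

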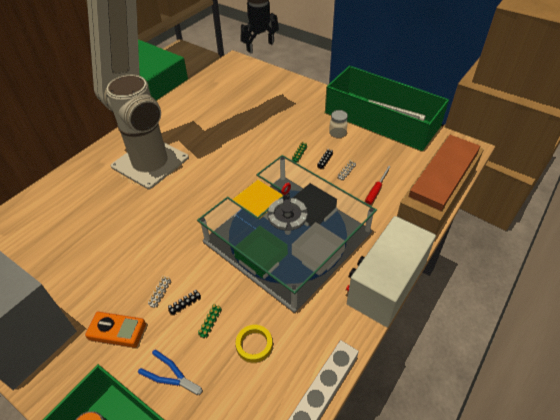

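View pics/wrist0.png

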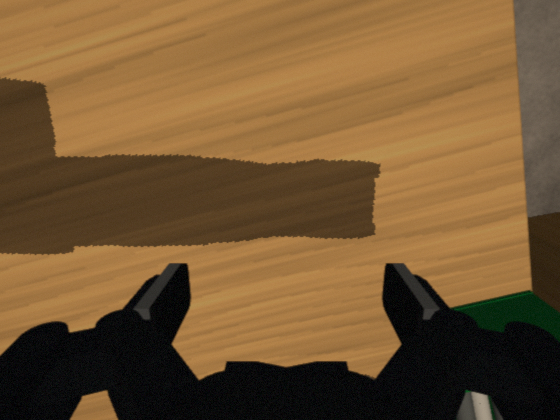

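Run:
```python
from h import *
np.set_printoptions(precision=4,suppress=True)
p=cv2.imread('pics/top0.png'); cv2.imwrite('pics/topz.png',cv2.resize(p[135:285,150:420],None,fx=2.9,fy=2.9,interpolation=cv2.INTER_CUBIC))
p=cv2.imread('pics/scene0.png'); cv2.imwrite('pics/scenez.png',cv2.resize(p[130:360,130:400],None,fx=2.6,fy=2.6,interpolation=cv2.INTER_CUBIC))
for t in ['strip_black1','strip_white1','strip_green1','ring','stand','blank','axis']:
  for c in('top','scene'):
    print(t,c,[(np.round(r['at'],3),round(r['confidence'],2)) for r in bot.find_in(c,t)][:4])
```

```text
strip_black1 top [(array([0.489, 0.344, 0.017]), 0.66), (array([ 0.474, -0.334,  0.018]), 0.63)]
strip_black1 scene [(array([ 0.486, -0.34 ,  0.018]), 0.7), (array([0.496, 0.331, 0.019]), 0.68)]
strip_white1 top [(array([0.58 , 0.337, 0.015]), 0.69), (array([ 0.406, -0.355,  0.02 ]), 0.51)]
strip_white1 scene [(array([ 0.738, -0.026,  0.042]), 0.56), (array([ 0.408, -0.353,  0.015]), 0.54), (array([0.585, 0.329, 0.018]), 0.49)]
strip_green1 top [(array([ 0.404, -0.356,  0.019]), 0.65), (array([0.402, 0.324, 0.019]), 0.63), (array([ 0.571, -0.338,  0.018]), 0.62)]
strip_green1 scene [(array([0.408, 0.316, 0.018]), 0.73), (array([ 0.579, -0.347,  0.017]), 0.73), (array([0.496, 0.331, 0.017]), 0.51)]
ring top [(array([0.548, 0.036, 0.172]), 0.56)]
ring scene []
stand top [(array([ 0.564, -0.003,  0.105]), 0.59)]
stand scene [(array([ 0.61 , -0.049,  0.098]), 0.74), (array([ 0.569, -0.168,  0.046]), 0.62)]
blank top [(array([0.473, 0.008, 0.094]), 0.83), (array([ 0.56 , -0.005,  0.105]), 0.2)]
blank scene [(array([ 0.497, -0.001,  0.091]), 0.88), (array([0.499, 0.332, 0.013]), 0.73), (array([ 0.611, -0.046,  0.104]), 0.62)]
axis top [(array([ 0.567, -0.007,  0.106]), 0.64)]
axis scene [(array([ 0.612, -0.043,  0.103]), 0.92)]
```

View pics/topz.png

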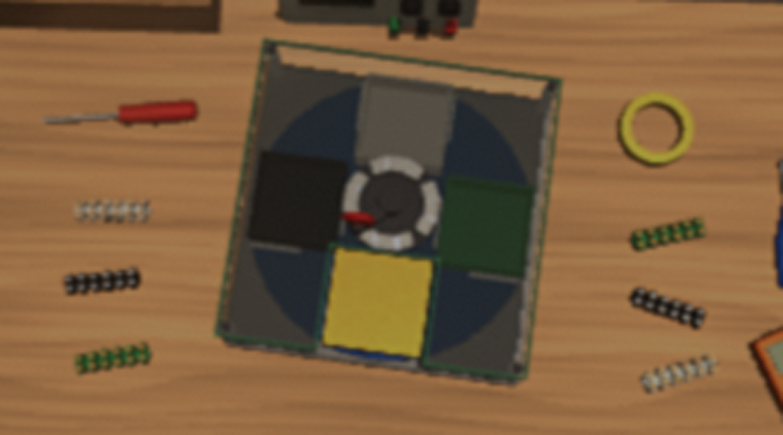

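View pics/scenez.png

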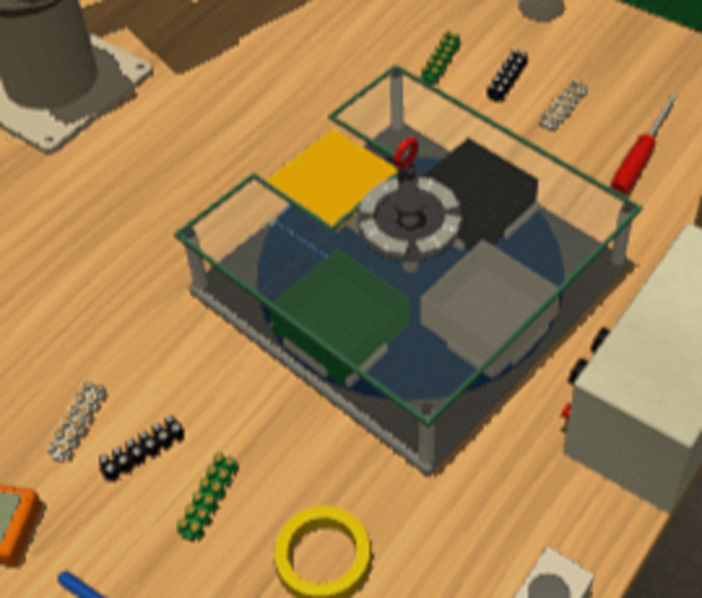

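```bash
cat >> h.py <<'E'
def segs(name,p,d,o=None,verbose=True):
    """objects near bench z in 0.012..0.03 & yellow plate"""
    P=cloud(name,d,o); out={}
    hsv=cv2.cvtColor(p,cv2.COLOR_RGB2HSV)
    return P,hsv
def blob(P,mask,minn=20):
    n,l,st,c=cv2.connectedComponentsWithStats(mask.astype(np.uint8),connectivity=8)
    r=[]
    for k in range(1,n):
        if st[k,4]<minn: continue
        Q=P[l==k]; xy=Q[:,:2].astype(np.float32)
        rc=cv2.minAreaRect(xy); 
        b=cv2.boxPoints(rc); e=[b[1]-b[0],b[2]-b[1]]; e=max(e,key=np.linalg.norm)
        r.append((np.array(rc[0]),np.median(Q[:,2]),sorted(rc[1]),np.degrees(np.arctan2(e[1],e[0])),st[k,4],c[k]))
    return r
E
python3 - <<'E'
from h import *
np.set_printoptions(precision=4,suppress=True)
for n in('top','scene'):
    z=np.load(f'pics/{n}0.npz'); p,d=z['p'],z['d']
    P,hsv=segs(n,p,d)
    m=(P[...,2]>0.009)&(P[...,2]<0.03)&(d>0)&(abs(P[...,1])<0.45)&(P[...,0]>0.3)&(P[...,0]<0.68)&(abs(P[...,1])>0.24)
    print(n)
    for r in blob(P,m): print('low',r)
    m=(hsv[...,0]>18)&(hsv[...,0]<33)&(hsv[...,1]>150)&(hsv[...,2]>80)&(abs(P[...,2]-0.093)<0.012)
    for r in blob(P,m): print('yel',r)
    m=((hsv[...,0]>172)|(hsv[...,0]<6))&(hsv[...,1]>150)&(P[...,2]>0.12)&(P[...,2]<0.2)&(abs(P[...,1])<.2)
    for r in blob(P,m,5): print('red',r)
    m=(abs(P[...,2]-0.102)<0.008)&(abs(P[...,1])<.3)&(P[...,0]>0.3)&(P[...,0]<0.78)
    for r in blob(P,m,50): print('cover',r)
E
```

```text
top
low (array([ 0.6687, -0.3272]), np.float64(0.023403205901009194), [0.021179087460041046, 0.07375247776508331], np.float32(-88.84618), np.int32(89), array([376.3034, 188.0112]))
low (array([0.5828, 0.3447]), np.float64(0.01596038158767743), [0.022494984790682793, 0.07194007188081741], np.float32(-87.62888), np.int32(113), array([186.1062, 206.8584]))
low (array([0.5844, 0.2967]), np.float64(0.014423506767692995), [0.010833138599991798, 0.02220754325389862], np.float32(-7.7642794), np.int32(21), array([199.1429, 206.8095]))
low (array([ 0.5718, -0.3401]), np.float64(0.01750950695116682), [0.02373613975942135, 0.08672523498535156], np.float32(-75.62316), np.int32(129), array([380.5426, 215.2093]))
low (array([0.4979, 0.3397]), np.float64(0.01691829193478145), [0.027154531329870224, 0.08547729253768921], np.float32(-81.76619), np.int32(131), array([184.7786, 231.4885]))
low (array([ 0.4818, -0.339 ]), np.float64(0.01720411043316783), [0.024828780442476273, 0.08890268206596375], np.float32(72.036514), np.int32(136), array([380.7868, 240.8235]))
low (array([0.4073, 0.3013]), np.float64
[... 2252 characters left out ...]
))
low (array([ 0.6699, -0.3285]), np.float64(0.023787616836419057), [0.01997268944978714, 0.07175198197364807], np.float32(89.85816), np.int32(169), array([242.787 , 334.3432]))
yel (array([0.4682, 0.0091]), np.float64(0.09200841800310333), [0.11436299234628677, 0.11466267704963684], np.float32(82.15895), np.int32(941), array([256.9841, 197.5452]))
red (array([0.5513, 0.0297]), np.float64(0.1636712997227553), [0.009870992042124271, 0.03375605493783951], np.float32(87.016975), np.int32(67), array([285.791 , 188.5075]))
cover (array([ 0.5795, -0.004 ]), np.float64(0.10157131656675411), [0.3602299392223358, 0.3608664572238922], np.float32(83.6713), np.int32(10910), array([290.5785, 224.8138]))
```

Run:
```python
from h import *
np.set_printoptions(precision=4,suppress=True)
A=[]
for n in('top','scene'):
    z=np.load(f'pics/{n}0.npz'); p,d=z['p'],z['d']
    P,hsv=segs(n,p,d)
    m=((hsv[...,0]>172)|(hsv[...,0]<6))&(hsv[...,1]>150)&(P[...,2]>0.14)&(P[...,2]<0.19)&(abs(P[...,1])<.2)&(P[...,0]<.65)&(P[...,0]>.5)
    Q=P[m]; c=Q.mean(0); C=np.cov((Q-c)[:,:2].T); w,v=np.linalg.eigh(C); print(n,len(Q),c,w**.5,v.T, np.degrees(np.arctan2(v[1,0],v[0,0])),Q[:,2].min(),Q[:,2].max())
```

```text
top 40 [0.5494 0.0311 0.1671] [0.0027 0.009 ] [[-0.9928  0.1196]
 [ 0.1196  0.9928]] 173.13323772519934 0.1485731380819848 0.1805512232587585
scene 67 [0.5525 0.0294 0.162 ] [0.0023 0.0102] [[-0.9923  0.1239]
 [ 0.1239  0.9923]] 172.8799802478207 0.14282934805921643 0.17833065525275005
```

>>> move_arm:
  series:
    - [[3.3, -3.5, 1, 0, 0, -8, 1], [3.3, -3.5, 1, 0, 0, -8, 1], [3.3, -3.5, 1, 0, 0, -8, 1], [3.3, -3.5, 1, 0, 0, -8, 1], [3.3, -3.5, 1, 0, 0, -8, 1]]

```text
clock: 1.35
eef_pos: [0.294, 0.3064, 0.2806]
tool_rot: [0.467, 0.884, -0.0, -0.001]
ft_force: [1.7, 0.6, -0.5]
grip_width: 0.0855
```

>>> move_arm:
  series:
    - [[3.4, -3.6, -0.5, 0, 0, -8.3, 1], [3.4, -3.6, -0.5, 0, 0, -8.3, 1], [3.4, -3.6, -0.5, 0, 0, -8.3, 1], [3.4, -3.6, -0.5, 0, 0, -8.3, 1], [3.4, -3.6, -0.5, 0, 0, -8.3, 1]]

```text
clock: 1.85
eef_pos: [0.4655, 0.125, 0.2599]
tool_rot: [0.759, 0.651, 0.005, 0.002]
ft_force: [0.1, 1.0, -0.3]
grip_width: 0.0856
```

>>> move_arm:
  series:
    - [[4.4, -4.6, 0, 0, 0, 0, 1], [4.2, -4.5, 0, 0, 0, 0, 1], [0, 0, 0, 0, 0, 0, 1], [0, 0, 0, 0, 0, 0, 0.6], [0, 0, 0, 0, 0, 0, 0.6]]

```text
clock: 2.35
eef_pos: [0.5364, 0.0467, 0.2576]
tool_rot: [0.763, 0.646, 0.004, 0.002]
ft_force: [-1.1, -0.2, 0.4]
grip_width: 0.0588
```

Run:
```python
from h import *
np.set_printoptions(precision=4,suppress=True)
p,d,o=snap('wrist','w1.png'); print(o['eef_pos'],o['tool_rot'],o['joint_pos'],o['grip_width'])
P,hsv=segs('wrist',p,d,o)
m=((hsv[...,0]>172)|(hsv[...,0]<6))&(hsv[...,1]>150)&(P[...,2]>0.14)&(P[...,2]<0.19)&(abs(P[...,1])<.2)
Q=P[m]; c=Q.mean(0); w,v=np.linalg.eigh(np.cov((Q-c)[:,:2].T)); print(len(Q),c,w**.5,np.degrees(np.arctan2(v[1,0],v[0,0])),Q.min(0),Q.max(0))
```

```text
[0.5364 0.0467 0.2576] [0.7631 0.6463 0.0041 0.0019] [0.0859 0.3013 0.1547 1.4152 0.0016 1.8221] 0.058768256360888664
552 [0.5506 0.0375 0.1714] [0.0024 0.0095] 172.40473462390193 [0.545  0.0155 0.1454] [0.5565 0.0514 0.1791]
```

View pics/w1.png

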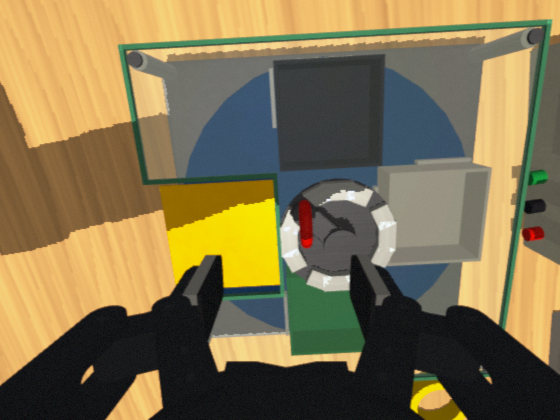

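>>> move_arm:
  series:
    - [[1.5, -1.4, -1, 0, 0, 2, 0.6], [0, 0, -3, 0, 0, 0, 0.6], [0, 0, -3, 0, 0, 0, 0.6], [0, 0, -2, 0, 0, 0, 0.6], [0, 0, -1, 0, 0, 0, 0.6]]

```text
clock: 2.9
eef_pos: [0.5498, 0.0404, 0.1602]
tool_rot: [0.747, 0.665, 0.008, 0.004]
ft_force: [0.3, -0.3, -0.1]
grip_width: 0.051
```

Run:
```python
from h import *
np.set_printoptions(precision=4,suppress=True)
p,d,o=snap('wrist','w2.png'); print(o['eef_pos'],o['tool_rot'],o['joint_pos'],o['grip_width'])
```

```text
[0.5498 0.0404 0.1602] [0.7468 0.665  0.0084 0.0043] [ 0.0715  0.3664 -0.0094  1.1764  0.0033  1.7579] 0.05101553454587663
```

View pics/w2.png

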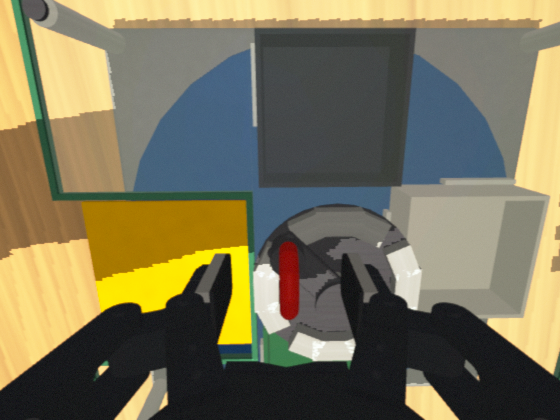

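>>> move_arm:
  series:
    - [[0.1, -0.8, -0.3, 0, 0, 0, 0.6], [0, 0, -0.3, 0, 0, 0, 0.3], [0, 0, 0, 0, 0, 0, 0], [0, 0, 0, 0, 0, 0, 0], [0, 0, 0, 0, 0, 0, 0]]

```text
clock: 3.45
eef_pos: [0.5507, 0.0337, 0.1562]
tool_rot: [0.746, 0.666, 0.009, 0.005]
ft_force: [-1.4, 0.1, -3.9]
grip_width: 0.0071
```

>>> move_arm:
  series:
    - [[0, 0, 0, 0, 0, 0, 0], [0, 0, 0, 0, 0, 0, 0], [0, 0, 0.5, 0, 0, 0, 0], [0, 0, 0.5, 0, 0, 0, 0], [0, 0, 0.5, 0, 0, 0, 0]]

```text
clock: 3.95
eef_pos: [0.55, 0.0335, 0.1692]
tool_rot: [0.746, 0.666, 0.008, 0.004]
ft_force: [1.0, 0.4, -9.3]
grip_width: 0.0071
```

```bash
cat > look.py <<'E'
import sys
from h import *
np.set_printoptions(precision=4,suppress=True)
p,d,o=snap('wrist',sys.argv[1]+'.png'); z=R.from_quat(o['tool_rot']).as_matrix()
print('clk',o['clock'],'pos',o['eef_pos'],'jaw',np.degrees(np.arctan2(z[1,1],z[0,1])),'zaxis',z[:,2],'J',o['joint_pos'],'w',o['grip_width'],'F',o['ft_force'])
E
python3 look.py w3
```

```text
clk 3.95 pos [0.55   0.0335 0.1692] jaw -6.460519853179025 zaxis [ 0.0163  0.005  -0.9999] J [0.0586 0.3614 0.0076 1.2005 0.004  1.7421] w 0.007083981343351914 F [ 1.0368  0.3701 -9.2776]
```

View pics/w3.png

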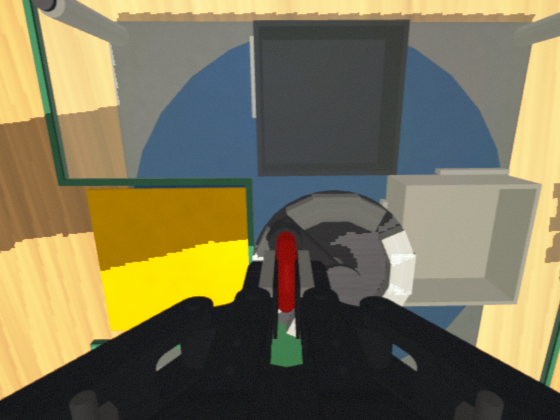

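>>> move_arm:
  series:
    - [[-0.53, -0.5, 0.1, 0, 0, 0, 0], [-0.44, -0.57, 0.02, 0, 0, 0, 0], [-0.35, -0.63, 0.02, 0, 0, 0, 0], [-0.24, -0.68, 0.02, 0, 0, 0, 0], [-0.13, -0.71, 0.02, 0, 0, 0, 0]]

```text
clock: 4.5
eef_pos: [0.534, 0.0072, 0.1709]
tool_rot: [0.744, 0.668, 0.013, -0.0]
ft_force: [1.9, 4.1, -9.1]
grip_width: 0.0067
```

>>> move_arm:
  series:
    - [[-0.1, -0.83, 0, 0, 0, 0, 0], [0.04, -0.84, 0, 0, 0, 0, 0], [0.18, -0.82, 0, 0, 0, 0, 0], [0.33, -0.77, 0, 0, 0, 0, 0], [0.46, -0.7, 0, 0, 0, 0, 0]]

```text
clock: 5.0
eef_pos: [0.5437, -0.0323, 0.1711]
tool_rot: [0.743, 0.669, 0.017, -0.002]
ft_force: [3.0, 7.8, -9.7]
grip_width: 0.007
```

```bash
cat > drum.py <<'E'
# measure stand axis/yaw already known; estimate drum angle from yellow plate & ring
import sys
from h import *
np.set_printoptions(precision=4,suppress=True)
A=np.array([0.580,-0.0043])
for n in sys.argv[2:]:
    p,d,o=snap(n,sys.argv[1]+n+'.png'); P,hsv=segs(n,p,d,o)
    m=(hsv[...,0]>18)&(hsv[...,0]<33)&(hsv[...,1]>150)&(hsv[...,2]>40)&(abs(P[...,2]-0.093)<0.012)&(np.hypot(P[...,0]-.58,P[...,1])<.2)
    for r in blob(P,m,100): print(n,'yel',r)
    m=((hsv[...,0]>172)|(hsv[...,0]<6))&(hsv[...,1]>150)&(P[...,2]>0.135)&(P[...,2]<0.21)&(np.hypot(P[...,0]-.58,P[...,1])<.12)
    Q=P[m]; 
    if len(Q): c=(Q.min(0)+Q.max(0))/2; r=c[:2]-A; print(n,'red',len(Q),c,Q[:,2].max(),'ang',np.degrees(np.arctan2(r[1],r[0])),np.hypot(*r))
E
python3 look.py w4; python3 drum.py d4 top scene
```

```text
clk 5.0 pos [ 0.5437 -0.0323  0.1711] jaw -6.053277945614114 zaxis [ 0.0215  0.0257 -0.9994] J [-0.0745  0.3456 -0.0108  1.1949  0.0273  1.602 ] w 0.0070048366882772125 F [ 3.0255  7.7915 -9.7221]
top yel (array([ 0.5767, -0.1439]), np.float64(0.10065629026402567), [0.04387550801038742, 0.10640622675418854], np.float32(-0.1211422), np.int32(300), array([327.07, 208.13]))
scene yel (array([ 0.5854, -0.1213]), np.float64(0.10131678681381917), [0.11072702705860138, 0.11284707486629486], np.float32(1.2448472), np.int32(1316), array([264.0631, 244.114 ]))
scene red 32 [ 0.5461 -0.0483  0.176 ] 0.19016504696286285 ang -127.63702049406709 0.055515541839194237
```

View pics/w4.png

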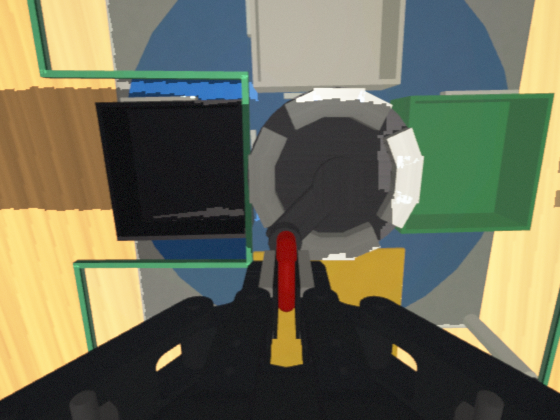

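View pics/d4scene.png

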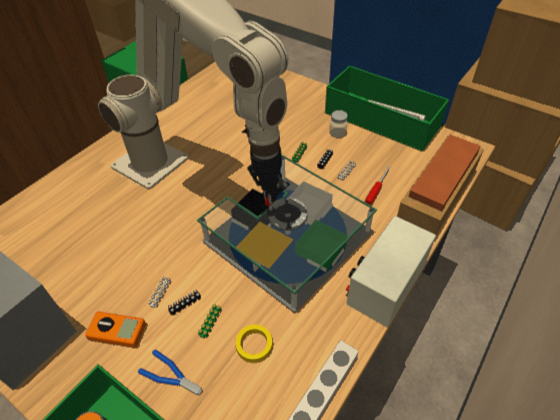

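>>> move_arm:
  series:
    - [[0, 0, -0.3, 0, 0, 0, 0], [0, 0, -0.4, 0, 0, 0, 0], [0, 0, -0.4, 0, 0, 0, 0], [0, 0, -0.3, 0, 0, 0, 0], [0, 0, 0, 0, 0, 0, 0]]

```text
clock: 5.65
eef_pos: [0.5474, -0.0357, 0.1661]
tool_rot: [0.744, 0.668, 0.021, 0.003]
ft_force: [2.6, 4.2, -8.6]
grip_width: 0.0068
```

>>> move_arm:
  series:
    - [[0, 0, 0, 0, 0, 0, 0], [0, 0, 0, 0, 0, 0, 0], [0, 0, 0, 0, 0, 0, 0], [0, 0, 0, 0, 0, 0, 0], [0, 0, 0, 0, 0, 0, 0]]

```text
clock: 6.15
eef_pos: [0.5475, -0.0358, 0.1657]
tool_rot: [0.744, 0.668, 0.022, 0.003]
ft_force: [2.1, 4.6, -4.3]
grip_width: 0.0071
```

```bash
python3 look.py w5
```

```text
clk 6.15 pos [ 0.5475 -0.0358  0.1657] jaw -6.231397094125835 zaxis [ 0.0362  0.0251 -0.999 ] J [-0.0808  0.3458 -0.0254  1.1655  0.028   1.5987] w 0.007091725918233196 F [ 2.0648  4.6433 -4.2958]
```

View pics/w5.png

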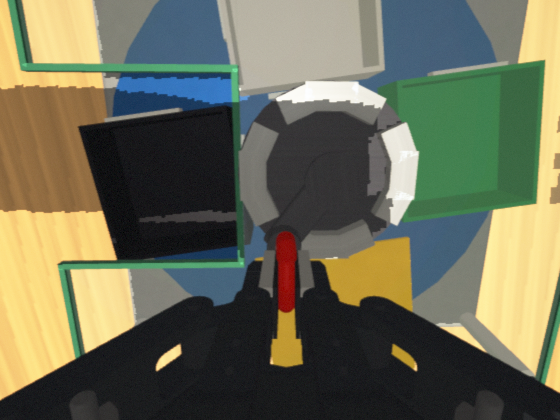

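>>> move_arm:
  series:
    - [[0, 0, 0.3, 0, 0, 0, 0], [-0.2, 0.2, 0, 0, 0, 0, 0], [-0.2, 0.2, 0, 0, 0, 0, 0], [-0.1, 0.1, 0, 0, 0, 0, 0], [0, 0, 0, 0, 0, 0, 0]]

```text
clock: 6.7
eef_pos: [0.5449, -0.0332, 0.1674]
tool_rot: [0.745, 0.667, 0.022, 0.006]
ft_force: [3.6, 3.3, -9.1]
grip_width: 0.0069
```

```bash
python3 look.py w6
```

```text
clk 6.7 pos [ 0.5449 -0.0332  0.1674] jaw -6.339359174726153 zaxis [ 0.04    0.0203 -0.999 ] J [-0.0737  0.336  -0.0351  1.1613  0.0232  1.6077] w 0.006909040726680295 F [ 3.6371  3.2507 -9.123 ]
```

View pics/w6.png

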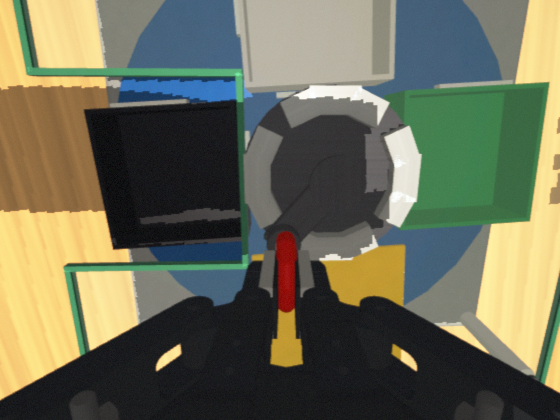

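>>> move_arm:
  series:
    - [[-0.15, 0.13, 0, 0, 0, 0, 0], [-0.12, 0.1, 0, 0, 0, 0, 0], [0, 0, 0, 0, 0, 0, 0], [0, 0, -0.3, 0, 0, 0, 0], [0, 0, -0.4, 0, 0, 0, 0]]

```text
clock: 7.25
eef_pos: [0.5438, -0.0318, 0.1596]
tool_rot: [0.745, 0.667, 0.022, 0.008]
ft_force: [3.1, 2.7, -7.0]
grip_width: 0.0069
```

>>> move_arm:
  series:
    - [[0, 0, -0.4, 0, 0, 0, 0], [0, 0, -0.4, 0, 0, 0, 0], [0, 0, -0.2, 0, 0, 0, 0], [0, 0, 0, 0, 0, 0, 0], [0, 0, 0, 0, 0, 0, 0]]

```text
clock: 7.75
eef_pos: [0.544, -0.0319, 0.1568]
tool_rot: [0.745, 0.667, 0.025, 0.01]
ft_force: [2.0, 3.6, -4.7]
grip_width: 0.0073
```

```bash
python3 look.py w7
```

```text
clk 7.75 pos [ 0.544  -0.0319  0.1568] jaw -6.389010223822296 zaxis [ 0.0499  0.0179 -0.9986] J [-0.0705  0.3342 -0.0673  1.1208  0.0214  1.6117] w 0.00729168477280683 F [ 1.9568  3.5636 -4.6981]
```

View pics/w7.png

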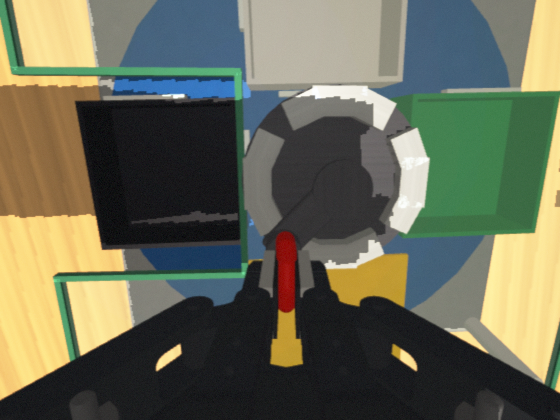

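>>> move_arm:
  series:
    - [[0, 0, 0, 0, 0, 0, 0.5], [0, 0, 0, 0, 0, 0, 0.5], [0, 0, 2, 0, 0, 0, 0.5], [0, 0, 4, -1, 2.9, 4, 0.5], [-0.5, 3, 3, 0, 0, 6, 0.6]]

```text
clock: 8.3
eef_pos: [0.5346, -0.008, 0.2447]
tool_rot: [0.685, 0.728, -0.008, -0.002]
ft_force: [0.8, 1.0, -0.1]
grip_width: 0.051
```

>>> move_arm:
  series:
    - [[-0.6, 4.8, 0, 0, 0, 3, 0.6], [-0.6, 4.8, 0, 0, 0, 0, 0.6], [-0.6, 4.8, 0, 0, 0, 0, 0.6], [-0.6, 4.8, 0, 0, 0, 0, 0.6], [-0.6, 4.8, 0, 0, 0, 0, 0.6]]

```text
clock: 8.8
eef_pos: [0.5095, 0.2331, 0.2544]
tool_rot: [0.67, 0.743, -0.003, 0.007]
ft_force: [1.8, -0.2, -0.3]
grip_width: 0.0513
```

```bash
python3 look.py w8; python3 drum.py d8 top scene
```

```text
clk 8.8 pos [0.5095 0.2331 0.2544] jaw 5.917918063589316 zaxis [ 0.0065 -0.0131 -0.9999] J [ 0.437   0.3542  0.221   1.4372 -0.0147  1.9046] w 0.05128451353644771 F [ 1.8279 -0.2151 -0.2615]
top yel (array([ 0.5679, -0.114 ]), np.float64(0.10061597532960953), [0.10559844970703125, 0.10644056648015976], np.float32(-5.470222), np.int32(814), array([317.5332, 209.8317]))
top red 36 [ 0.5472 -0.0344  0.1581] 0.18059751458184947 ang -137.48868290020138 0.04448606808229812
scene yel (array([ 0.5739, -0.1211]), np.float64(0.10125257091991602), [0.11063171923160553, 0.11157482117414474], np.float32(-6.150651), np.int32(1333), array([260.4614, 242.117 ]))
scene red 79 [ 0.5447 -0.0368  0.1624] 0.1807873001817999 ang -137.34417281605258 0.0479502857458236
```

View pics/w8.png

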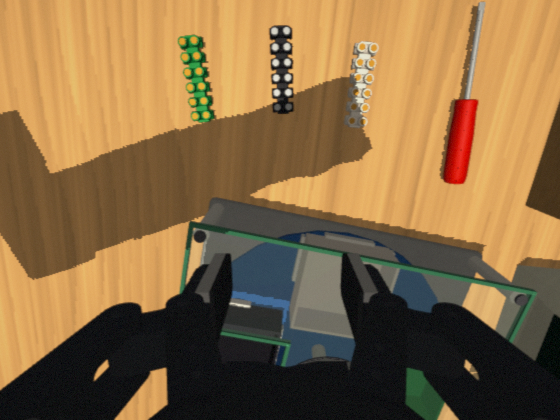

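View pics/d8top.png

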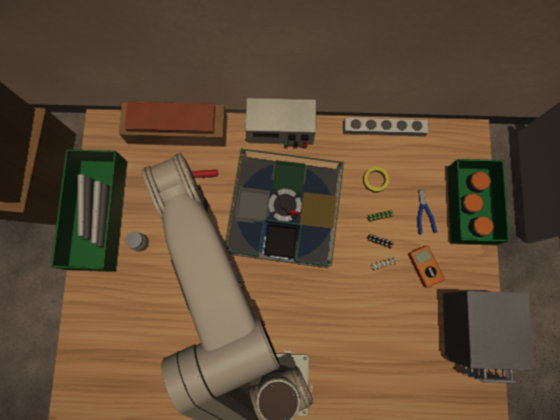

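```bash
cat > strips.py <<'E'
import sys
from h import *
np.set_printoptions(precision=4,suppress=True)
tag=sys.argv[1]
for n in sys.argv[2:]:
    p,d,o=snap(n,tag+n+'.png'); P,hsv=segs(n,p,d,o)
    m=(P[...,2]>0.009)&(P[...,2]<0.032)&(d>0)&(abs(P[...,1])<0.45)&(P[...,0]>0.3)&(P[...,0]<0.66)&(abs(P[...,1])>0.22)
    for c,z,s,a,k,uv in blob(P,m,25):
        print(n,'c',c,'z %.4f'%z,'size',np.round(s,3),'ang %.1f n %d'%(a,k),'px',uv.round(),'rgb',p[int(uv[1])-3:int(uv[1])+4,int(uv[0])-3:int(uv[0])+4].reshape(-1,3).mean(0).round())
print(o['clock'],o['eef_pos'])
E
python3 strips.py s1 wrist scene
```

```text
wrist c [0.4951 0.3444] z 0.0191 size [0.024 0.089] ang -82.3 n 1637 px [283.  70.] rgb [42. 40. 40.]
wrist c [0.4033 0.3252] z 0.0190 size [0.024 0.09 ] ang -78.5 n 1667 px [197.  78.] rgb [ 48. 137.  62.]
wrist c [0.5831 0.3381] z 0.0190 size [0.024 0.09 ] ang -88.7 n 1640 px [362.  85.] rgb [204. 197. 175.]
scene c [0.4035 0.3232] z 0.0166 size [0.026 0.09 ] ang -77.3 n 124 px [299. 151.] rgb [86. 98. 42.]
scene c [0.4966 0.3401] z 0.0166 size [0.025 0.089] ang -83.4 n 132 px [325. 158.] rgb [74. 67. 56.]
scene c [0.5849 0.3334] z 0.0169 size [0.027 0.093] ang -87.1 n 138 px [347. 169.] rgb [147. 126.  94.]
scene c [ 0.4068 -0.3538] z 0.0171 size [0.026 0.09 ] ang -71.5 n 251 px [159. 291.] rgb [156. 135. 102.]
scene c [ 0.4844 -0.34  ] z 0.0173 size [0.027 0.089] ang 71.7 n 251 px [184. 302.] rgb [77. 68. 55.]
scene c [ 0.5738 -0.3427] z 0.0175 size [0.024 0.089] ang -75.9 n 278 px [209. 320.] rgb [ 72. 101.  41.]
scene c [ 0.4344 -0.4442] z 0.0285 size [0.011 0.034] ang 0.2 n 45 px [141. 321.] rgb [193. 103.  29.]
9.0 [0.5092 0.2327 0.2537]
```

>>> move_arm:
  series:
    - [[-0.5, 4, -2, -0.7, 0.4, 1.5, 0.6], [-0.4, 4, -3, 0, 0, 0, 0.6], [-0.4, 3, -4, 0, 0, 0, 0.6], [0, 0.3, -4, 0, 0, 0, 0.6], [0, 0, -1, 0, 0, 0, 0.6]]

```text
clock: 9.55
eef_pos: [0.5035, 0.3384, 0.1154]
tool_rot: [0.666, 0.746, -0.005, 0.012]
ft_force: [-0.7, 0.4, -0.0]
grip_width: 0.0511
```

```bash
python3 look.py w9; python3 strips.py s2 wrist
```

```text
clk 9.55 pos [0.5035 0.3384 0.1154] jaw 6.520104560724959 zaxis [ 0.0109 -0.0241 -0.9997] J [ 0.6048  0.5225  0.1143  1.1674 -0.026   2.0619] w 0.051135648561360304 F [-0.678   0.4117 -0.0159]
wrist c [0.4951 0.3445] z 0.0193 size [0.024 0.09 ] ang -82.0 n 3121 px [274. 193.] rgb [13. 13. 15.]
wrist c [0.403  0.3258] z 0.0188 size [0.024 0.09 ] ang -78.6 n 3334 px [153. 203.] rgb [35. 61. 23.]
wrist c [0.5832 0.3387] z 0.0189 size [0.025 0.089] ang -88.7 n 3125 px [385. 212.] rgb [201. 171. 125.]
9.6 [0.5039 0.3383 0.1157]
```

View pics/w9.png

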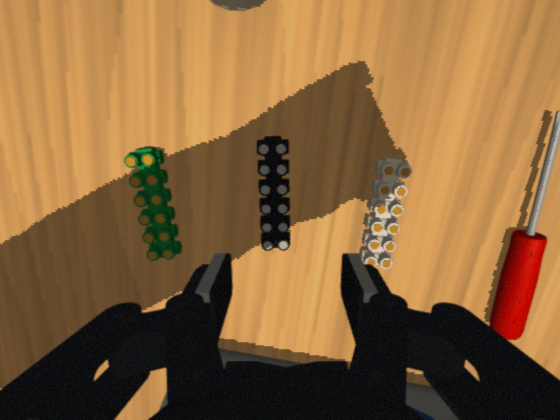

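>>> move_arm:
  series:
    - [[-0.8, 0.45, -3, 1.4, 0.6, 1.3, 0.6], [0, 0, -3, 0, 0, 0, 0.6], [0, 0, -3, 0, 0, 0, 0.6], [0, 0, 0, 0, 0, 0, 0.6], [0, 0, 0, 0, 0, 0, 0.6]]

```text
clock: 10.15
eef_pos: [0.5092, 0.3414, 0.0421]
tool_rot: [0.662, 0.75, 0.014, 0.004]
ft_force: [1.0, 0.3, 0.0]
grip_width: 0.0513
```

```bash
python3 look.py w10; python3 strips.py s3 wrist
```

```text
clk 10.15 pos [0.5092 0.3414 0.0421] jaw 7.1046483761564945 zaxis [ 0.0243  0.0158 -0.9996] J [ 0.5909  0.5772 -0.001   0.9636 -0.0004  2.0375] w 0.051250684408734155 F [0.9825 0.3006 0.0336]
wrist c [0.495  0.3444] z 0.0193 size [0.024 0.09 ] ang -82.3 n 5998 px [259. 232.] rgb [11. 12. 14.]
wrist c [0.4029 0.3275] z 0.0183 size [0.025 0.086] ang -78.2 n 6402 px [ 88. 241.] rgb [77. 67. 23.]
wrist c [0.583  0.3478] z 0.0185 size [0.025 0.071] ang -88.8 n 4668 px [415. 243.] rgb [153. 143. 126.]
10.2 [0.5091 0.3413 0.0422]
```

View pics/w10.png

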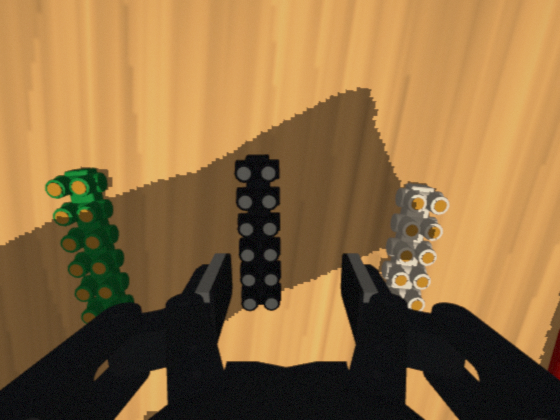

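>>> move_arm:
  series:
    - [[-0.9, 0.15, 0, 0, 0, 0, 0.6], [-0.5, 0, -0.5, -0.9, 1.4, 0, 0.6], [0, 0, -1, 0, 0, 0, 0.6], [0, 0, -1, 0, 0, 0, 0.6], [0, 0, 0, 0, 0, 0, 0.6]]

```text
clock: 10.75
eef_pos: [0.4971, 0.3459, 0.0233]
tool_rot: [0.662, 0.75, 0.006, 0.001]
ft_force: [0.4, -0.4, 0.6]
grip_width: 0.0515
```

>>> move_arm:
  series:
    - [[-0.2, -0.3, -0.6, 0, 0, 0, 0.6], [-0.1, 0, -0.8, 0, 0, 0, 0.6], [0, 0, -0.5, 0, 0, 0, 0.6], [0, 0, 0, 0, 0, 0, 0.6], [0, 0, 0, 0, 0, 0, 0.6]]

```text
clock: 11.25
eef_pos: [0.493, 0.3421, 0.0019]
tool_rot: [0.662, 0.75, 0.005, 0.001]
ft_force: [0.5, -0.8, -0.3]
grip_width: 0.051
```

```bash
python3 look.py w11; python3 strips.py s4 wrist
```

```text
clk 11.25 pos [0.493  0.3421 0.0019] jaw 7.137236189810458 zaxis [ 0.0085  0.0064 -0.9999] J [ 0.6064  0.6141 -0.057   0.8891  0.0004  2.0526] w 0.050988352687337465 F [ 0.4889 -0.8452 -0.335 ]
wrist c [0.4949 0.3446] z 0.0192 size [0.024 0.09 ] ang -82.3 n 9561 px [290. 267.] rgb [14. 14. 17.]
wrist c [0.4006 0.3368] z 0.0184 size [0.026 0.067] ang -79.0 n 7789 px [ 70. 257.] rgb [49. 73. 28.]
wrist c [0.5823 0.3562] z 0.0183 size [0.025 0.055] ang -88.6 n 6005 px [492. 265.] rgb [209. 162.  91.]
wrist c [0.4614 0.3382] z 0.0223 size [0.014 0.023] ang -82.4 n 1169 px [216. 278.] rgb [35. 34. 33.]
wrist c [0.5203 0.3473] z 0.0223 size [0.014 0.023] ang 59.8 n 1135 px [356. 277.] rgb [39. 38. 37.]
wrist c [0.4147 0.2907] z 0.0205 size [0.003 0.01 ] ang 54.9 n 91 px [103. 367.] rgb [90. 64. 23.]
wrist c [0.5842 0.3097] z 0.0159 size [0.003 0.016] ang -42.4 n 110 px [471. 369.] rgb [84. 79. 70.]
11.3 [0.493  0.3421 0.0019]
```

View pics/w11.png

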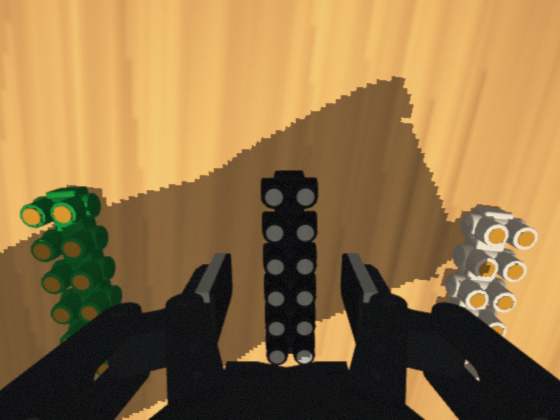

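>>> move_arm:
  series:
    - [[0.15, 0.2, 0.1, 0, 0, 0, 0.3], [0, 0, 0, 0, 0, 0, 0], [0, 0, 0, 0, 0, 0, 0], [0, 0, 0, 0, 0, 0, 0], [0, 0, 0, 0, 0, 0, 0]]

```text
clock: 11.85
eef_pos: [0.4959, 0.3452, 0.0046]
tool_rot: [0.662, 0.75, 0.007, 0.001]
ft_force: [-0.2, 1.1, -0.5]
grip_width: 0.0225
```

>>> move_arm:
  series:
    - [[0, 0, 0.5, 0, 0, 0, 0], [0, 0, 1.5, 0, 0, 0, 0], [0, 0, 3, 0, 0, 0, 0], [0, 0, 4, 0, 0, 0, 0], [0, -1, 4, 0, 0, 6, 0]]

```text
clock: 12.35
eef_pos: [0.4897, 0.3317, 0.1307]
tool_rot: [0.62, 0.785, -0.002, -0.001]
ft_force: [1.5, -0.9, -0.3]
grip_width: 0.0227
```

```bash
python3 look.py w12
```

```text
clk 12.35 pos [0.4897 0.3317 0.1307] jaw 13.359591158868556 zaxis [-0.0037 -0.0019 -1.    ] J [0.5951 0.4815 0.0891 1.1825 0.0005 1.9327] w 0.022672307969681848 F [ 1.4653 -0.9    -0.2938]
```

View pics/w12.png

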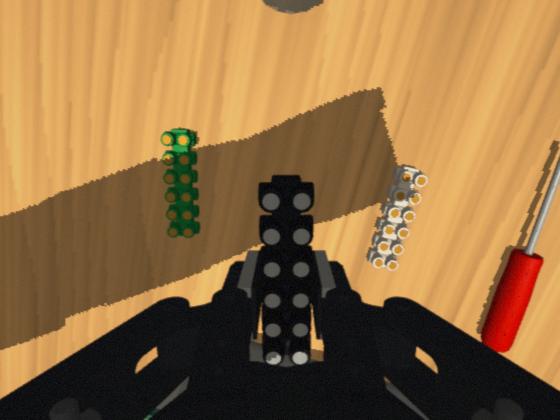

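>>> move_arm:
  series:
    - [[0, -3.5, 2, 0, 0, 8, 0], [0, -4, 1.5, 0, 0, 8, 0], [0, -4, 0.5, 0, 0, 8, 0], [-0.3, -4, 0, 0, 0, 8, 0], [-0.3, -4, 0, 0, 0, 8, 0]]

```text
clock: 12.9
eef_pos: [0.4892, 0.1372, 0.1857]
tool_rot: [0.297, 0.955, 0.009, 0.004]
ft_force: [0.5, -0.3, -0.1]
grip_width: 0.0222
```

>>> move_arm:
  series:
    - [[-0.3, -4, 0, 0, 0, 8, 0], [-0.3, -4, 0, 0, 0, 8, 0], [-0.3, -3.5, 0, 0, 0, 8, 0], [0, -1, 0, 0, 0, 6, 0], [0, 0, 0, 0, 0, 0, 0]]

```text
clock: 13.4
eef_pos: [0.4787, 0.0057, 0.1876]
tool_rot: [0.039, 0.999, 0.009, 0.003]
ft_force: [0.2, -0.2, -0.8]
grip_width: 0.0223
```

```bash
python3 look.py w13
```

```text
clk 13.4 pos [0.4787 0.0057 0.1876] jaw 85.51876606541552 zaxis [ 0.0067  0.0186 -0.9998] J [ 0.      0.2179 -0.1407  1.2056  0.0186  0.0783] w 0.022292202032723463 F [ 0.2143 -0.182  -0.7577]
```

View pics/w13.png

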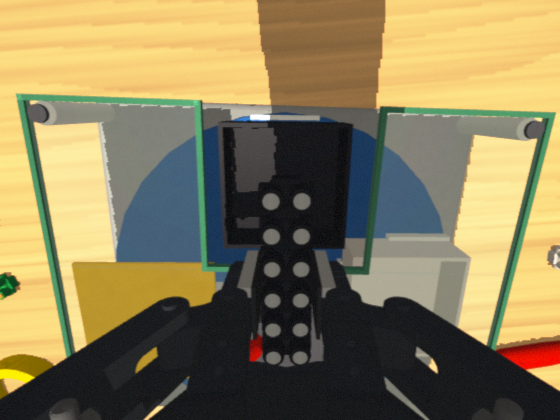

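```bash
cat > bin.py <<'E'
import sys
from h import *
np.set_printoptions(precision=4,suppress=True)
z=np.load('pics/%s.npz'%sys.argv[1]); o={'eef_pos':z['pos'],'tool_rot':z['q']}
P=cloud('wrist',z['d'],o); A=np.array([0.580,-0.0043]); a=np.radians(-6.2)
ex=np.array([np.cos(a),np.sin(a)]); ey=np.array([-np.sin(a),np.cos(a)])
r=P[...,:2]-A; X=r@ex; Y=r@ey; Z=P[...,2]
m=(z['d']>0)&(Z>0.062)&(Z<0.078)&(X<-.04)&(X>-.18)&(abs(Y)<.07)
print('rim n',m.sum(),'X',np.percentile(X[m],[0.5,2,98,99.5]),'Y',np.percentile(Y[m],[.5,2,98,99.5]),'z',np.median(Z[m]))
m=(z['d']>0)&(abs(Z-0.102)<0.004)&(X<-.04)&(abs(Y)<.2)
print('cover: innerY', Y[m&(Y<0)&(X<-.1)].max() if (m&(Y<0)&(X<-.1)).any() else None, Y[m&(Y>0)&(X<-.1)].min() if (m&(Y>0)&(X<-.1)).any() else None,'front X',np.percentile(X[m],.2))
# floor profile
m=(z['d']>0)&(Z>0.02)&(Z<0.062)&(X<-.065)&(X>-.158)&(abs(Y)<.046)
for x0 in np.arange(-.155,-.065,.015):
    print('%.3f'%x0,[ '%3.0f'%(1000*np.median(Z[s])) if (s:=m&(abs(X-x0)<.0075)&(abs(Y-y0)<.005)).sum()>5 else '  -' for y0 in np.arange(-.045,.046,.01)])
# held thing
Rm=R.from_quat(o['tool_rot']).as_matrix(); T=(P-o['eef_pos'])@Rm
m=(z['d']>0)&(abs(T[...,1])<.0135)&(T[...,2]>-.05)&(T[...,2]<.01)
if m.sum()>50: Q=T[m]; print('held x',np.percentile(Q[:,0],[1,99]),'z',np.percentile(Q[:,2],[2,50,98]))
E
python3 bin.py w13
```

```text
rim n 2811 X [-0.1657 -0.1652 -0.0523 -0.0473] Y [-0.0526 -0.052   0.0642  0.0686] z 0.07086124382158249
cover: innerY -0.057478385144131554 0.06142642891477835 front X -0.17886413508157373
-0.155 [' 30', ' 30', ' 30', ' 30', ' 30', ' 30', ' 30', ' 30', ' 30', ' 30']
-0.140 [' 30', ' 30', ' 30', ' 30', ' 30', ' 30', ' 30', ' 30', ' 30', ' 30']
-0.125 [' 30', ' 30', ' 30', ' 30', ' 30', ' 30', ' 30', ' 30', ' 30', ' 30']
-0.110 [' 30', ' 30', ' 30', ' 30', ' 30', '  -', ' 30', ' 30', ' 29', ' 30']
-0.095 [' 30', ' 30', ' 30', '  -', '  -', '  -', '  -', ' 30', ' 30', ' 30']
-0.080 [' 30', ' 30', ' 30', ' 30', '  -', '  -', ' 30', ' 30', ' 30', ' 30']
held x [-0.0399  0.0441] z [-0.044  -0.0156 -0.0048]
```

>>> move_arm:
  series:
    - [[-1.1, 0.2, -1, -1.1, 0.4, -1.7, 0], [0, 0, -2, 0, 0, 0, 0], [0, 0, -2, 0, 0, 0, 0], [0, 0, -1, 0, 0, 0, 0], [0, 0, 0, 0, 0, 0, 0]]

```text
clock: 13.95
eef_pos: [0.4685, 0.0128, 0.1271]
tool_rot: [0.058, 0.998, 0.0, 0.002]
ft_force: [-0.3, -0.5, -0.9]
grip_width: 0.0226
```

>>> move_arm:
  series:
    - [[-0.1, -0.5, 0, 0, 0, 0.4, 0], [0, 0, -1, 0, 0, 0, 0], [0, 0, -1, 0, 0, 0, 0], [0, 0, -1, 0, 0, 0, 0], [0, 0, 0, 0, 0, 0, 0]]

```text
clock: 14.45
eef_pos: [0.4693, 0.0083, 0.0969]
tool_rot: [0.054, 0.999, 0.001, 0.004]
ft_force: [0.6, -0.1, -0.1]
grip_width: 0.0225
```

```bash
python3 look.py w14;python3 bin.py w14
```

```text
clk 14.45 pos [0.4693 0.0083 0.0969] jaw 83.76121737352793 zaxis [ 0.0079  0.0007 -1.    ] J [ 0.0174  0.2824 -0.3124  0.9681  0.0006  0.1263] w 0.02249759267494939 F [ 0.5906 -0.1492 -0.1398]
rim n 5066 X [-0.1659 -0.1656 -0.0753 -0.0644] Y [-0.0526 -0.052   0.0514  0.052 ] z 0.07080056872135121
cover: innerY -0.00016696478387422366 0.0002261481417139543 front X -0.1791758342211024
-0.155 [' 30', ' 30', ' 30', ' 30', ' 30', ' 30', ' 30', ' 30', ' 30', ' 30']
-0.140 [' 30', ' 30', ' 30', ' 30', ' 30', ' 30', ' 30', ' 30', ' 30', ' 30']
-0.125 [' 30', ' 30', ' 30', ' 30', '  -', '  -', ' 30', ' 30', ' 30', ' 30']
-0.110 [' 30', ' 30', ' 30', ' 30', '  -', '  -', ' 30', ' 30', ' 30', ' 30']
-0.095 [' 30', ' 30', ' 30', ' 30', '  -', '  -', ' 30', ' 30', ' 30', ' 30']
-0.080 [' 30', ' 30', ' 30', '  -', '  -', '  -', '  -', '  -', ' 30', ' 30']
held x [-0.0422  0.0441] z [-0.0438 -0.0156 -0.0043]
```

View pics/w14.png

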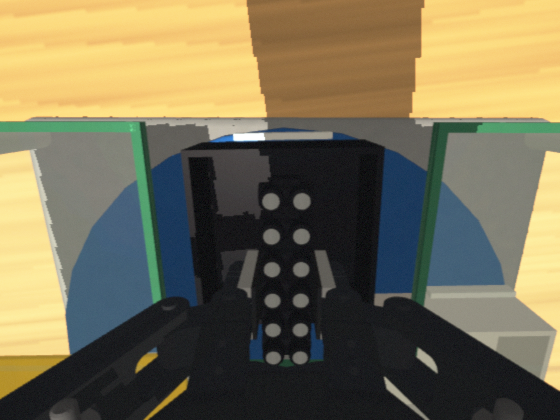

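>>> move_arm:
  series:
    - [[-0.2, 0, -1.2, 0, 0, 0, 0], [0, 0, -1.2, 0, 0, 0, 0], [0, 0, -1, 0, 0, 0, 0], [0, 0, -0.5, 0, 0, 0, 0], [0, 0, 0, 0, 0, 0, 0]]

```text
clock: 15.0
eef_pos: [0.4693, 0.0081, 0.0582]
tool_rot: [0.055, 0.998, 0.001, 0.006]
ft_force: [-0.9, 0.1, -1.1]
grip_width: 0.0227
```

```bash
python3 look.py w15;python3 bin.py w15|head -1
```

```text
clk 15.0 pos [0.4693 0.0081 0.0582] jaw 83.71885229015552 zaxis [ 0.0119  0.0008 -0.9999] J [ 0.017   0.328  -0.3676  0.8633  0.0006  0.1266] w 0.022713293291541238 F [-0.9414  0.1033 -1.0792]
rim n 17737 X [-0.1658 -0.1654 -0.0655 -0.0639] Y [-0.0523 -0.0515  0.0506  0.0518] z 0.07097644147619109
```

>>> move_arm:
  series:
    - [[-0.3, 0, 0, 0, 0, 0, 0], [-0.1, 0, -0.7, 0, 0.6, 0, 0], [-0.05, 0, -0.8, 0, 0, 0, 0], [0, 0, -0.5, 0, 0, 0, 0], [0, 0, 0, 0, 0, 0, 0]]

```text
clock: 15.55
eef_pos: [0.4659, 0.0082, 0.0382]
tool_rot: [0.055, 0.998, 0.001, 0.002]
ft_force: [0.0, 0.4, -0.2]
grip_width: 0.0222
```

```bash
python3 look.py w16;python3 bin.py w16
```

```text
clk 15.55 pos [0.4659 0.0082 0.0382] jaw 83.71975678939704 zaxis [ 0.0041  0.0009 -1.    ] J [ 0.017   0.3554 -0.3915  0.8198  0.0008  0.1266] w 0.022192589906037428 F [ 0.0137  0.3699 -0.1783]
rim n 11211 X [-0.1659 -0.1657 -0.07   -0.0654] Y [-0.0527 -0.0521  0.0509  0.0519] z 0.07071452570513977
cover: innerY -0.010429165684104756 0.0111143419209594 front X -0.17918897352833352
-0.155 [' 30', ' 30', ' 30', ' 30', ' 54', ' 54', ' 30', ' 30', ' 30', ' 30']
-0.140 [' 30', ' 30', ' 30', ' 30', ' 53', ' 53', ' 30', ' 30', ' 30', ' 30']
-0.125 [' 30', ' 30', ' 30', ' 45', ' 54', ' 53', ' 46', ' 30', ' 30', ' 30']
-0.110 [' 30', ' 30', ' 30', ' 53', ' 54', ' 53', ' 53', ' 30', ' 30', ' 30']
-0.095 [' 30', ' 30', '  -', ' 47', ' 54', ' 53', ' 49', '  -', ' 30', ' 30']
-0.080 ['  -', '  -', '  -', ' 45', ' 54', ' 53', ' 47', '  -', '  -', '  -']
held x [-0.0497  0.0555] z [-0.042  -0.0157  0.0079]
```

View pics/w16.png

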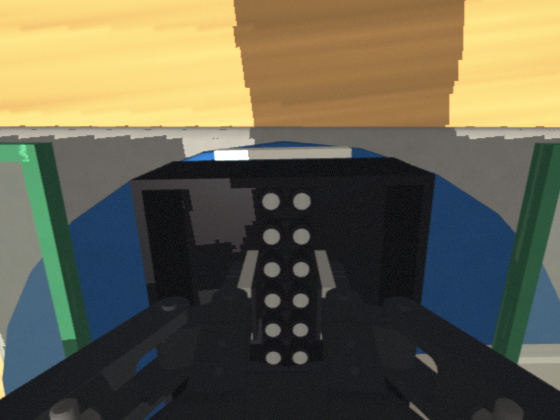

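>>> move_arm:
  series:
    - [[0, 0, -0.4, 0, 0, 0, 0], [0, 0, 0, 0, 0, 0, 0], [0, 0, 0, 0, 0, 0, 0.5], [0, 0, 0, 0, 0, 0, 0.5], [0, 0, 0, 0, 0, 0, 0.5]]

```text
clock: 16.1
eef_pos: [0.4668, 0.0082, 0.0346]
tool_rot: [0.055, 0.998, 0.001, 0.003]
ft_force: [0.1, 0.1, -0.1]
grip_width: 0.0427
```

>>> move_arm:
  series:
    - [[0, 0, 1, 0, 0, 0, 0.5], [0, 0, 3, 0, 0, 0, 0.5], [0, 0, 4, 0, 0, 0, 0.5], [0, 0, 4, 0, 0, 0, 0.5], [0, 0, 2, 0, 0, 0, 0.5]]

```text
clock: 16.6
eef_pos: [0.4625, 0.0081, 0.179]
tool_rot: [0.055, 0.998, 0.0, -0.001]
ft_force: [0.2, -0.3, -0.2]
grip_width: 0.0424
```

```bash
python3 look.py w17;python3 bin.py w17; python3 strips.py s5 scene top
```

```text
clk 16.6 pos [0.4625 0.0081 0.179 ] jaw 83.71555123018226 zaxis [-0.0021  0.0008 -1.    ] J [ 0.017   0.1999 -0.187   1.186   0.0008  0.1267] w 0.042400377502472456 F [ 0.2377 -0.3193 -0.1578]
rim n 2873 X [-0.1658 -0.1653 -0.0616 -0.0608] Y [-0.0526 -0.052   0.0513  0.0519] z 0.07075763444519079
cover: innerY -0.05741492098321407 0.061601903609464256 front X -0.17921691476128407
-0.155 [' 29', ' 30', ' 30', ' 30', ' 49', ' 49', ' 30', ' 30', ' 30', ' 30']
-0.140 [' 30', ' 30', ' 30', ' 30', ' 48', ' 48', ' 30', ' 30', ' 30', ' 30']
-0.125 [' 30', ' 30', ' 30', ' 30', ' 49', ' 48', ' 30', ' 30', ' 30', ' 29']
-0.110 [' 30', ' 30', ' 30', ' 30', ' 49', ' 48', ' 30', ' 30', ' 30', ' 30']
-0.095 [' 30', ' 30', ' 30', ' 30', ' 49', ' 46', ' 30', ' 30', ' 30', ' 30']
-0.080 [' 30', ' 30', ' 30', ' 30', ' 49', ' 47', ' 30', ' 30', ' 30', ' 30']
scene c [0.4042 0.3222] z 0.0164 size [0.025 0.087] ang -78.5 n 125 px [299. 151.] rgb [87. 99. 43.]
scene c [0.5851 0.3334] z 0.0168 size [0.024 0.093] ang -89.8 n 135 px [347. 169.] rgb [160. 137. 102.]
scene c [ 0.4065 -0.3557] z 0.0171 size [0.0
[... 408 characters left out ...]
e [0.027 0.027] ang -87.1 n 42 px [180. 207.] rgb [130. 105.  77.]
top c [0.5854 0.3199] z 0.0161 size [0.028 0.057] ang -86.3 n 91 px [193. 207.] rgb [131. 108.  82.]
top c [ 0.5714 -0.3401] z 0.0168 size [0.023 0.089] ang -75.2 n 135 px [380. 215.] rgb [72. 71. 36.]
top c [ 0.4814 -0.3391] z 0.0171 size [0.024 0.085] ang 73.3 n 134 px [380. 241.] rgb [72. 60. 49.]
top c [ 0.4284 -0.4434] z 0.0240 size [0.012 0.038] ang 2.6 n 33 px [412. 256.] rgb [109.  62.  32.]
top c [0.4028 0.3237] z 0.0174 size [0.024 0.089] ang -77.2 n 140 px [188. 258.] rgb [77. 78. 40.]
top c [ 0.4041 -0.3525] z 0.0172 size [0.023 0.085] ang -73.1 n 141 px [384. 263.] rgb [124. 106.  81.]
16.7 [0.4637 0.0082 0.1794]
```

View pics/w17.png

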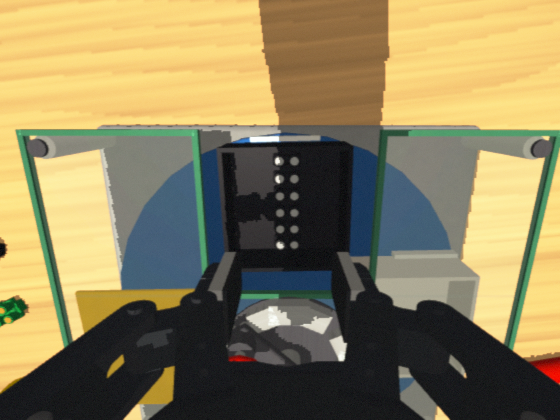

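>>> move_arm:
  series:
    - [[0, -2, 0, 0, 0, -8.4, 0.6], [0.2, -3, 0, 0, 0, -8.4, 0.6], [0.2, -3, 0, 0, 0, -8.4, 0.6], [0.2, -3, 0, 0, 0, -8.4, 0.6], [0.2, -3, 0, 0, 0, -8.4, 0.6]]

```text
clock: 17.25
eef_pos: [0.4662, -0.1319, 0.1726]
tool_rot: [0.416, 0.909, 0.001, -0.006]
ft_force: [0.7, -0.7, -0.1]
grip_width: 0.0511
```

>>> move_arm:
  series:
    - [[0.2, -3.2, 0, 0, 0, -8.4, 0.6], [0.2, -3.2, 0, 0, 0, -8.4, 0.6], [0.2, -3.2, 0, 0, 0, -8.4, 0.6], [0.2, -3.2, 0, 0, 0, -8.4, 0.6], [0.2, -3.2, -1, 0, 0, -8.4, 0.6]]

```text
clock: 17.75
eef_pos: [0.4719, -0.2964, 0.1566]
tool_rot: [0.721, 0.693, 0.003, -0.01]
ft_force: [1.4, -0.1, -0.1]
grip_width: 0.0514
```

>>> move_arm:
  series:
    - [[0.1, -3, -2, 0, 0, -8.4, 0.6], [0, -2, -2, 0, 0, -8.4, 0.6], [0, 0, -1, 0, 0, 0, 0.6], [0, 0, 0, 0, 0, 0, 0.6], [0, 0, 0, 0, 0, 0, 0.6]]

```text
clock: 18.25
eef_pos: [0.4677, -0.3491, 0.0971]
tool_rot: [0.817, 0.576, 0.003, -0.016]
ft_force: [-0.9, -0.6, 0.9]
grip_width: 0.051
```

```bash
python3 look.py w18;python3 strips.py s6 wrist
```

```text
clk 18.25 pos [ 0.4677 -0.3491  0.0971] jaw -19.581293044129005 zaxis [-0.0136  0.0291 -0.9995] J [-0.649   0.5126  0.0463  1.1329  0.015   1.2636] w 0.05097225211472474 F [-0.8723 -0.5776  0.8904]
wrist c [ 0.6586 -0.3247] z 0.0140 size [0.003 0.026] ang 90.0 n 383 px [554.  90.] rgb [87. 68.  1.]
wrist c [ 0.5729 -0.3398] z 0.0191 size [0.024 0.09 ] ang -75.6 n 4379 px [427. 156.] rgb [ 51. 131.  52.]
wrist c [ 0.4829 -0.3377] z 0.0193 size [0.024 0.089] ang 72.0 n 3584 px [303. 194.] rgb [12. 12. 14.]
wrist c [ 0.4004 -0.336 ] z 0.0186 size [0.024 0.057] ang -71.7 n 2082 px [195. 228.] rgb [204. 179. 134.]
wrist c [ 0.4211 -0.3813] z 0.0184 size [0.02  0.032] ang 70.8 n 683 px [242. 277.] rgb [163. 155. 137.]
wrist c [ 0.429  -0.4426] z 0.0245 size [0.015 0.042] ang -0.0 n 1162 px [286. 344.] rgb [141.  61.   0.]
18.3 [ 0.4677 -0.3488  0.0972]
```

View pics/w18.png

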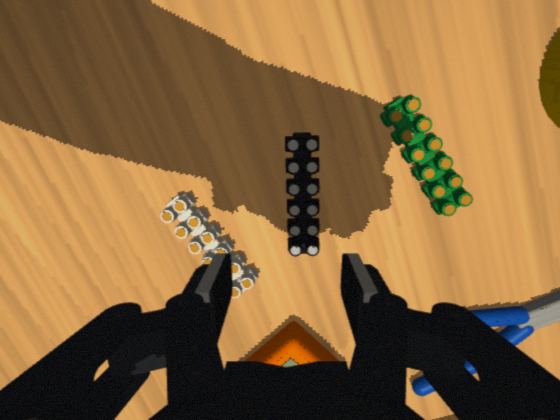

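>>> move_arm:
  series:
    - [[1.5, 1.1, -1, -1.7, -0.8, 1.5, 0.6], [0, 0, -1.5, 0, 0, 0, 0.6], [0, 0, -1.5, 0, 0, 0, 0.6], [0, 0, -1, 0, 0, 0, 0.6], [0, 0, 0, 0, 0, 0, 0.6]]

```text
clock: 18.85
eef_pos: [0.4885, -0.3354, 0.0533]
tool_rot: [0.806, 0.592, 0.002, 0.007]
ft_force: [-0.9, 0.3, 0.5]
grip_width: 0.0514
```

>>> move_arm:
  series:
    - [[-0.5, -0.2, -1, 0, 0, 0, 0.6], [0, 0, -1.5, 0, 0, 0, 0.6], [0, 0, -1.2, 0, 0, 0, 0.6], [0, 0, -0.5, 0, 0, 0, 0.6], [0, 0, 0, 0, 0, 0, 0.6]]

```text
clock: 19.35
eef_pos: [0.4842, -0.3386, 0.012]
tool_rot: [0.806, 0.592, 0.003, 0.009]
ft_force: [0.3, -1.0, -0.1]
grip_width: 0.051
```

```bash
python3 look.py w19;python3 strips.py s7 wrist
```

```text
clk 19.35 pos [ 0.4842 -0.3386  0.012 ] jaw -17.40302983982476 zaxis [ 0.0155 -0.0121 -0.9998] J [-0.6097  0.5811 -0.0871  0.883  -0.001   1.2649] w 0.051007124212739494 F [ 0.3477 -0.9738 -0.1092]
wrist c [ 0.5728 -0.3396] z 0.0189 size [0.025 0.09 ] ang -75.6 n 9991 px [467. 211.] rgb [ 61. 149.  58.]
wrist c [ 0.4831 -0.3374] z 0.0193 size [0.024 0.089] ang 72.2 n 8280 px [282. 261.] rgb [15. 15. 17.]
wrist c [ 0.4596 -0.3286] z 0.0258 size [0.014 0.023] ang -69.7 n 634 px [221. 272.] rgb [30. 30. 29.]
wrist c [ 0.5113 -0.3448] z 0.0263 size [0.014 0.023] ang 35.9 n 570 px [352. 271.] rgb [26. 25. 26.]
wrist c [ 0.3963 -0.3223] z 0.0180 size [0.026 0.03 ] ang -76.0 n 2540 px [ 97. 287.] rgb [233. 215. 183.]
wrist c [ 0.4128 -0.3382] z 0.0113 size [0.004 0.008] ang -39.1 n 118 px [147. 306.] rgb [133. 124. 111.]
wrist c [ 0.4059 -0.3745] z 0.0202 size [0.009 0.011] ang 76.9 n 288 px [158. 378.] rgb [212. 158.  70.]
19.4 [ 0.4844 -0.3388  0.0124]
```

View pics/w19.png

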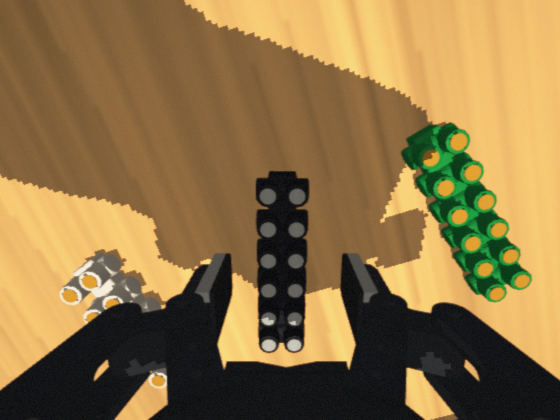

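>>> move_arm:
  series:
    - [[-0.15, 0.15, -0.7, 0, 0, -0.3, 0.6], [0, 0, -0.3, 0, 0, 0, 0.4], [0, 0, 0, 0, 0, 0, 0], [0, 0, 0, 0, 0, 0, 0], [0, 0, 0, 0, 0, 0, 0]]

```text
clock: 19.95
eef_pos: [0.4845, -0.3383, 0.0039]
tool_rot: [0.808, 0.59, 0.003, 0.012]
ft_force: [0.1, 0.1, -0.3]
grip_width: 0.0222
```

>>> move_arm:
  series:
    - [[0, 0, 0, 0, 0, 0, 0], [0, 0, 1.5, 0, 0, 0, 0], [0, 0, 3, 0, 0, 0, 0], [0, 0, 4, 0, 0, 0, 0], [0, 1, 4, 0, 0, 6, 0]]

```text
clock: 20.45
eef_pos: [0.4783, -0.3247, 0.1238]
tool_rot: [0.775, 0.632, 0.0, 0.003]
ft_force: [0.2, -1.3, 0.1]
grip_width: 0.0225
```

```bash
python3 look.py w20;python3 bin.py w20|tail -1
```

```text
clk 20.45 pos [ 0.4783 -0.3247  0.1238] jaw -11.645245097743222 zaxis [ 0.0047 -0.0042 -1.    ] J [-0.596   0.4538  0.0251  1.1358 -0.0009  1.1781] w 0.022504553549616498 F [ 0.1742 -1.2777  0.1451]Traceback (most recent call last):
  File "bin.py", line 9, in <module>
    print('rim n',m.sum(),'X',np.percentile(X[m],[0.5,2,98,99.5]),'Y',np.percentile(Y[m],[.5,2,98,99.5]),'z',np.median(Z[m]))
                              ~~~~~~~~~~~~~^^^^^^^^^^^^^^^^^^^^^^
    return _quantile_unchecked(
        a, q, axis, out, overwrite_input, method, keepdims, weights)
    return _ureduce(a,
                    func=_quantile_ureduce_func,
    ...<5 lines>...
                    overwrite_input=overwrite_input,
                    method=method)
    r = func(a, **kwargs)
    result = _quantile(arr,
                       quantiles=q,
    ...<2 lines>...
                       out=out,
                       weights=wgt)
    slices_having_nans = np.isnan(arr[-1, ...])
                                  ~~~^^^^^^^^^
IndexError: index -1 is out of bounds for axis 0 with size 0
```

View pics/w20.png

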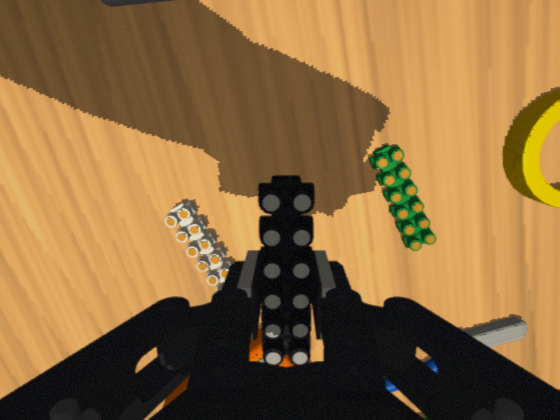

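>>> move_arm:
  series:
    - [[0, 2, 2, 0, 0, 8.4, 0], [0, 3, 1.5, 0, 0, 8.4, 0], [-0.2, 3, 1, 0, 0, 8.4, 0], [-0.2, 3, 0, 0, 0, 8.4, 0], [-0.2, 3, 0, 0, 0, 8.4, 0]]

```text
clock: 21.0
eef_pos: [0.4775, -0.1848, 0.182]
tool_rot: [0.489, 0.872, 0.007, 0.012]
ft_force: [-0.3, -0.2, -1.1]
grip_width: 0.0222
```

>>> move_arm:
  series:
    - [[-0.2, 3, 0, 0, 0, 8.4, 0], [-0.2, 3, 0, 0, 0, 8.4, 0], [-0.2, 3, 0, 0, 0, 8.4, 0], [-0.2, 3, 0, 0, 0, 8.4, 0], [-0.2, 3, 0, 0, 0, 8.4, 0]]

```text
clock: 21.5
eef_pos: [0.4661, -0.0288, 0.182]
tool_rot: [0.135, 0.991, 0.011, 0.009]
ft_force: [-0.5, -0.4, -1.2]
grip_width: 0.0226
```

>>> move_arm:
  series:
    - [[0, 2, 0, 0, 0, 8, 0], [0, 0.7, 0, 0, 0, 0, 0], [0, 0, 0, 0, 0, 0, 0], [0, 0, 0, 0, 0, 0, 0], [0, 0, 0, 0, 0, 0, 0]]

```text
clock: 22.0
eef_pos: [0.4652, 0.0011, 0.1816]
tool_rot: [0.064, 0.998, 0.011, 0.008]
ft_force: [0.6, 0.1, -1.3]
grip_width: 0.0224
```

```bash
python3 look.py w21;python3 bin.py w21
```

```text
clk 22.0 pos [0.4652 0.0011 0.1816] jaw 82.64114269708455 zaxis [ 0.0179  0.0216 -0.9996] J [-0.012   0.1876 -0.1958  1.1698  0.0218  0.1168] w 0.02242257453267678 F [ 0.6083  0.0659 -1.3389]
rim n 2644 X [-0.1658 -0.1655 -0.05   -0.0444] Y [-0.0526 -0.0521  0.0646  0.0685] z 0.0708047059790046
cover: innerY -0.05749936399371718 0.06147980171880795 front X -0.17905440029591072
-0.155 [' 30', ' 30', ' 30', ' 30', ' 49', ' 49', ' 30', ' 30', ' 30', ' 30']
-0.140 [' 30', ' 30', ' 30', ' 30', ' 49', ' 47', ' 30', ' 30', ' 30', ' 30']
-0.125 [' 30', ' 30', ' 30', ' 30', '  -', '  -', ' 30', ' 30', ' 30', ' 30']
-0.110 [' 30', ' 30', ' 30', '  -', '  -', '  -', '  -', ' 30', ' 30', ' 29']
-0.095 [' 30', ' 30', ' 29', '  -', '  -', '  -', ' 30', ' 30', ' 30', ' 30']
-0.080 [' 30', ' 30', '  -', '  -', '  -', '  -', '  -', ' 30', ' 30', ' 30']
held x [-0.0401  0.0441] z [-0.0436 -0.016  -0.0053]
```

View pics/w21.png

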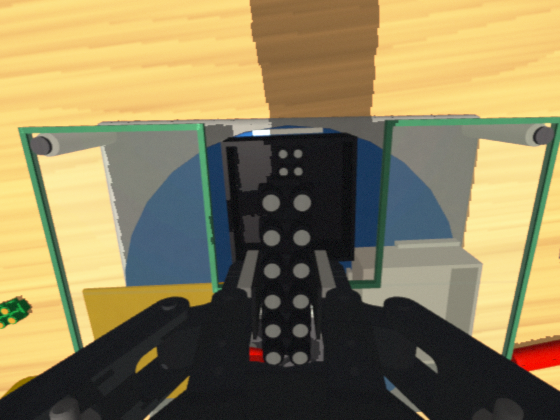

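>>> move_arm:
  series:
    - [[0, 0.6, -1.5, -1.2, 1, 1.1, 0], [0, 0, -2, 0, 0, 0, 0], [0, 0, -2, 0, 0, 0, 0], [0, 0, -2, 0, 0, 0, 0], [0, 0, 0, 0, 0, 0, 0]]

```text
clock: 22.55
eef_pos: [0.4652, 0.0055, 0.101]
tool_rot: [0.057, 0.998, -0.002, -0.001]
ft_force: [-0.4, -0.0, -1.1]
grip_width: 0.0229
```

>>> move_arm:
  series:
    - [[0, 0.25, 0, 0, 0, 0.3, 0], [0, 0, -1.4, 0, 0, 0, 0], [0, 0, -1.4, 0, 0, 0, 0], [0, 0, -1, 0, 0, 0, 0], [0, 0, 0, 0, 0, 0, 0]]

```text
clock: 23.05
eef_pos: [0.4678, 0.0086, 0.0638]
tool_rot: [0.054, 0.999, -0.002, 0.0]
ft_force: [-0.6, 0.7, -1.3]
grip_width: 0.0224
```

```bash
python3 look.py w22;python3 bin.py w22
```

```text
clk 23.05 pos [0.4678 0.0086 0.0638] jaw 83.8314335389852 zaxis [ 0.0003 -0.0043 -1.    ] J [ 0.0211  0.3259 -0.3522  0.8924 -0.0043  0.1287] w 0.022413390052527904 F [-0.6273  0.6794 -1.3272]
rim n 11877 X [-0.1658 -0.1655 -0.0644 -0.0513] Y [-0.0524 -0.0518  0.0509  0.0576] z 0.07103758791994669
cover: innerY -0.010059715120399505 0.012290976329422477 front X -0.17916818548596292
-0.155 [' 30', ' 30', ' 30', ' 30', ' 48', ' 46', ' 30', ' 30', ' 30', ' 30']
-0.140 [' 30', ' 30', ' 30', ' 30', ' 50', '  -', ' 30', ' 30', ' 30', ' 30']
-0.125 [' 30', ' 30', ' 30', ' 30', '  -', '  -', ' 30', ' 30', ' 30', ' 30']
-0.110 [' 30', ' 30', ' 30', ' 30', '  -', '  -', ' 30', ' 30', ' 30', ' 30']
-0.095 [' 30', ' 30', ' 30', '  -', '  -', '  -', '  -', ' 29', ' 30', ' 30']
-0.080 [' 30', ' 30', '  -', '  -', '  -', '  -', '  -', '  -', ' 30', ' 30']
held x [-0.0483  0.0522] z [-0.0426 -0.0156 -0.0008]
```

View pics/w22.png

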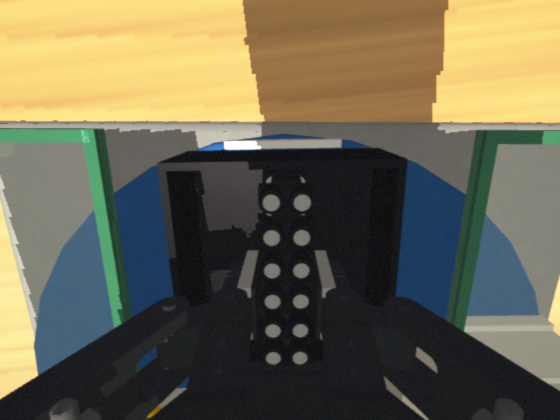

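>>> move_arm:
  series:
    - [[-0.15, 0, -0.3, 0, 0, 0, 0], [0, 0, -0.4, 0, 0, 0, 0], [0, 0, -0.1, 0, 0, 0, 0], [0, 0, 0, 0, 0, 0, 0], [0, 0, 0, 0, 0, 0, 0]]

```text
clock: 23.6
eef_pos: [0.4687, 0.0086, 0.0583]
tool_rot: [0.054, 0.999, -0.002, 0.003]
ft_force: [-1.0, -0.5, -0.7]
grip_width: 0.0224
```

>>> move_arm:
  series:
    - [[-0.25, 0, 0, 0, 0, 0, 0], [0, 0, -0.3, 0, 0, 0, 0], [0, 0, 0, 0, 0, 0, 0], [0, 0, 0, 0, 0, 0, 0.5], [0, 0, 0, 0, 0, 0, 0.5]]

```text
clock: 24.1
eef_pos: [0.4663, 0.0086, 0.0555]
tool_rot: [0.054, 0.999, -0.002, 0.004]
ft_force: [-0.3, 0.7, -0.9]
grip_width: 0.0424
```

>>> move_arm:
  series:
    - [[0, 0, 0, 0, 0, 0, 0.5], [0, 0, 1, 0, 0, 0, 0.5], [0, 0, 3, 0, 0, 0, 0.5], [0, 0, 4, 0, 0, 0, 0.5], [0, 0, 4, 0, 0, 0, 0.5]]

```text
clock: 24.6
eef_pos: [0.4608, 0.0085, 0.1752]
tool_rot: [0.054, 0.999, -0.002, -0.003]
ft_force: [1.4, 0.3, -0.1]
grip_width: 0.0425
```

```bash
python3 look.py w23;python3 bin.py w23;python3 drum.py d23 scene
```

```text
clk 24.6 pos [0.4608 0.0085 0.1752] jaw 83.82182501232393 zaxis [-0.0067 -0.0045 -1.    ] J [ 0.0212  0.203  -0.1934  1.1811 -0.0044  0.1291] w 0.0424960026091847 F [ 1.384   0.2819 -0.1386]
rim n 4834 X [-0.1657 -0.1652 -0.062  -0.0612] Y [-0.0523 -0.0516  0.051   0.0518] z 0.0700137362949528
cover: innerY -0.057394153325647325 0.06161793448219392 front X -0.1792208165787073
-0.155 [' 30', ' 30', ' 30', ' 30', ' 60', ' 60', ' 30', ' 30', ' 30', ' 30']
-0.140 [' 30', ' 30', ' 30', ' 30', ' 60', ' 60', ' 30', ' 30', ' 30', ' 30']
-0.125 [' 30', ' 30', ' 30', ' 30', ' 60', ' 60', ' 30', ' 30', ' 30', ' 30']
-0.110 [' 30', ' 30', ' 30', ' 30', ' 60', ' 60', ' 30', ' 30', ' 30', ' 30']
-0.095 [' 30', ' 30', ' 30', ' 30', ' 60', ' 60', ' 30', ' 30', ' 30', ' 30']
-0.080 [' 30', ' 30', ' 30', ' 30', ' 60', ' 60', ' 30', ' 30', ' 30', ' 30']
scene yel (array([ 0.5735, -0.1207]), np.float64(0.10128113168536618), [0.11141853779554367, 0.11382278054952621], np.float32(-6.269816), np.int32(1324), array([260.2931, 242.1767]))
scene red 80 [ 0.5447 -0.036   0.1618] 0.1775200620868964 ang -138.0375449932214 0.047466816193917793
```

View pics/w23.png

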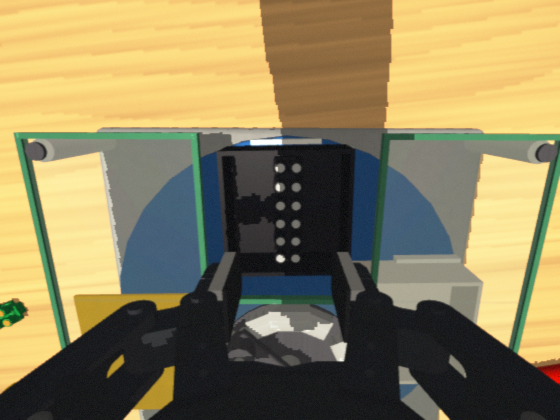

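>>> move_arm:
  series:
    - [[0, 0, 2.5, 0, 0, -8.4, 0.6], [0, 0, 2.5, 0, 0, -8.4, 0.6], [1, -0.5, 2, 0, 0, -8.4, 0.6], [1, -0.5, 0, 0, 0, -8.4, 0.6], [1, -0.5, 0, 0, 0, -8.4, 0.6]]

```text
clock: 25.2
eef_pos: [0.4949, -0.0063, 0.257]
tool_rot: [0.417, 0.909, -0.001, 0.005]
ft_force: [-0.6, -0.2, -0.4]
grip_width: 0.0513
```

>>> move_arm:
  series:
    - [[1, -0.5, 0, 0, 0, -8.4, 0.6], [1, -0.5, 0, 0, 0, -8.4, 0.6], [1, -0.5, 0, 0, 0, -8.4, 0.6], [1, -0.5, 0, 0, 0, -8.4, 0.6], [1, -0.3, 0, 0, 0, -8.4, 0.6]]

```text
clock: 25.7
eef_pos: [0.5465, -0.0305, 0.259]
tool_rot: [0.721, 0.693, -0.003, 0.005]
ft_force: [0.1, 0.2, -0.3]
grip_width: 0.0512
```

```bash
cat > ring.py <<'E'
import sys
from h import *
np.set_printoptions(precision=4,suppress=True)
z=np.load('pics/%s.npz'%sys.argv[1]); o={'eef_pos':z['pos'],'tool_rot':z['q']}; p,d=z['p'],z['d']
P,hsv=segs('wrist',p,d,o)
m=((hsv[...,0]>172)|(hsv[...,0]<6))&(hsv[...,1]>150)&(P[...,2]>0.14)&(P[...,2]<0.2)&(np.hypot(P[...,0]-.58,P[...,1])<.12)
Q=P[m]; c=Q.mean(0); w,v=np.linalg.eigh(np.cov((Q-c)[:,:2].T)); 
t=(Q[:,:2]-c[:2])@v; mid=c[:2]+v@((t.min(0)+t.max(0))/2)
print(len(Q),'centre',mid,'normal',np.degrees(np.arctan2(v[1,0],v[0,0])),'len',np.ptp(t,axis=0),'ztop',Q[:,2].max())
E
python3 look.py w24;python3 ring.py w24
```

```text
clk 25.7 pos [ 0.5465 -0.0305  0.259 ] jaw -2.288794643404303 zaxis [ 0.0033 -0.0113 -0.9999] J [-0.0496  0.3236  0.1892  1.4325 -0.0111  1.5612] w 0.05115083506468813 F [ 0.0885  0.2119 -0.2822]
500 centre [ 0.5441 -0.0312] normal 172.57909683811116 len [0.0088 0.0347] ztop 0.1793984391215029
```

View pics/w24.png

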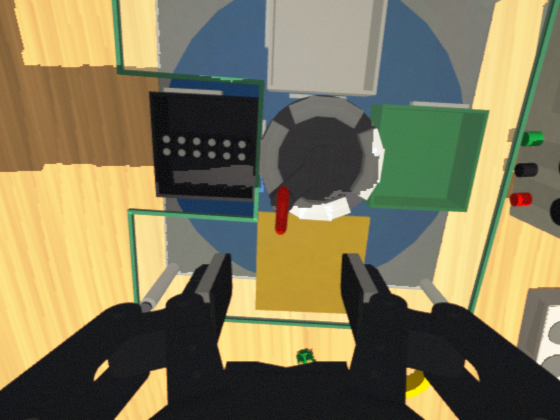

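>>> move_arm:
  series:
    - [[-0.3, 0, -1, 0.6, 0, -4.7, 0.6], [0, 0, -2, 0, 0, 0, 0.6], [0, 0, -2, 0, 0, 0, 0.6], [0, 0, -1, 0, 0, 0, 0.6], [0, 0, 0, 0, 0, 0, 0.6]]

```text
clock: 26.25
eef_pos: [0.5444, -0.0307, 0.1977]
tool_rot: [0.748, 0.664, 0.002, 0.002]
ft_force: [-0.9, 0.5, 0.2]
grip_width: 0.0513
```

>>> move_arm:
  series:
    - [[0, 0, -1.4, 0, 0, 0, 0.6], [-0.1, -0.05, -1.4, 0, 0, 0, 0.6], [-0.1, 0, -1.2, 0, 0, 0, 0.6], [0, 0, -0.2, 0, 0, 0, 0.6], [0, 0, 0, 0, 0, 0, 0.6]]

```text
clock: 26.75
eef_pos: [0.544, -0.0309, 0.1585]
tool_rot: [0.746, 0.666, 0.004, 0.004]
ft_force: [0.9, -0.2, 0.1]
grip_width: 0.0511
```

```bash
python3 look.py w25;python3 ring.py w25
```

```text
clk 26.75 pos [ 0.544  -0.0309  0.1585] jaw -6.5305086659190925 zaxis [ 0.011  -0.0011 -0.9999] J [-0.0565  0.3612 -0.0217  1.1769 -0.0005  1.6283] w 0.0510522433694122 F [ 0.9273 -0.1508  0.1308]
1377 centre [ 0.5442 -0.0288] normal 173.0098747268753 len [0.0087 0.0307] ztop 0.1792040482731963
```

>>> move_arm:
  series:
    - [[0, 0, -0.3, 0, 0, 0, 0.4], [0, 0, 0, 0, 0, 0, 0], [0, 0, 0, 0, 0, 0, 0], [0, 0, 0, 0, 0, 0, 0], [0, 0, 0, 0, 0, 0, 0]]

```text
clock: 27.3
eef_pos: [0.5437, -0.0308, 0.1574]
tool_rot: [0.746, 0.666, 0.004, 0.004]
ft_force: [0.6, -0.4, -1.7]
grip_width: 0.0068
```

>>> move_arm:
  series:
    - [[0, 0, 0.5, 0, 0, 0, 0], [0, 0, 0.5, 0, 0, 0, 0], [0, 0, 0.4, 0, 0, 0, 0], [0, 0, 0.2, 0, 0, 0, 0], [0, 0, 0, 0, 0, 0, 0]]

```text
clock: 27.8
eef_pos: [0.5434, -0.0306, 0.1704]
tool_rot: [0.746, 0.666, 0.003, 0.003]
ft_force: [2.9, 0.4, -9.2]
grip_width: 0.0069
```

>>> move_arm:
  series:
    - [[0.55, -0.58, 0.1, 0, 0, 0, 0], [0.65, -0.47, 0, 0, 0, 0, 0], [0.72, -0.35, 0, 0, 0, 0, 0], [0.77, -0.22, 0, 0, 0, 0, 0], [0.8, -0.09, 0, 0, 0, 0, 0]]

```text
clock: 28.3
eef_pos: [0.5654, -0.0451, 0.1667]
tool_rot: [0.745, 0.667, -0.007, -0.011]
ft_force: [-11.9, -1.2, 1.4]
grip_width: 0.007
```

```bash
python3 look.py w26;python3 ring.py w26
```

```text
clk 28.3 pos [ 0.5654 -0.0451  0.1667] jaw -6.358425863564483 zaxis [-0.025   0.007  -0.9997] J [-0.0822  0.4271  0.0999  1.2691  0.0049  1.5996] w 0.006998380377389105 F [-11.9073  -1.1553   1.4319]
1351 centre [ 0.5662 -0.0445] normal 175.3790909242364 len [0.0086 0.0333] ztop 0.19736686828373817
```

View pics/w26.png

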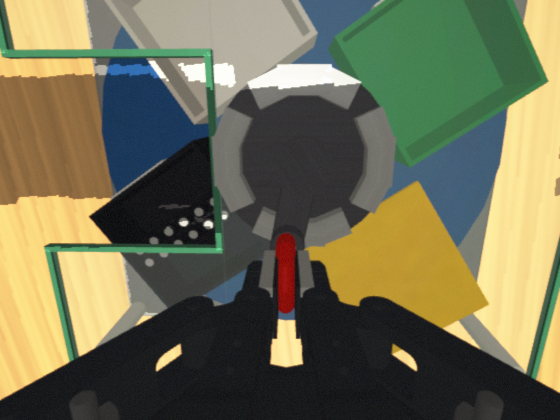

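>>> move_arm:
  series:
    - [[0, 0, 0.4, 0, 0, 0, 0], [0.2, -0.05, 0.1, 0, 0, 0, 0], [0.4, -0.1, 0, 0, 0, 0, 0], [0.4, -0.05, 0, 0, 0, 0, 0], [0.4, 0, 0, 0, 0, 0, 0]]

```text
clock: 28.85
eef_pos: [0.5803, -0.0473, 0.1702]
tool_rot: [0.745, 0.667, -0.008, -0.013]
ft_force: [-3.2, 1.3, -8.9]
grip_width: 0.0069
```

>>> move_arm:
  series:
    - [[0.4, 0.03, 0.05, 0, 0, 0, 0], [0.4, 0.06, 0.05, 0, 0, 0, 0], [0.4, 0.1, 0.05, 0, 0, 0, 0], [0.4, 0.13, 0.05, 0, 0, 0, 0], [0.37, 0.16, 0.05, 0, 0, 0, 0]]

```text
clock: 29.35
eef_pos: [0.6004, -0.042, 0.1715]
tool_rot: [0.745, 0.667, -0.009, -0.014]
ft_force: [-4.1, 1.7, -9.6]
grip_width: 0.0073
```

>>> move_arm:
  series:
    - [[0.3, 0.17, 0, 0, 0, 0, 0], [0.2, 0.12, 0, 0, 0, 0, 0], [0.1, 0.05, 0, 0, 0, 0, 0], [0, 0, 0, 0, 0, 0, 0], [0, 0, 0, 0, 0, 0, 0]]

```text
clock: 29.85
eef_pos: [0.6083, -0.0367, 0.1715]
tool_rot: [0.745, 0.667, -0.008, -0.014]
ft_force: [-2.3, 1.4, -8.8]
grip_width: 0.0068
```

```bash
python3 look.py w27;python3 ring.py w27
```

```text
clk 29.85 pos [ 0.6083 -0.0367  0.1715] jaw -6.285853538687883 zaxis [-0.0311  0.0105 -0.9995] J [-0.0645  0.5134  0.25    1.339   0.0085  1.616 ] w 0.006779181379538418 F [-2.2854  1.4008 -8.8357]
1357 centre [ 0.6091 -0.0373] normal 174.97122606879006 len [0.0092 0.0357] ztop 0.1978845161902795
```

View pics/w27.png

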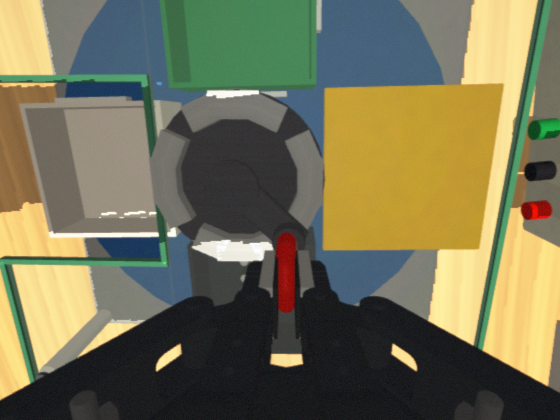

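>>> move_arm:
  series:
    - [[0, 0, -0.4, 0, 0, 0, 0], [0, 0, -0.4, 0, 0, 0, 0], [0, 0, -0.4, 0, 0, 0, 0], [0, 0, -0.3, 0, 0, 0, 0], [0, 0, 0, 0, 0, 0, 0]]

```text
clock: 30.4
eef_pos: [0.6084, -0.0368, 0.1575]
tool_rot: [0.745, 0.667, -0.007, -0.014]
ft_force: [-5.6, 2.5, -6.6]
grip_width: 0.0069
```

>>> move_arm:
  series:
    - [[0, 0, 0, 0, 0, 0, 0.5], [0, 0, 0, 0, 0, 0, 0.5], [0, 0, 2, -0.6, -1.8, 0, 0.6], [0, 0, 4, 0, 0, 3, 0.6], [-0.2, 2, 3, 0, 0, 4, 0.6]]

```text
clock: 30.9
eef_pos: [0.612, -0.0224, 0.2527]
tool_rot: [0.704, 0.711, 0.005, 0.009]
ft_force: [0.8, 0.8, -0.4]
grip_width: 0.0515
```

>>> move_arm:
  series:
    - [[-0.3, 4.5, 0, 0, 0, 1, 0.6], [-0.3, 4.5, 0, 0, 0, 0, 0.6], [-0.3, 4.5, 0, 0, 0, 0, 0.6], [-0.3, 4.5, 0, 0, 0, 0, 0.6], [-0.3, 4.5, 0, 0, 0, 0, 0.6]]

```text
clock: 31.4
eef_pos: [0.6094, 0.2029, 0.2728]
tool_rot: [0.702, 0.712, 0.021, 0.025]
ft_force: [-0.6, -0.6, 0.0]
grip_width: 0.0513
```

```bash
python3 look.py w28;python3 strips.py s8 wrist scene; python3 drum.py d28 scene top
```

```text
clk 31.4 pos [0.6094 0.2029 0.2728] jaw 0.8457082226499532 zaxis [ 0.0659 -0.0051 -0.9978] J [ 0.334   0.4764  0.4504  1.4841 -0.0264  1.8894] w 0.05133514645103665 F [-0.5887 -0.621   0.0306]
wrist c [0.5833 0.3382] z 0.0190 size [0.024 0.089] ang -88.7 n 1563 px [251.  59.] rgb [200. 198. 179.]
wrist c [0.4035 0.325 ] z 0.0185 size [0.025 0.089] ang -78.9 n 1886 px [85. 66.] rgb [ 33. 125.  51.]
scene c [0.4048 0.3212] z 0.0169 size [0.023 0.088] ang -79.1 n 126 px [299. 151.] rgb [80. 94. 39.]
scene c [0.5843 0.3334] z 0.0163 size [0.025 0.092] ang -89.7 n 139 px [346. 169.] rgb [152. 132. 100.]
scene c [ 0.4069 -0.355 ] z 0.0171 size [0.025 0.087] ang -72.1 n 249 px [159. 291.] rgb [154. 133. 101.]
scene c [ 0.5745 -0.3441] z 0.0172 size [0.025 0.089] ang -75.3 n 284 px [209. 321.] rgb [ 83. 105.  44.]
scene c [ 0.4383 -0.4438] z 0.0274 size [0.012 0.025] ang -0.9 n 41 px [141. 321.] rgb [181.  90.  18.]
31.5 [0.6087 0.2075 0.2724]
scene yel (array([ 0.6942, -0.0213]), np.float64(0.10152923189289131), [0.11170338839292526, 0.11243502050638199], np.float32(-5.2280216), np.int32(1291), array([319.1588, 237.7777]))
scene red 82 [ 0.6099 -0.0414  0.1617] 0.17854899844806615 ang -51.16350199367541 0.04768564073116772
top yel (array([ 0.6887, -0.0137]), np.float64(0.10064070110343537), [0.10452881455421448, 0.10633564740419388], np.float32(84.83734), np.int32(698), array([288.3496, 173.5788]))
top red 39 [ 0.6075 -0.0409  0.1625] 0.18188339638603201 ang -53.03721446290955 0.04580044480101103
```

View pics/d28scene.png

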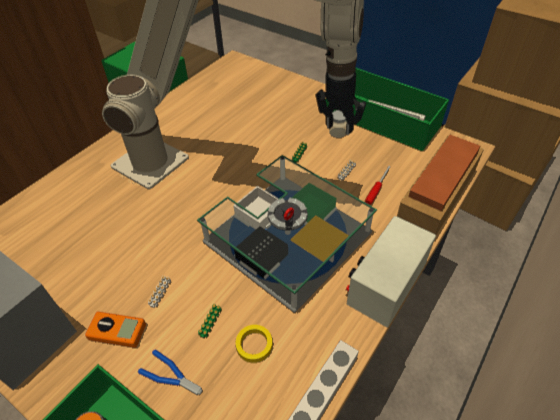

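>>> move_arm:
  series:
    - [[-0.7, 4, -2, 0.3, 3.8, 0.5, 0.6], [-0.7, 4, -3, 0, 0, 0, 0.6], [-0.7, 4, -4, 0, 0, 0, 0.6], [-0.4, 0.8, -4, 0, 0, 0, 0.6], [0, 0, -1, 0, 0, 0, 0.6]]

```text
clock: 32.15
eef_pos: [0.5917, 0.3203, 0.1383]
tool_rot: [0.704, 0.71, 0.006, 0.003]
ft_force: [-1.4, -0.5, 0.0]
grip_width: 0.0513
```

```bash
python3 look.py w29;python3 strips.py s9 wrist
```

```text
clk 32.15 pos [0.5917 0.3203 0.1383] jaw 0.43797724555415163 zaxis [ 0.0126  0.0034 -0.9999] J [ 0.4974  0.6249  0.3525  1.2857 -0.003   2.0605] w 0.05131184067183229 F [-1.3665 -0.487   0.0256]
wrist c [0.5833 0.3385] z 0.0193 size [0.024 0.089] ang -88.8 n 2659 px [273. 177.] rgb [98. 91. 81.]
wrist c [0.4037 0.3255] z 0.0186 size [0.025 0.09 ] ang -78.9 n 3109 px [ 56. 191.] rgb [ 82. 116.  41.]
32.2 [0.5924 0.3198 0.1389]
```

View pics/w29.png

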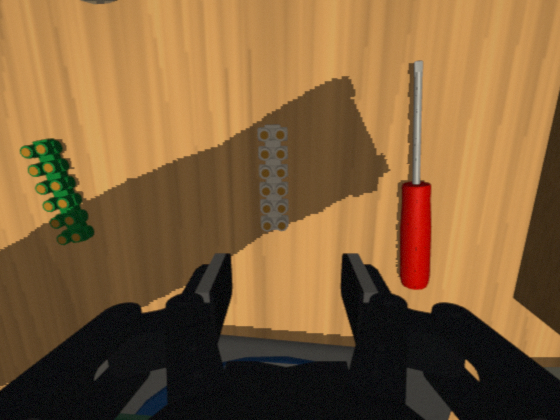

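>>> move_arm:
  series:
    - [[-0.9, 1.8, -1.5, -0.2, 0.7, 0.7, 0.6], [0, 0, -2, 0, 0, 0, 0.6], [0, 0, -2, 0, 0, 0, 0.6], [0, 0, -2, 0, 0, 0, 0.6], [0, 0, 0, 0, 0, 0, 0.6]]

```text
clock: 32.75
eef_pos: [0.5939, 0.3382, 0.0778]
tool_rot: [0.703, 0.711, 0.013, 0.003]
ft_force: [-0.0, 0.1, -0.6]
grip_width: 0.0511
```

>>> move_arm:
  series:
    - [[-0.8, 0, -0.5, 0, 1.2, 0, 0.6], [-0.6, 0, -1.5, 0, 0, 0, 0.6], [-0.2, 0, -1.5, 0, 0, 0, 0.6], [0, 0, -1.5, 0, 0, 0, 0.6], [0, 0, 0, 0, 0, 0, 0.6]]

```text
clock: 33.25
eef_pos: [0.5826, 0.3403, 0.0365]
tool_rot: [0.704, 0.71, 0.012, -0.004]
ft_force: [-0.1, -1.1, -0.2]
grip_width: 0.0514
```

```bash
python3 look.py w30;python3 strips.py s10 wrist
```

```text
clk 33.25 pos [0.5826 0.3403 0.0365] jaw 0.4208426266750177 zaxis [ 0.0116  0.0219 -0.9997] J [0.5227 0.6983 0.2081 1.0595 0.0132 2.0862] w 0.05135209999052718 F [-0.1261 -1.126  -0.1547]
wrist c [0.5832 0.3385] z 0.0192 size [0.024 0.09 ] ang -88.7 n 6140 px [284. 248.] rgb [101.  94.  83.]
wrist c [0.4193 0.3046] z 0.0103 size [0.004 0.009] ang 84.2 n 57 px [  2. 304.] rgb [nan nan nan]
wrist c [0.4193 0.2899] z 0.0123 size [0.008 0.014] ang -86.2 n 264 px [  6. 326.] rgb [ 7. 47. 18.]
33.3 [0.5836 0.3408 0.0379]strips.py:9: RuntimeWarning: Mean of empty slice.
  print(n,'c',c,'z %.4f'%z,'size',np.round(s,3),'ang %.1f n %d'%(a,k),'px',uv.round(),'rgb',p[int(uv[1])-3:int(uv[1])+4,int(uv[0])-3:int(uv[0])+4].reshape(-1,3).mean(0).round())
  ret = um.true_divide(
```

>>> move_arm:
  series:
    - [[0, -0.2, -0.5, -1.2, 0.7, 0.9, 0.6], [0, 0, -1.3, 0, 0, 0, 0.6], [-0.1, 0, -1.2, 0, 0, 0, 0.6], [0, 0, -0.4, 0, 0, 0, 0.6], [0, 0, 0, 0, 0, 0, 0.6]]

```text
clock: 33.85
eef_pos: [0.5847, 0.3398, 0.004]
tool_rot: [0.698, 0.716, 0.003, 0.001]
ft_force: [-0.7, -1.0, -0.5]
grip_width: 0.0508
```

```bash
python3 look.py w31;python3 strips.py s11 wrist 2>/dev/null
```

```text
clk 33.85 pos [0.5847 0.3398 0.004 ] jaw 1.4024570078496905 zaxis [ 0.0048  0.0032 -1.    ] J [0.5264 0.7445 0.2038 1.0244 0.0004 2.0727] w 0.05081288380019967 F [-0.7343 -0.9516 -0.4614]
wrist c [0.5831 0.3384] z 0.0192 size [0.024 0.09 ] ang -88.8 n 9062 px [282. 271.] rgb [107. 100.  89.]
wrist c [0.5581 0.3412] z 0.0229 size [0.014 0.023] ang -51.1 n 1059 px [217. 276.] rgb [31. 31. 29.]
wrist c [0.6123 0.3427] z 0.0229 size [0.014 0.023] ang 53.3 n 1050 px [355. 276.] rgb [33. 32. 31.]
33.9 [0.5846 0.3398 0.0041]
```

View pics/w31.png

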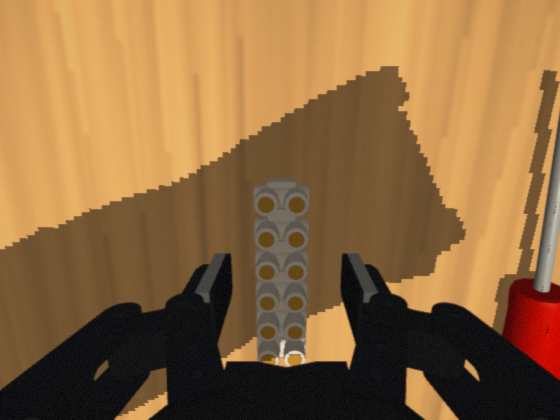

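>>> move_arm:
  series:
    - [[-0.15, -0.15, 0, 0, 0, 0, 0.4], [0, 0, 0, 0, 0, 0, 0], [0, 0, 0, 0, 0, 0, 0], [0, 0, 0, 0, 0, 0, 0], [0, 0, 0, 0, 0, 0, 0]]

```text
clock: 34.45
eef_pos: [0.5841, 0.3387, 0.0065]
tool_rot: [0.698, 0.716, 0.004, 0.001]
ft_force: [-0.5, 0.4, -1.3]
grip_width: 0.0225
```

>>> move_arm:
  series:
    - [[0, 0, 0.5, 0, 0, 0, 0], [0, 0, 1.5, 0, 0, 0, 0], [0, 0, 3, 0, 0, 0, 0], [0, 0, 4, 0, 0, 0, 0], [-1, -1, 4, 0, 0, 6, 0]]

```text
clock: 34.95
eef_pos: [0.5695, 0.3265, 0.1349]
tool_rot: [0.659, 0.752, -0.002, -0.001]
ft_force: [0.9, 1.0, -0.8]
grip_width: 0.0227
```

>>> move_arm:
  series:
    - [[-1, -3, 3, 0, 0, 8.4, 0], [-1, -4, 2, 0, 0, 8.4, 0], [-1.4, -4, 0, 0, 0, 8.4, 0], [-1.4, -4, 0, 0, 0, 8.4, 0], [-1.4, -4, 0, 0, 0, 8.4, 0]]

```text
clock: 35.45
eef_pos: [0.5109, 0.138, 0.2032]
tool_rot: [0.336, 0.942, 0.009, 0.007]
ft_force: [1.5, 0.3, -1.3]
grip_width: 0.0223
```

>>> move_arm:
  series:
    - [[-1.4, -4, 0, 0, 0, 8.4, 0], [-1.4, -4, 0, 0, 0, 8.4, 0], [-1.4, -3, 0, 0, 0, 8.4, 0], [-0.7, -2, 0, 0, 0, 8.4, 0], [0, 0, 0, 0, 0, 0, 0]]

```text
clock: 35.95
eef_pos: [0.4593, 0.0017, 0.2117]
tool_rot: [0.05, 0.999, 0.011, 0.009]
ft_force: [-0.9, 0.1, -1.0]
grip_width: 0.0223
```

```bash
python3 look.py w32;python3 bin.py w32
```

```text
clk 35.95 pos [0.4593 0.0017 0.2117] jaw 84.25867314494634 zaxis [ 0.0196  0.0219 -0.9996] J [-0.0109  0.1551 -0.1544  1.2419  0.0221  0.0897] w 0.022347300120746278 F [-0.8941  0.1377 -0.9554]
rim n 2250 X [-0.1658 -0.1656 -0.0481 -0.0448] Y [-0.0623 -0.0594  0.0643  0.0686] z 0.07078920517359882
cover: innerY -0.05757489263779381 0.061551204606642804 front X -0.1791441784232877
-0.155 [' 30', ' 30', ' 30', ' 30', ' 30', ' 30', ' 30', ' 30', ' 30', ' 29']
-0.140 [' 30', ' 30', ' 30', ' 30', ' 30', ' 30', ' 30', ' 30', ' 30', ' 29']
-0.125 [' 30', ' 30', ' 30', ' 30', ' 30', ' 30', ' 30', ' 30', ' 30', ' 30']
-0.110 [' 30', ' 30', '  -', '  -', '  -', '  -', '  -', ' 30', ' 30', ' 30']
-0.095 [' 30', ' 30', ' 30', '  -', '  -', '  -', ' 30', ' 30', ' 30', ' 30']
-0.080 [' 30', ' 30', '  -', '  -', '  -', '  -', '  -', ' 30', ' 30', ' 30']
held x [-0.0403  0.0442] z [-0.0442 -0.0142 -0.0032]
```

View pics/w32.png

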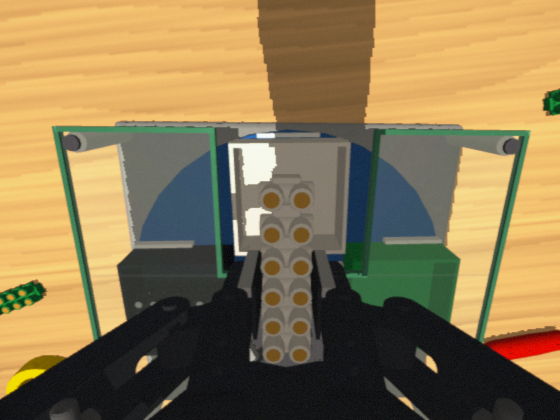

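>>> move_arm:
  series:
    - [[0.6, 0.6, -2, -1.2, 1.1, -0.4, 0], [0, 0, -3, 0, 0, 0, 0], [0, 0, -3, 0, 0, 0, 0], [0, 0, -2, 0, 0, 0, 0], [0, 0, 0, 0, 0, 0, 0]]

```text
clock: 36.5
eef_pos: [0.4713, 0.0135, 0.1146]
tool_rot: [0.058, 0.998, 0.002, 0.007]
ft_force: [-1.2, -1.0, -0.6]
grip_width: 0.0225
```

>>> move_arm:
  series:
    - [[0, 0, 0, 0, 0, 0, 0], [0, 0, 0, 0, 0, 0, 0], [0, 0, 0, 0, 0, 0, 0], [0, 0, 0, 0, 0, 0, 0], [0, 0, 0, 0, 0, 0, 0]]

```text
clock: 37.0
eef_pos: [0.4754, 0.0156, 0.1196]
tool_rot: [0.058, 0.998, 0.003, 0.011]
ft_force: [-0.5, -0.4, -0.5]
grip_width: 0.0223
```

>>> move_arm:
  series:
    - [[-0.9, -0.75, 0, -0.3, 1.3, 0.4, 0], [0, 0, -1.5, 0, 0, 0, 0], [0, 0, -1.5, 0, 0, 0, 0], [0, 0, -1.5, 0, 0, 0, 0], [0, 0, -0.5, 0, 0, 0, 0]]

```text
clock: 37.5
eef_pos: [0.466, 0.0055, 0.071]
tool_rot: [0.055, 0.999, -0.001, 0.0]
ft_force: [-0.9, 0.0, -1.2]
grip_width: 0.0223
```

```bash
python3 look.py w33;python3 bin.py w33
```

```text
clk 37.5 pos [0.466  0.0055 0.071 ] jaw 83.74072191400259 zaxis [ 0.0006 -0.0027 -1.    ] J [ 0.0137  0.3132 -0.348   0.909  -0.0027  0.1229] w 0.022264919636351663 F [-0.9311  0.0032 -1.1668]
rim n 9215 X [-0.1659 -0.1656 -0.0634 -0.0432] Y [-0.0588 -0.0521  0.0509  0.0516] z 0.07112559854411851
cover: innerY -0.013208175714947102 0.008890357913040225 front X -0.17919663323559412
-0.155 [' 30', ' 30', ' 30', ' 30', ' 30', ' 30', ' 30', ' 30', ' 30', ' 30']
-0.140 [' 30', ' 30', ' 30', ' 30', '  -', '  -', ' 30', ' 30', ' 30', ' 30']
-0.125 [' 30', ' 30', ' 30', ' 30', '  -', ' 30', ' 30', ' 30', ' 30', ' 30']
-0.110 [' 30', ' 30', ' 30', ' 29', '  -', '  -', ' 30', ' 30', ' 30', ' 30']
-0.095 [' 30', ' 30', ' 30', '  -', '  -', '  -', '  -', ' 30', ' 30', ' 30']
-0.080 [' 30', '  -', '  -', '  -', '  -', '  -', '  -', '  -', ' 30', ' 30']
held x [-0.0427  0.0507] z [-0.0436 -0.0139  0.001 ]
```

View pics/w33.png

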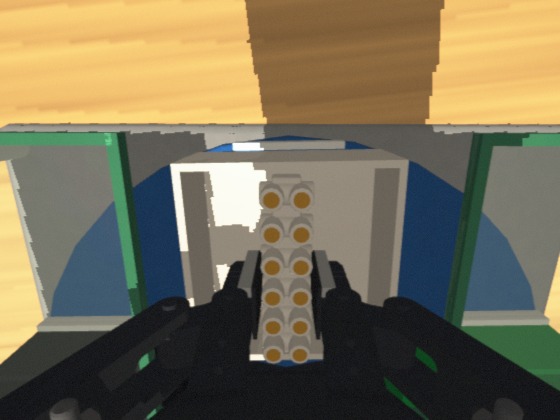

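>>> move_arm:
  series:
    - [[-0.1, 0.2, -0.8, 0, 0, 0, 0], [-0.1, 0, -1, 0, 0, 0, 0], [-0.05, 0, -1, 0, 0, 0, 0], [0, 0, -0.5, 0, 0, 0, 0], [0, 0, 0, 0, 0, 0, 0]]

```text
clock: 38.05
eef_pos: [0.4638, 0.0072, 0.0365]
tool_rot: [0.055, 0.998, -0.001, 0.001]
ft_force: [-0.5, 0.6, -0.6]
grip_width: 0.0221
```

```bash
python3 look.py w34;python3 bin.py w34
```

```text
clk 38.05 pos [0.4638 0.0072 0.0365] jaw 83.71786660298814 zaxis [ 0.0015 -0.003  -1.    ] J [ 0.0175  0.3562 -0.3961  0.8169 -0.0031  0.1271] w 0.0221412618850264 F [-0.48    0.6256 -0.5967]
rim n 11208 X [-0.166  -0.1658 -0.075  -0.0699] Y [-0.0527 -0.052   0.0509  0.0516] z 0.07069244932057223
cover: innerY -0.01116224476830346 0.009922262111760222 front X -0.1792330613416388
-0.155 [' 30', ' 30', ' 30', ' 30', ' 51', ' 51', ' 30', ' 30', ' 30', ' 30']
-0.140 [' 30', ' 30', ' 30', ' 30', ' 49', ' 50', ' 30', ' 30', ' 30', ' 30']
-0.125 [' 30', ' 30', ' 30', ' 47', ' 49', ' 50', ' 45', ' 30', ' 30', ' 30']
-0.110 [' 30', ' 30', ' 29', ' 51', ' 49', ' 50', ' 52', ' 30', ' 30', ' 30']
-0.095 [' 30', ' 30', '  -', ' 46', ' 50', ' 51', ' 43', '  -', ' 30', ' 30']
-0.080 ['  -', '  -', '  -', ' 43', ' 50', ' 51', ' 30', '  -', '  -', '  -']
held x [-0.0522  0.0538] z [-0.0426 -0.0143  0.0069]
```

>>> move_arm:
  series:
    - [[0.1, 0, 0, 0, 0, 0, 0], [0, 0, 0, 0, 0, 0, 0.5], [0, 0, 0, 0, 0, 0, 0.5], [0, 0, 0, 0, 0, 0, 0.5], [0, 0, 1, 0, 0, 0, 0.5]]

```text
clock: 38.6
eef_pos: [0.4655, 0.0073, 0.0476]
tool_rot: [0.055, 0.999, -0.001, 0.001]
ft_force: [-0.0, 0.5, -0.7]
grip_width: 0.0426
```

>>> move_arm:
  series:
    - [[0, 0, 3, 0, 0, 0, 0.5], [0, 0, 4, 0, 0, 0, 0.5], [0, 0, 4, 0, 0, 0, 0.5], [0, 0, 3, 0, 0, 0, 0.5], [0, 0, 0, 0, 0, 0, 0.5]]

```text
clock: 39.1
eef_pos: [0.4645, 0.0072, 0.1972]
tool_rot: [0.055, 0.999, -0.001, 0.003]
ft_force: [-0.0, 0.1, 0.3]
grip_width: 0.0429
```

```bash
python3 look.py w35;python3 bin.py w35; python3 strips.py s12 scene top 2>/dev/null
```

```text
clk 39.1 pos [0.4645 0.0072 0.1972] jaw 83.73255311523435 zaxis [ 0.0051 -0.003  -1.    ] J [ 0.0176  0.1856 -0.1557  1.2245 -0.0031  0.127 ] w 0.04288276546383298 F [-0.0393  0.1373  0.2806]
rim n 2696 X [-0.1658 -0.1653 -0.0614 -0.0545] Y [-0.0525 -0.0518  0.0518  0.0647] z 0.07070310651452005
cover: innerY -0.057373217303476054 0.06168064990375806 front X -0.17901114343847693
-0.155 [' 30', ' 30', ' 30', ' 30', ' 49', ' 49', ' 30', ' 30', ' 30', ' 30']
-0.140 [' 30', ' 30', ' 30', ' 30', ' 48', ' 48', ' 30', ' 30', ' 30', ' 30']
-0.125 [' 30', ' 30', ' 30', ' 30', ' 48', ' 49', ' 30', ' 30', ' 30', ' 29']
-0.110 [' 30', ' 30', ' 30', ' 30', ' 48', ' 49', ' 30', ' 30', ' 30', ' 30']
-0.095 [' 30', ' 30', ' 30', ' 30', ' 49', ' 49', ' 30', ' 30', ' 30', ' 30']
-0.080 [' 30', ' 30', ' 30', ' 30', ' 49', ' 49', ' 30', ' 30', ' 30', ' 29']
scene c [0.4035 0.3229] z 0.0162 size [0.025 0.088] ang -79.4 n 125 px [299. 151.] rgb [87. 99. 43.]
scene c [ 0.4066 -0.3542] z 0.0170 size [0.025 0.088] ang -71.6 n 256 px [158. 291.] rgb [153. 134. 103.]
scene c [ 0.574 -0.343] z 0.0175 size [0.025 0.09 ] ang -76.0 n 274 px [209. 320.] rgb [ 73. 102.  42.]
scene c [ 0.4384 -0.4446] z 0.0273 size [0.011 0.02 ] ang 8.0 n 37 px [142. 321.] rgb [185.  93.  19.]
top c [ 0.572  -0.3415] z 0.0174 size [0.024 0.087] ang -74.8 n 136 px [381. 215.] rgb [73. 72. 36.]
top c [ 0.432  -0.4432] z 0.0255 size [0.013 0.035] ang -0.6 n 28 px [412. 256.] rgb [113.  64.  33.]
top c [0.4031 0.3226] z 0.0169 size [0.024 0.087] ang -79.2 n 131 px [188. 258.] rgb [76. 77. 39.]
top c [ 0.4044 -0.353 ] z 0.0165 size [0.023 0.086] ang -71.2 n 126 px [386. 263.] rgb [127. 108.  83.]
39.2 [0.4624 0.0072 0.1934]
```

View pics/w35.png

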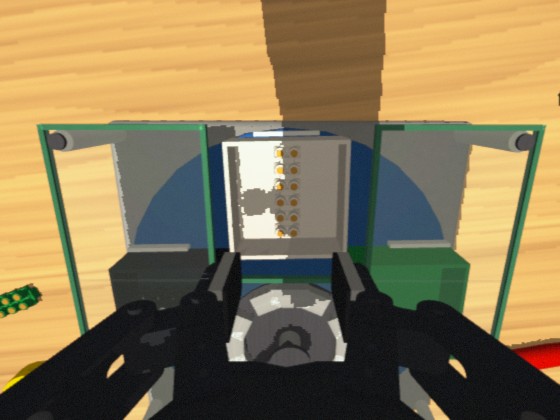

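>>> move_arm:
  series:
    - [[-0.3, -3, 0, 0, 0, -8.4, 0.6], [-0.6, -4, 0, 0, 0, -8.4, 0.6], [-0.6, -4, 0, 0, 0, -8.4, 0.6], [-0.6, -4, 0, 0, 0, -8.4, 0.6], [-0.6, -4, 0, 0, 0, -8.4, 0.6]]

```text
clock: 39.75
eef_pos: [0.4285, -0.1825, 0.184]
tool_rot: [0.415, 0.91, 0.001, -0.01]
ft_force: [0.2, 0.2, -0.1]
grip_width: 0.0514
```

>>> move_arm:
  series:
    - [[-0.6, -4, 0, 0, 0, -8.4, 0.6], [-0.6, -4, -2, 0, 0, -8.4, 0.6], [-0.6, -3, -2, 0, 0, -6, 0.6], [-0.5, -3, -2, 0, 0, 0, 0.6], [0, 0, 0, 0, 0, 0, 0.6]]

```text
clock: 40.25
eef_pos: [0.3977, -0.3293, 0.1134]
tool_rot: [0.595, 0.803, 0.003, -0.017]
ft_force: [-0.6, 0.9, -0.3]
grip_width: 0.0511
```

```bash
python3 look.py w36; python3 strips.py s13 wrist 2>/dev/null
```

```text
clk 40.25 pos [ 0.3977 -0.3293  0.1134] jaw 16.93136428673885 zaxis [-0.0237  0.0241 -0.9994] J [-0.6936  0.3795 -0.121   1.1039  0.0034  0.5819] w 0.051118829006185626 F [-0.5882  0.8671 -0.2832]
wrist c [ 0.405  -0.3511] z 0.0192 size [0.024 0.09 ] ang -71.8 n 2953 px [287. 239.] rgb [166. 162. 142.]
wrist c [ 0.5713 -0.3346] z 0.0182 size [0.025 0.08 ] ang -75.8 n 2700 px [490. 276.] rgb [26. 77. 28.]
wrist c [ 0.4282 -0.4425] z 0.0240 size [0.014 0.044] ang 0.9 n 1040 px [281. 350.] rgb [92. 39.  1.]
40.3 [ 0.3981 -0.3279  0.1144]
```

View pics/w36.png

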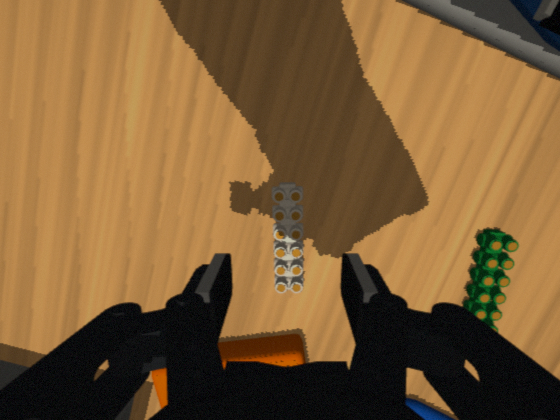

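>>> move_arm:
  series:
    - [[0.6, -2.1, -1, -1.4, -1.4, 1.3, 0.6], [0, 0, -2, 0, 0, 0, 0.6], [0, 0, -2, 0, 0, 0, 0.6], [0, 0, -1, 0, 0, 0, 0.6], [0, 0, 0, 0, 0, 0, 0.6]]

```text
clock: 40.85
eef_pos: [0.408, -0.3433, 0.0561]
tool_rot: [0.581, 0.814, 0.001, 0.002]
ft_force: [0.7, 0.0, 0.6]
grip_width: 0.051
```

>>> move_arm:
  series:
    - [[0, 0, 0, 0, 0, 0, 0.6], [0, 0, 0, 0, 0, 0, 0.6], [0, 0, 0, 0, 0, 0, 0.6], [0, 0, 0, 0, 0, 0, 0.6], [0, 0, 0, 0, 0, 0, 0.6]]

```text
clock: 41.35
eef_pos: [0.4106, -0.3432, 0.0599]
tool_rot: [0.58, 0.815, 0.001, 0.005]
ft_force: [-0.1, 0.8, 0.2]
grip_width: 0.0508
```

```bash
python3 look.py w37; python3 strips.py s14 wrist 2>/dev/null
```

```text
clk 41.35 pos [ 0.4106 -0.3432  0.0599] jaw 19.11330240095965 zaxis [ 0.01   -0.0038 -0.9999] J [-0.6982  0.4377 -0.188   0.935   0.0036  0.5391] w 0.050801033822177016 F [-0.1141  0.783   0.2218]
wrist c [ 0.4049 -0.3512] z 0.0192 size [0.024 0.09 ] ang -72.1 n 4889 px [272. 237.] rgb [93. 86. 76.]
wrist c [ 0.5713 -0.3346] z 0.0179 size [0.026 0.08 ] ang -75.4 n 4171 px [523. 288.] rgb [ 9. 71. 26.]
wrist c [ 0.432 -0.439] z 0.0117 size [0.005 0.025] ang 10.5 n 177 px [272. 361.] rgb [85. 36.  1.]
41.4 [ 0.4106 -0.3432  0.0599]
```

>>> move_arm:
  series:
    - [[-0.6, -0.85, -0.5, 0.2, 0.6, -1, 0.6], [0, 0, -1.5, 0, 0, 0, 0.6], [0, 0, -1.5, 0, 0, 0, 0.6], [0, 0, -1.5, 0, 0, 0, 0.6], [0, 0, 0, 0, 0, 0, 0.6]]

```text
clock: 41.95
eef_pos: [0.4029, -0.3551, 0.0079]
tool_rot: [0.589, 0.808, -0.001, -0.0]
ft_force: [-0.4, 0.6, -1.0]
grip_width: 0.0511
```

```bash
python3 look.py w38; python3 strips.py s15 wrist 2>/dev/null
```

```text
clk 41.95 pos [ 0.4029 -0.3551  0.0079] jaw 17.78464922633251 zaxis [-0.0021 -0.0019 -1.    ] J [-0.7208  0.5137 -0.2248  0.8326 -0.0029  0.5396] w 0.05107498086283151 F [-0.4495  0.5641 -1.0446]
wrist c [ 0.4048 -0.351 ] z 0.0193 size [0.024 0.09 ] ang -72.0 n 8790 px [291. 257.] rgb [105.  99.  88.]
wrist c [ 0.3778 -0.3618] z 0.0246 size [0.014 0.023] ang -35.3 n 786 px [220. 273.] rgb [25. 24. 24.]
wrist c [ 0.4295 -0.3454] z 0.0244 size [0.014 0.023] ang 70.6 n 790 px [353. 273.] rgb [23. 23. 22.]
42.0 [ 0.4035 -0.3557  0.0088]
```

View pics/w38.png

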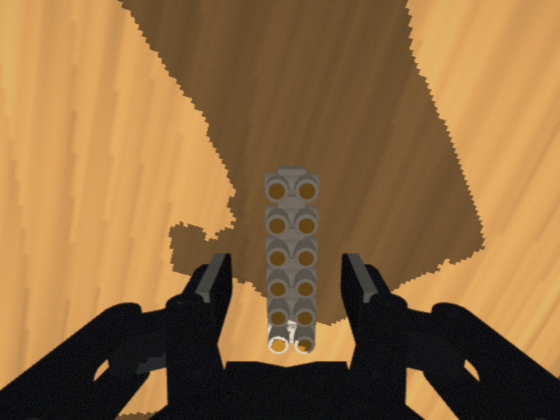

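>>> move_arm:
  series:
    - [[0.1, 0.4, -0.3, 0, 0, 0, 0.6], [0, 0, -0.2, 0, 0, 0, 0.6], [0, 0, 0, 0, 0, 0, 0.6], [0, 0, 0, 0, 0, 0, 0.6], [0, 0, 0, 0, 0, 0, 0.6]]

```text
clock: 42.55
eef_pos: [0.4069, -0.3535, 0.0071]
tool_rot: [0.589, 0.808, -0.002, 0.004]
ft_force: [-0.2, -0.6, 0.1]
grip_width: 0.051
```

>>> move_arm:
  series:
    - [[-0.2, 0.25, -0.4, 0, 0, 0, 0.5], [0, 0, 0, 0, 0, 0, 0.3], [0, 0, 0, 0, 0, 0, 0], [0, 0, 0, 0, 0, 0, 0], [0, 0, 0, 0, 0, 0, 0]]

```text
clock: 43.05
eef_pos: [0.4052, -0.3511, 0.0036]
tool_rot: [0.589, 0.808, -0.002, 0.005]
ft_force: [-0.3, 0.0, 0.3]
grip_width: 0.0222
```

>>> move_arm:
  series:
    - [[0, 0, 0, 0, 0, 0, 0], [0, 0, 1.5, 0, 0, 0, 0], [0, 0, 3, 0, 0, 0, 0], [0, 0, 4, 0, 0, 0, 0], [0.5, 1, 4, 0, 0, 6, 0]]

```text
clock: 43.55
eef_pos: [0.4039, -0.3367, 0.1239]
tool_rot: [0.546, 0.838, -0.001, -0.005]
ft_force: [0.5, -1.0, -1.2]
grip_width: 0.0223
```

>>> move_arm:
  series:
    - [[0.5, 3, 3, 0, 0, 8.4, 0], [0.5, 4, 2, 0, 0, 8.4, 0], [0.7, 4, 0, 0, 0, 8.4, 0], [0.7, 4, 0, 0, 0, 8.4, 0], [0.7, 4, 0, 0, 0, 8.4, 0]]

```text
clock: 44.05
eef_pos: [0.4386, -0.1468, 0.1825]
tool_rot: [0.201, 0.98, -0.003, 0.004]
ft_force: [1.5, -0.6, -0.8]
grip_width: 0.0223
```

>>> move_arm:
  series:
    - [[0.8, 4, 0, 0, 0, 8.4, 0], [0.8, 4, 0, 0, 0, 8.4, 0], [0.8, 4, 0, 0, 0, 0, 0], [0.4, 2, 0, 0, 0, 0, 0], [0, 0, 0, 0, 0, 0, 0]]

```text
clock: 44.55
eef_pos: [0.4661, 0.0033, 0.182]
tool_rot: [0.047, 0.999, -0.002, 0.004]
ft_force: [-0.3, -0.5, -0.1]
grip_width: 0.023
```

```bash
python3 look.py w39;python3 bin.py w39
```

```text
clk 44.55 pos [0.4661 0.0033 0.182 ] jaw 84.61964568436997 zaxis [ 0.008  -0.0039 -1.    ] J [ 0.0097  0.1966 -0.1831  1.1832 -0.004   0.1036] w 0.022974735080606684 F [-0.3407 -0.4998 -0.1439]
rim n 2638 X [-0.1658 -0.1654 -0.0474 -0.0441] Y [-0.0636 -0.0606  0.0645  0.0688] z 0.07077198305903587
cover: innerY -0.05748514670836648 0.061501589317026435 front X -0.1790194682601322
-0.155 [' 30', ' 30', ' 30', ' 30', ' 49', ' 49', ' 30', ' 30', ' 30', ' 30']
-0.140 [' 30', ' 30', ' 30', ' 30', ' 47', ' 49', ' 30', ' 30', ' 30', ' 30']
-0.125 [' 30', ' 30', ' 30', ' 30', '  -', ' 38', ' 30', ' 30', ' 30', ' 30']
-0.110 [' 30', ' 30', '  -', '  -', '  -', '  -', '  -', ' 30', ' 30', ' 30']
-0.095 [' 30', ' 30', ' 30', '  -', '  -', '  -', ' 30', ' 30', ' 30', ' 30']
-0.080 [' 30', ' 30', '  -', '  -', '  -', '  -', '  -', ' 30', ' 30', ' 30']
held x [-0.0399  0.0443] z [-0.0436 -0.0161 -0.0054]
```

View pics/w39.png

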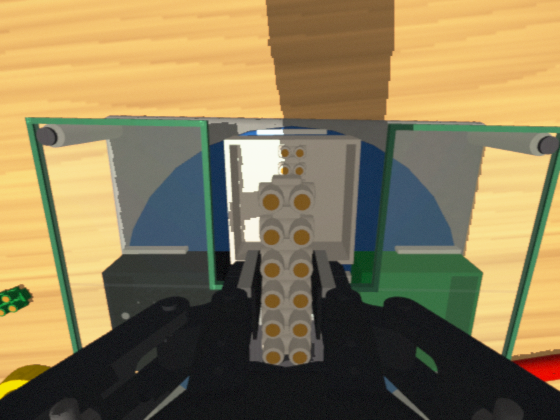

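>>> move_arm:
  series:
    - [[-0.1, 0.3, -1.5, 0.2, 0.5, -0.8, 0], [-0.1, 0, -2, 0, 0, 0, 0], [-0.1, 0, -2, 0, 0, 0, 0], [-0.1, 0, -2, 0, 0, 0, 0], [0, 0, 0, 0, 0, 0, 0]]

```text
clock: 45.1
eef_pos: [0.459, 0.0007, 0.1007]
tool_rot: [0.06, 0.998, -0.001, -0.003]
ft_force: [-0.4, -0.2, -0.6]
grip_width: 0.0223
```

>>> move_arm:
  series:
    - [[0, 0, -0.8, 0, 0, 0, 0], [0, 0, -0.8, 0, 0, 0, 0], [0, 0, -0.8, 0, 0, 0, 0], [0, 0, -0.6, 0, 0, 0, 0], [0, 0, 0, 0, 0, 0, 0]]

```text
clock: 45.6
eef_pos: [0.4611, -0.0015, 0.0709]
tool_rot: [0.063, 0.998, -0.001, -0.001]
ft_force: [-2.9, 0.9, 1.7]
grip_width: 0.0226
```

```bash
python3 look.py w40;python3 bin.py w40
```

```text
clk 45.6 pos [ 0.4611 -0.0015  0.0709] jaw 82.83017311122005 zaxis [-0.0013 -0.0018 -1.    ] J [-0.0021  0.3063 -0.3588  0.9071 -0.0018  0.1231] w 0.022630437266992768 F [-2.9041  0.8888  1.6913]
rim n 7189 X [-0.1659 -0.1657 -0.0629 -0.052 ] Y [-0.0646 -0.0522  0.0512  0.0521] z 0.07076251010120299
cover: innerY -0.02069239440942335 0.0014046138576194506 front X -0.17926292456241733
-0.155 [' 30', ' 30', ' 30', '  -', '  -', ' 49', ' 30', ' 30', ' 30', ' 29']
-0.140 [' 30', ' 30', ' 30', '  -', '  -', ' 50', ' 30', ' 30', ' 30', ' 30']
-0.125 [' 30', ' 30', ' 30', '  -', '  -', ' 49', ' 30', ' 30', ' 30', ' 30']
-0.110 [' 30', ' 30', ' 30', '  -', '  -', '  -', ' 30', ' 30', ' 30', ' 30']
-0.095 [' 30', '  -', '  -', '  -', '  -', '  -', ' 29', ' 30', ' 30', ' 30']
-0.080 ['  -', '  -', '  -', '  -', '  -', ' 50', '  -', '  -', ' 30', ' 30']
held x [-0.0549  0.0464] z [-0.043  -0.015   0.0018]
```

View pics/w40.png

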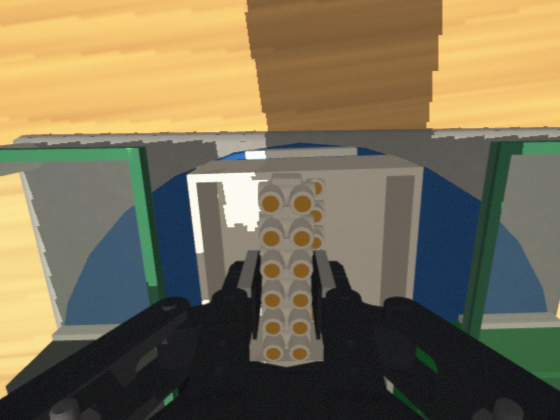

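>>> move_arm:
  series:
    - [[0, 0, 0.8, 0, 0, 0, 0], [0.5, 0.9, 0, 0, 0, 1, 0], [0, 0, 0, 0, 0, 0, 0], [0, 0, 0, 0, 0, 0, 0], [0, 0, 0, 0, 0, 0, 0]]

```text
clock: 46.15
eef_pos: [0.468, 0.0089, 0.0801]
tool_rot: [0.053, 0.999, -0.001, 0.001]
ft_force: [0.1, 0.3, -0.7]
grip_width: 0.0224
```

```bash
python3 look.py w41;python3 bin.py w41
```

```text
clk 46.15 pos [0.468  0.0089 0.0801] jaw 83.97362147547689 zaxis [ 0.0019 -0.0016 -1.    ] J [ 0.02    0.3046 -0.3323  0.9321 -0.0016  0.1252] w 0.022392429538901047 F [ 0.1179  0.3086 -0.7396]
rim n 6049 X [-0.1658 -0.1656 -0.064  -0.0616] Y [-0.0525 -0.052   0.0514  0.0519] z 0.07076596150904621
cover: innerY -0.00017325389238344029 0.002538635570151955 front X -0.17906382260217274
-0.155 [' 30', ' 30', ' 30', ' 30', ' 49', ' 49', ' 30', ' 30', ' 30', ' 30']
-0.140 [' 30', ' 30', ' 30', ' 30', '  -', '  -', ' 30', ' 30', ' 30', ' 30']
-0.125 [' 30', ' 30', ' 30', ' 30', '  -', '  -', ' 30', ' 30', ' 30', ' 30']
-0.110 [' 30', ' 30', ' 30', ' 30', '  -', '  -', ' 30', ' 30', ' 30', ' 30']
-0.095 [' 30', ' 30', ' 30', ' 30', '  -', '  -', ' 30', ' 30', ' 30', ' 30']
-0.080 [' 30', ' 30', '  -', '  -', '  -', '  -', '  -', '  -', ' 30', ' 30']
held x [-0.0398  0.0515] z [-0.0434 -0.0153  0.0087]
```

>>> move_arm:
  series:
    - [[-0.2, -0.05, -0.5, 0, 0, 0, 0], [-0.1, 0, -0.8, 0, 0, 0, 0], [-0.05, 0, -0.8, 0, 0, 0, 0], [0, 0, -0.2, 0, 0, 0, 0], [0, 0, 0, 0, 0, 0, 0]]

```text
clock: 46.7
eef_pos: [0.4647, 0.008, 0.0553]
tool_rot: [0.053, 0.999, -0.001, 0.002]
ft_force: [-2.3, 0.1, 6.0]
grip_width: 0.0224
```

```bash
python3 look.py w42;python3 bin.py w42
```

```text
clk 46.7 pos [0.4647 0.008  0.0553] jaw 83.93895728761188 zaxis [ 0.0033 -0.0017 -1.    ] J [ 0.0184  0.33   -0.3738  0.8637 -0.0017  0.1241] w 0.02240375077934019 F [-2.3122  0.1492  6.0065]
rim n 17395 X [-0.1662 -0.1658 -0.0759 -0.0482] Y [-0.0587 -0.0517  0.0506  0.0606] z 0.070657118413253
cover: innerY -0.012526794944181383 0.012849288809945075 front X -0.17919660649398092
-0.155 [' 30', ' 30', ' 30', ' 30', '  -', ' 46', ' 30', ' 30', ' 30', ' 30']
-0.140 [' 30', ' 30', ' 30', ' 30', ' 62', ' 61', ' 30', ' 30', ' 30', ' 30']
-0.125 [' 30', ' 30', ' 30', ' 30', ' 62', ' 62', ' 30', ' 30', ' 30', ' 30']
-0.110 [' 30', ' 30', ' 30', ' 30', ' 62', ' 62', ' 30', ' 30', ' 30', ' 30']
-0.095 [' 30', ' 30', '  -', ' 61', ' 61', ' 61', ' 61', '  -', ' 30', ' 30']
-0.080 [' 30', '  -', '  -', ' 61', ' 61', ' 61', ' 61', '  -', '  -', ' 30']
held x [-0.0512  0.0496] z [-0.0426 -0.0155  0.0002]
```

View pics/w42.png

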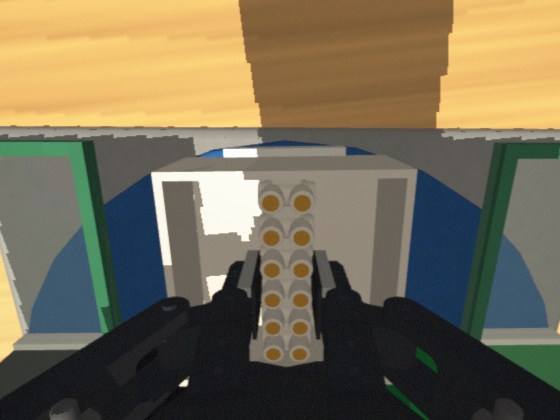

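>>> move_arm:
  series:
    - [[0, 0, 0, 0, 0, 0, 0.5], [0, 0, 0, 0, 0, 0, 0.5], [0, 0, 0, 0, 0, 0, 0.5], [0, 0, 1, 0, 0, 0, 0.5], [0, 0, 3, 0, 0, 0, 0.5]]

```text
clock: 47.25
eef_pos: [0.4604, 0.0078, 0.0928]
tool_rot: [0.053, 0.999, -0.001, -0.004]
ft_force: [1.1, 0.2, -0.2]
grip_width: 0.0429
```

>>> move_arm:
  series:
    - [[0, 0, 4, 0, 0, -2, 0.6], [0, 0, 4, 0, 0, -8, 0.6], [0, 0, 4, 0, 0, -8, 0.6], [1, -0.5, 2, 0, 0, -8, 0.6], [2, -0.5, 0, 0, 0, -8, 0.6]]

```text
clock: 47.75
eef_pos: [0.4891, -0.0019, 0.2458]
tool_rot: [0.353, 0.936, 0.002, -0.001]
ft_force: [0.3, -0.1, -0.6]
grip_width: 0.0515
```

```bash
python3 look.py w43;python3 strips.py s16 scene top 2>/dev/null
```

```text
clk 47.75 pos [ 0.4891 -0.0019  0.2458] jaw 48.695917893144326 zaxis [-0.0001  0.0052 -1.    ] J [-0.0071  0.2131  0.0073  1.3651  0.0052  0.7137] w 0.05154178004863161 F [ 0.3193 -0.1211 -0.5734]
scene c [0.4054 0.3201] z 0.0165 size [0.026 0.09 ] ang -79.4 n 123 px [299. 151.] rgb [81. 96. 40.]
scene c [ 0.5746 -0.3432] z 0.0169 size [0.025 0.088] ang -76.0 n 285 px [209. 321.] rgb [ 73. 101.  42.]
scene c [ 0.4349 -0.4436] z 0.0283 size [0.012 0.029] ang -1.5 n 38 px [141. 321.] rgb [191. 103.  30.]
top c [ 0.5717 -0.3415] z 0.0168 size [0.024 0.089] ang -74.5 n 139 px [381. 215.] rgb [72. 71. 36.]
top c [ 0.4304 -0.4422] z 0.0249 size [0.012 0.033] ang 2.3 n 31 px [411. 256.] rgb [109.  62.  32.]
top c [0.4022 0.3228] z 0.0163 size [0.024 0.087] ang -78.3 n 140 px [189. 258.] rgb [75. 76. 38.]
47.85 [ 0.4903 -0.0023  0.243 ]
```

View pics/w43.png

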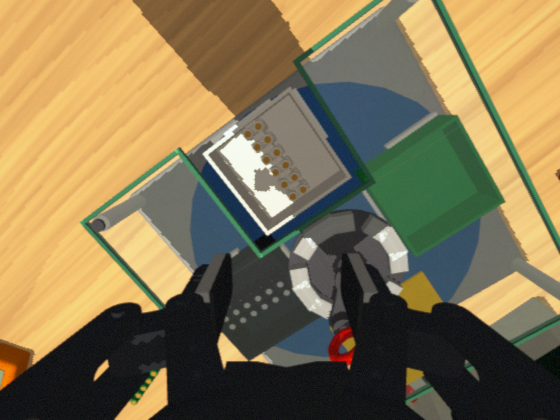

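>>> move_arm:
  series:
    - [[2, -0.6, 0.5, 0, 0, -8.3, 0.6], [2, -0.6, 0, 0, 0, -8.3, 0.6], [2, -0.6, 0, 0, 0, -8.3, 0.6], [2, -0.6, 0, 0, 0, -8.3, 0.6], [1.5, -0.6, 0, 0, 0, -8.3, 0.6]]

```text
clock: 48.4
eef_pos: [0.577, -0.0309, 0.2439]
tool_rot: [0.664, 0.748, 0.0, -0.01]
ft_force: [0.8, -0.4, -0.1]
grip_width: 0.051
```

>>> move_arm:
  series:
    - [[1, -0.3, 0, 0, 0, -7, 0.6], [0, 0, 0, 0, 0, -6, 0.6], [0, 0, 0, 0, 0, 0, 0.6], [0, 0, 0, 0, 0, 0, 0.6], [0, 0, 0, 0, 0, 0, 0.6]]

```text
clock: 48.9
eef_pos: [0.5828, -0.0334, 0.2389]
tool_rot: [0.743, 0.669, -0.003, -0.015]
ft_force: [0.9, 0.0, 0.8]
grip_width: 0.0511
```

```bash
python3 look.py w44;python3 ring.py w44
```

```text
clk 48.9 pos [ 0.5828 -0.0334  0.2389] jaw -6.011521767637358 zaxis [-0.0246  0.0184 -0.9995] J [-0.066   0.4293  0.2921  1.4593  0.0168  1.6097] w 0.05109822216357509 F [0.94   0.0141 0.7853]
730 centre [ 0.6085 -0.0379] normal 171.77723741370818 len [0.0089 0.0365] ztop 0.1788497830840479
```

View pics/w44.png

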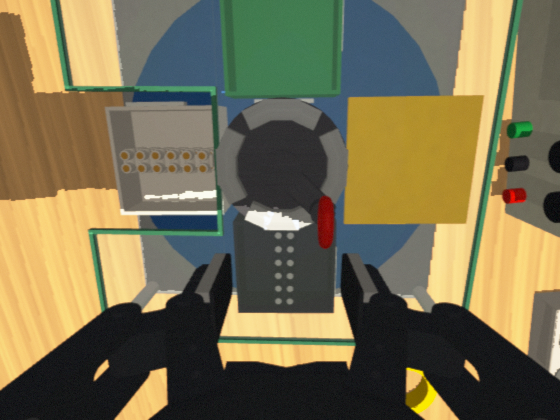

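>>> move_arm:
  series:
    - [[2.5, -0.4, -0.5, -1.1, -1.4, -1.5, 0.6], [0, 0, -1.5, 0, 0, 0, 0.6], [0, 0, -1.5, 0, 0, 0, 0.6], [0, 0, -0.5, 0, 0, 0, 0.6], [0, 0, 0, 0, 0, 0, 0.6]]

```text
clock: 49.45
eef_pos: [0.6077, -0.0368, 0.1996]
tool_rot: [0.75, 0.661, 0.001, 0.001]
ft_force: [1.0, 0.5, 0.4]
grip_width: 0.0513
```

>>> move_arm:
  series:
    - [[0, 0, 0, 0, 0, 0, 0.6], [0, 0, 0, 0, 0, 0, 0.6], [0, 0, 0, 0, 0, 0, 0.6], [0, 0, 0, 0, 0, 0, 0.6], [0, 0, 0, 0, 0, 0, 0.6]]

```text
clock: 49.95
eef_pos: [0.6086, -0.0368, 0.2027]
tool_rot: [0.75, 0.662, 0.002, 0.003]
ft_force: [-0.9, -0.3, -0.0]
grip_width: 0.0517
```

```bash
python3 look.py w45;python3 ring.py w45
```

```text
clk 49.95 pos [ 0.6086 -0.0368  0.2027] jaw -7.120902272550511 zaxis [ 0.0071 -0.0015 -1.    ] J [-0.0598  0.4674  0.2581  1.3543 -0.0011  1.6352] w 0.05165428403515067 F [-0.8504 -0.2866 -0.0139]
875 centre [ 0.6088 -0.0375] normal 173.0383293185092 len [0.0087 0.036 ] ztop 0.179022977571854
```

>>> move_arm:
  series:
    - [[0, 0, -1.3, 0, 0, 0, 0.6], [0, 0, -1.4, 0, 0, 0, 0.6], [-0.1, 0, -1.4, 0, 0, 0, 0.6], [0, 0, -0.5, 0, 0, 0, 0.6], [0, 0, 0, 0, 0, 0, 0.6]]

```text
clock: 50.5
eef_pos: [0.6086, -0.0369, 0.157]
tool_rot: [0.75, 0.662, 0.003, 0.004]
ft_force: [0.4, 0.3, 0.3]
grip_width: 0.051
```

>>> move_arm:
  series:
    - [[0, 0, 0, 0, 0, 0, 0.3], [0, 0, 0, 0, 0, 0, 0], [0, 0, 0, 0, 0, 0, 0], [0, 0, 0, 0, 0, 0, 0], [0, 0, 0, 0, 0, 0, 0]]

```text
clock: 51.0
eef_pos: [0.6085, -0.0368, 0.1587]
tool_rot: [0.75, 0.662, 0.004, 0.004]
ft_force: [-0.0, -0.0, -1.9]
grip_width: 0.0069
```

>>> move_arm:
  series:
    - [[0, 0, 0.5, 0, 0, 0, 0], [0, 0, 0.5, 0, 0, 0, 0], [0, 0, 0.4, 0, 0, 0, 0], [0, 0, 0.2, 0, 0, 0, 0], [0, 0, 0, 0, 0, 0, 0]]

```text
clock: 51.5
eef_pos: [0.6082, -0.0369, 0.1715]
tool_rot: [0.75, 0.662, 0.002, 0.003]
ft_force: [2.8, -0.7, -8.6]
grip_width: 0.0071
```

>>> move_arm:
  series:
    - [[0.3, 0.28, 0.15, 0, 0, 0, 0], [0.5, 0.5, 0.05, 0, 0, 0, 0], [0.44, 0.57, 0.05, 0, 0, 0, 0], [0.35, 0.63, 0.05, 0, 0, 0, 0], [0.24, 0.68, 0.05, 0, 0, 0, 0]]

```text
clock: 52.0
eef_pos: [0.6212, -0.019, 0.1712]
tool_rot: [0.752, 0.659, -0.009, 0.004]
ft_force: [1.2, -5.3, -9.3]
grip_width: 0.0067
```

>>> move_arm:
  series:
    - [[0.25, 0.67, 0.05, 0, 0, 0, 0], [0.13, 0.71, 0, 0, 0, 0, 0], [0.02, 0.72, 0, 0, 0, 0, 0], [-0.1, 0.71, 0, 0, 0, 0, 0], [-0.2, 0.65, 0, 0, 0, 0, 0]]

```text
clock: 52.5
eef_pos: [0.6218, 0.0155, 0.1702]
tool_rot: [0.753, 0.658, -0.012, 0.004]
ft_force: [-0.2, -3.6, -9.5]
grip_width: 0.007
```

>>> move_arm:
  series:
    - [[-0.25, 0.55, 0, 0, 0, 0, 0], [-0.25, 0.4, 0, 0, 0, 0, 0], [-0.1, 0.15, 0, 0, 0, 0, 0], [0, 0, 0, 0, 0, 0, 0], [0, 0, 0, 0, 0, 0, 0]]

```text
clock: 53.0
eef_pos: [0.6114, 0.0312, 0.1697]
tool_rot: [0.752, 0.659, -0.013, 0.001]
ft_force: [-0.6, -3.2, -9.1]
grip_width: 0.0068
```

```bash
python3 look.py w46;python3 ring.py w46
```

```text
clk 53.0 pos [0.6114 0.0312 0.1697] jaw -7.540110406747463 zaxis [-0.0188 -0.0185 -0.9997] J [ 0.0596  0.5101  0.24    1.3205 -0.0174  1.762 ] w 0.006822075993678921 F [-0.6061 -3.239  -9.074 ]
1329 centre [0.6122 0.0328] normal 173.25950273929632 len [0.0092 0.0315] ztop 0.19720931728486654
```

View pics/w46.png

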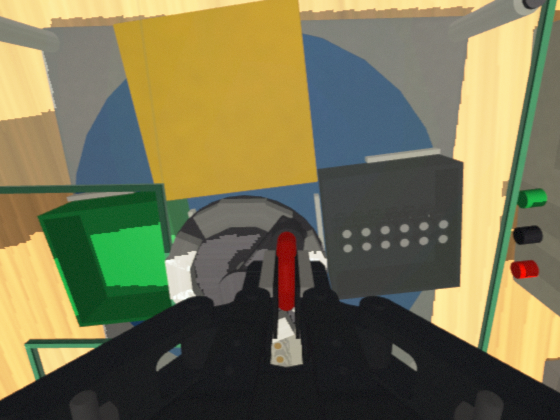

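>>> move_arm:
  series:
    - [[0.15, -0.17, 0.05, 0, 0, 0, 0], [0.15, -0.17, 0, 0, 0, 0, 0], [0.03, -0.05, 0, 0, 0, 0, 0], [0, 0, 0, 0, 0, 0, 0], [0, 0, 0, 0, 0, 0, 0]]

```text
clock: 53.55
eef_pos: [0.6146, 0.0277, 0.1699]
tool_rot: [0.752, 0.659, -0.013, -0.001]
ft_force: [-2.3, -1.0, -8.9]
grip_width: 0.0068
```

```bash
python3 look.py w47;python3 ring.py w47
```

```text
clk 53.55 pos [0.6146 0.0277 0.1699] jaw -7.5608924621283204 zaxis [-0.0204 -0.0155 -0.9997] J [ 0.0521  0.5173  0.2523  1.327  -0.0144  1.7549] w 0.006770943227657015 F [-2.3333 -0.983  -8.9012]
1324 centre [0.6151 0.028 ] normal 173.45318665526418 len [0.0088 0.0347] ztop 0.19770206674379598
```

View pics/w47.png

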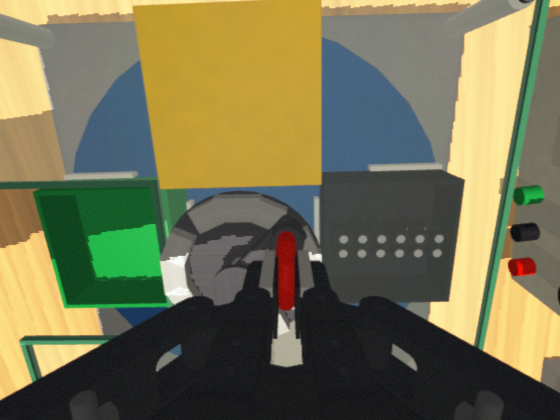

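>>> move_arm:
  series:
    - [[0, 0, -0.4, 0, 0, 0, 0], [0, 0, -0.4, 0, 0, 0, 0], [0, 0, -0.4, 0, 0, 0, 0], [0, 0, -0.2, 0, 0, 0, 0], [0, 0, 0, 0, 0, 0, 0]]

```text
clock: 54.1
eef_pos: [0.6156, 0.0266, 0.1595]
tool_rot: [0.752, 0.659, -0.011, 0.002]
ft_force: [-3.5, -2.7, -6.5]
grip_width: 0.0066
```

>>> move_arm:
  series:
    - [[0, 0, 0, 0, 0, 0, 0.5], [0, 0, 0, 0, 0, 0, 0.5], [0, 0, 2, 0.9, -1.2, 0, 0.6], [0, 0, 4, 0, 0, 5, 0.6], [-1, 2, 3, 0, 0, 5, 0.6]]

```text
clock: 54.6
eef_pos: [0.6102, 0.046, 0.2557]
tool_rot: [0.691, 0.723, 0.008, 0.006]
ft_force: [0.1, 0.7, 0.3]
grip_width: 0.0512
```

>>> move_arm:
  series:
    - [[-2.5, 3.6, 0, 0, 0, 5, 0.6], [-2.5, 3.6, 0, 0, 0, 4, 0.6], [-2.5, 3.6, 0, 0, 0, 0, 0.6], [-2.5, 3.6, 0, 0, 0, 0, 0.6], [-2.5, 3.6, 0, 0, 0, 0, 0.6]]

```text
clock: 55.1
eef_pos: [0.4919, 0.2307, 0.2772]
tool_rot: [0.632, 0.774, 0.028, 0.017]
ft_force: [-0.2, 1.2, -0.4]
grip_width: 0.0512
```

```bash
python3 look.py w48;python3 strips.py s17 wrist scene 2>/dev/null; python3 drum.py d48 scene top
```

```text
clk 55.1 pos [0.4919 0.2307 0.2772] jaw 11.576171787795333 zaxis [ 0.0619  0.0223 -0.9978] J [ 0.4421  0.2604  0.1476  1.3924 -0.0063  1.8103] w 0.0512203198059355 F [-0.2031  1.1626 -0.3528]
wrist c [0.4031 0.3257] z 0.0190 size [0.024 0.089] ang -78.6 n 1459 px [215.  84.] rgb [ 47. 131.  61.]
scene c [0.4036 0.3246] z 0.0166 size [0.025 0.092] ang -78.3 n 124 px [299. 151.] rgb [85. 97. 41.]
scene c [ 0.575  -0.3434] z 0.0171 size [0.024 0.09 ] ang -76.5 n 285 px [209. 321.] rgb [ 72. 100.  41.]
scene c [ 0.4394 -0.444 ] z 0.0270 size [0.011 0.02 ] ang -3.2 n 36 px [142. 321.] rgb [182.  91.  18.]
55.2 [0.4902 0.2336 0.2778]
scene yel (array([0.5985, 0.0993]), np.float64(0.10123195229029602), [0.11165104061365128, 0.11266513168811798], np.float32(82.255455), np.int32(865), array([315.178 , 195.1364]))
scene red 61 [0.6175 0.0203 0.1612] 0.17838694174431324 ang 33.25574546559247 0.04488051416478668
top yel (array([0.5925, 0.1078]), np.float64(0.10071679871009565), [0.10750537365674973, 0.10751466453075409], np.float32(-7.6792016), np.int32(799), array([251.6496, 200.8398]))
top red 37 [0.6157 0.0252 0.1619] 0.18245304372397997 ang 39.6106275203142 0.04627583523364955
```

View pics/d48scene.png

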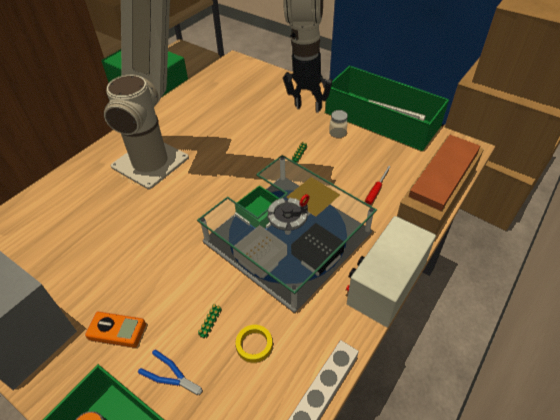

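>>> move_arm:
  series:
    - [[-2.2, 2.3, -3, -1.3, 3.5, 0, 0.6], [-2.2, 2.3, -4, 0, 0, 0, 0.6], [-2.2, 2.3, -4, 0, 0, 0, 0.6], [-2, 2.1, -4, 0, 0, 0, 0.6], [0, 0, -1, 0, 0, 0, 0.6]]

```text
clock: 55.85
eef_pos: [0.4147, 0.3172, 0.118]
tool_rot: [0.638, 0.77, 0.007, 0.004]
ft_force: [0.7, -1.3, -0.5]
grip_width: 0.051
```

>>> move_arm:
  series:
    - [[0, 0, 0, 0, 0, 0, 0.6], [0, 0, 0, 0, 0, 0, 0.6], [0, 0, 0, 0, 0, 0, 0.6], [0, 0, 0, 0, 0, 0, 0.6], [0, 0, 0, 0, 0, 0, 0.6]]

```text
clock: 56.35
eef_pos: [0.422, 0.315, 0.1222]
tool_rot: [0.641, 0.767, 0.01, 0.005]
ft_force: [-0.4, -0.5, 0.4]
grip_width: 0.0512
```

```bash
python3 look.py w49;python3 strips.py s18 wrist 2>/dev/null
```

```text
clk 56.35 pos [0.422  0.315  0.1222] jaw 10.186106710610858 zaxis [ 0.0215  0.0094 -0.9997] J [ 0.6444  0.3484 -0.1424  1.0572 -0.0054  2.0373] w 0.05122156363241347 F [-0.3851 -0.4603  0.3516]
wrist c [0.4029 0.3256] z 0.0193 size [0.024 0.09 ] ang -78.6 n 3015 px [260. 187.] rgb [11. 56. 22.]
56.4 [0.4221 0.3152 0.1223]
```

>>> move_arm:
  series:
    - [[-1.9, 1.05, -0.5, -0.5, 1.2, 1.2, 0.6], [0, 0, -2, 0, 0, 0, 0.6], [-0.2, 0, -2, 0, 0, 0, 0.6], [-0.2, 0, -2, 0, 0, 0, 0.6], [0, 0, 0, 0, 0, 0, 0.6]]

```text
clock: 56.95
eef_pos: [0.4001, 0.3273, 0.0585]
tool_rot: [0.633, 0.774, 0.004, 0.0]
ft_force: [-1.2, -0.3, -0.2]
grip_width: 0.0509
```

>>> move_arm:
  series:
    - [[0, 0, 0, 0, 0, 0, 0.6], [0, 0, 0, 0, 0, 0, 0.6], [0, 0, 0, 0, 0, 0, 0.6], [0, 0, 0, 0, 0, 0, 0.6], [0, 0, 0, 0, 0, 0, 0.6]]

```text
clock: 57.45
eef_pos: [0.4027, 0.3291, 0.0625]
tool_rot: [0.633, 0.774, 0.007, 0.001]
ft_force: [-0.6, -0.2, -0.1]
grip_width: 0.0512
```

```bash
python3 look.py w50;python3 strips.py s19 wrist 2>/dev/null
```

```text
clk 57.45 pos [0.4027 0.3291 0.0625] jaw 11.407499296949531 zaxis [ 0.0105  0.0094 -0.9999] J [ 0.6848  0.4064 -0.2308  0.9195  0.0007  2.0565] w 0.0512454665065109 F [-0.5915 -0.1801 -0.069 ]
wrist c [0.4028 0.3261] z 0.0192 size [0.024 0.09 ] ang -78.7 n 4760 px [283. 233.] rgb [ 9. 58. 23.]
57.5 [0.4027 0.3292 0.0626]
```

>>> move_arm:
  series:
    - [[-0.1, -0.3, -1, -0.5, 0.6, 0, 0.6], [-0.1, 0, -1.5, 0, 0, 0, 0.6], [-0.1, 0, -1.6, 0, 0, 0, 0.6], [0, 0, -1.4, 0, 0, 0, 0.6], [0, 0, 0, 0, 0, 0, 0.6]]

```text
clock: 58.05
eef_pos: [0.3993, 0.3251, 0.004]
tool_rot: [0.633, 0.774, -0.001, -0.0]
ft_force: [-0.0, -0.5, -0.1]
grip_width: 0.0509
```

```bash
python3 look.py w51;python3 strips.py s20 wrist 2>/dev/null
```

```text
clk 58.05 pos [0.3993 0.3251 0.004 ] jaw 11.398476214993995 zaxis [-0.0017 -0.0011 -1.    ] J [ 0.6832  0.4859 -0.2885  0.7985  0.0003  2.055 ] w 0.05089221865091676 F [-0.0038 -0.5242 -0.1452]
wrist c [0.4027 0.3258] z 0.0193 size [0.024 0.09 ] ang -78.3 n 9092 px [291. 269.] rgb [12. 65. 27.]
wrist c [0.3687 0.3194] z 0.0231 size [0.014 0.023] ang -78.4 n 1022 px [218. 276.] rgb [28. 28. 27.]
wrist c [0.432  0.3321] z 0.0229 size [0.014 0.023] ang -79.2 n 1015 px [355. 276.] rgb [26. 26. 25.]
58.1 [0.3998 0.3255 0.0049]
```

View pics/w51.png

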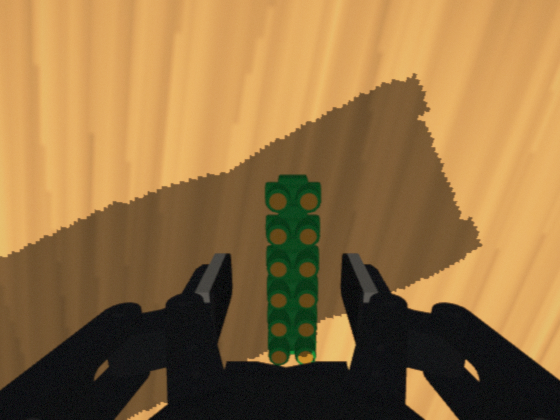

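Shift x slightly, close, lift and carry.

>>> move_arm:
  series:
    - [[0.2, 0.05, -0.1, 0, 0, 0, 0.4], [0, 0, 0, 0, 0, 0, 0], [0, 0, 0, 0, 0, 0, 0], [0, 0, 0, 0, 0, 0, 0], [0, 0, 0, 0, 0, 0, 0]]

```text
clock: 58.65
eef_pos: [0.4045, 0.328, 0.0073]
tool_rot: [0.633, 0.774, 0.003, 0.0]
ft_force: [0.1, -0.9, -0.5]
grip_width: 0.0224
```

>>> move_arm:
  series:
    - [[0, 0, 0.5, 0, 0, 0, 0], [0, 0, 1.5, 0, 0, 0, 0], [0, 0, 3, 0, 0, 0, 0], [0, 0, 4, 0, 0, 0, 0], [0.5, -1, 4, 0, 0, 6, 0]]

```text
clock: 59.15
eef_pos: [0.4039, 0.3145, 0.1358]
tool_rot: [0.59, 0.807, -0.005, -0.001]
ft_force: [0.6, 0.1, -0.7]
grip_width: 0.0223
```

>>> move_arm:
  series:
    - [[0.5, -3, 3, 0, 0, 8.4, 0], [0.7, -4, 2, 0, 0, 8.4, 0], [0.7, -4, 0, 0, 0, 8.4, 0], [0.7, -4, 0, 0, 0, 8.4, 0], [0.7, -4, 0, 0, 0, 8.4, 0]]

```text
clock: 59.65
eef_pos: [0.4399, 0.1333, 0.1972]
tool_rot: [0.269, 0.963, 0.003, 0.005]
ft_force: [0.7, -1.0, -0.3]
grip_width: 0.0225
```

>>> move_arm:
  series:
    - [[0.7, -4, 0, 0, 0, 8.4, 0], [0.7, -4, 0, 0, 0, 8.4, 0], [0.6, -2, 0, 0, 0, 8, 0], [0.5, -0.5, 0, 0, 0, 0, 0], [0, 0, 0, 0, 0, 0, 0]]

```text
clock: 60.15
eef_pos: [0.4642, 0.0283, 0.1998]
tool_rot: [0.068, 0.998, 0.004, 0.006]
ft_force: [-0.1, 0.3, -1.1]
grip_width: 0.0223
```

```bash
python3 look.py w52;python3 bin.py w52
```

```text
clk 60.15 pos [0.4642 0.0283 0.1998] jaw 82.17004671561618 zaxis [ 0.012   0.0079 -0.9999] J [ 0.0561  0.179  -0.157   1.2223  0.0072  0.1929] w 0.022315247946867397 F [-0.0516  0.3181 -1.0644]
rim n 2338 X [-0.1659 -0.1654 -0.0507 -0.0456] Y [-0.0662 -0.0623  0.0562  0.0568] z 0.07079934061452547
cover: innerY -0.057330094936247064 0.061804688240282936 front X -0.17906651097904702
-0.155 [' 40', ' 30', ' 30', ' 30', ' 30', ' 30', ' 30', ' 30', ' 30', ' 30']
-0.140 [' 39', ' 30', ' 30', ' 30', ' 30', ' 30', ' 30', ' 30', ' 30', ' 30']
-0.125 [' 39', ' 30', ' 30', ' 30', ' 30', ' 30', ' 30', ' 30', ' 30', ' 30']
-0.110 [' 37', ' 30', ' 30', ' 30', ' 30', '  -', '  -', '  -', '  -', '  -']
-0.095 [' 37', ' 30', ' 30', ' 30', ' 30', ' 30', '  -', '  -', ' 30', ' 30']
-0.080 [' 37', ' 30', ' 30', ' 30', ' 30', '  -', '  -', '  -', '  -', '  -']
held x [-0.0413  0.0432] z [-0.0443 -0.0137 -0.0028]
```

View pics/w52.png

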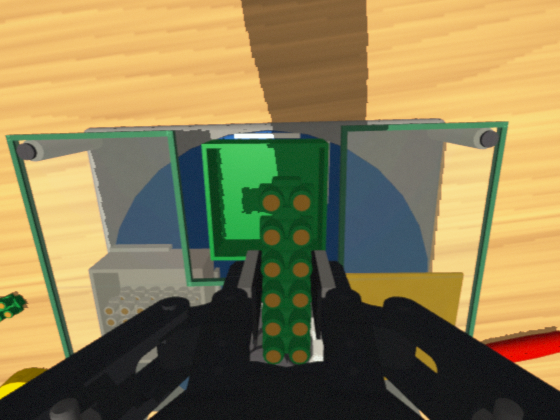

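>>> move_arm:
  series:
    - [[0.1, -1.5, -0.5, -0.4, 0.7, 1.6, 0], [0, 0, -2, 0, 0, 0, 0], [0, 0, -2, 0, 0, 0, 0], [0, 0, -2, 0, 0, 0, 0], [0, 0, -1, 0, 0, 0, 0]]

```text
clock: 60.7
eef_pos: [0.4655, 0.0197, 0.1249]
tool_rot: [0.053, 0.999, 0.002, 0.002]
ft_force: [-0.4, 0.1, -0.2]
grip_width: 0.0225
```

>>> move_arm:
  series:
    - [[0, 0, 0, 0, 0, 0, 0], [0, 0, 0, 0, 0, 0, 0], [0, 0, 0, 0, 0, 0, 0], [0, 0, 0, 0, 0, 0, 0], [0, 0, 0, 0, 0, 0, 0]]

```text
clock: 61.2
eef_pos: [0.4659, 0.0222, 0.1263]
tool_rot: [0.051, 0.999, 0.002, 0.002]
ft_force: [-0.5, -0.1, -0.4]
grip_width: 0.0222
```

```bash
python3 look.py w53;python3 bin.py w53
```

```text
clk 61.2 pos [0.4659 0.0222 0.1263] jaw 84.10836089293863 zaxis [ 0.0047  0.0038 -1.    ] J [ 0.0453  0.2478 -0.2728  1.0454  0.0036  0.1482] w 0.022244552857629215 F [-0.5458 -0.114  -0.4072]
rim n 3707 X [-0.166  -0.1657 -0.065  -0.0627] Y [-0.0482 -0.0475  0.0564  0.057 ] z 0.07082779998358157
cover: innerY -0.05724215959265346 0.06161819374145073 front X -0.17900188430374497
-0.155 [' 43', ' 30', ' 30', ' 30', ' 30', ' 30', ' 30', ' 30', ' 30', ' 30']
-0.140 [' 41', ' 30', ' 30', ' 30', ' 30', ' 30', ' 30', ' 30', ' 30', ' 30']
-0.125 [' 40', ' 30', ' 30', ' 30', ' 30', '  -', '  -', '  -', ' 30', ' 30']
-0.110 [' 39', ' 30', ' 30', ' 30', ' 30', '  -', '  -', ' 29', ' 30', ' 30']
-0.095 [' 40', ' 30', ' 30', ' 30', ' 30', '  -', '  -', '  -', ' 30', ' 30']
-0.080 [' 38', ' 30', ' 30', ' 30', ' 30', '  -', '  -', '  -', ' 30', ' 30']
held x [-0.0412  0.0432] z [-0.0445 -0.0137 -0.0027]
```

>>> move_arm:
  series:
    - [[0, -0.9, 0, -0.2, 0.3, 0, 0], [0, 0, -1.5, 0, 0, 0, 0], [-0.1, 0, -1.5, 0, 0, 0, 0], [-0.1, 0, -1.5, 0, 0, 0, 0], [0, 0, -0.5, 0, 0, 0, 0]]

```text
clock: 61.75
eef_pos: [0.4667, 0.0101, 0.0777]
tool_rot: [0.052, 0.999, -0.001, 0.003]
ft_force: [-0.2, -0.1, -0.3]
grip_width: 0.0224
```

>>> move_arm:
  series:
    - [[0, 0, 0, 0, 0, 0, 0], [0, 0, 0, 0, 0, 0, 0], [0, 0, 0, 0, 0, 0, 0], [0, 0, 0, 0, 0, 0, 0], [0, 0, 0, 0, 0, 0, 0]]

```text
clock: 62.25
eef_pos: [0.4681, 0.009, 0.0794]
tool_rot: [0.053, 0.999, -0.001, 0.004]
ft_force: [0.1, -0.6, -0.0]
grip_width: 0.0225
```

>>> move_arm:
  series:
    - [[-0.25, 0.35, 0, 0, 0.4, 0.2, 0], [0, 0, -1, 0, 0, 0, 0], [-0.1, 0, -1.2, 0, 0, 0, 0], [-0.1, 0, -1.2, 0, 0, 0, 0], [0, 0, -0.5, 0, 0, 0, 0]]

```text
clock: 62.75
eef_pos: [0.4645, 0.0134, 0.0393]
tool_rot: [0.051, 0.999, -0.001, 0.002]
ft_force: [-1.1, -0.4, -1.3]
grip_width: 0.0224
```

```bash
python3 look.py w54;python3 bin.py w54
```

```text
clk 62.75 pos [0.4645 0.0134 0.0393] jaw 84.2065839497166 zaxis [ 0.0042 -0.0018 -1.    ] J [ 0.0301  0.3519 -0.3935  0.8213 -0.0019  0.1312] w 0.022372190296234013 F [-1.0506 -0.3766 -1.2576]
rim n 10912 X [-0.1661 -0.1659 -0.0727 -0.0656] Y [-0.0476 -0.0467  0.0564  0.057 ] z 0.07069168314490468
cover: innerY -0.005358018491716644 0.016286357777223464 front X -0.17916911429362653
-0.155 [' 49', ' 30', ' 30', ' 30', ' 53', ' 53', ' 53', ' 30', ' 30', ' 30']
-0.140 [' 44', ' 30', ' 30', ' 30', ' 48', ' 47', ' 51', ' 30', ' 30', ' 30']
-0.125 [' 44', ' 30', ' 30', ' 30', ' 52', ' 49', ' 53', ' 30', ' 30', ' 30']
-0.110 [' 38', ' 30', ' 30', ' 30', ' 53', ' 49', ' 53', ' 30', ' 30', ' 30']
-0.095 [' 30', ' 30', ' 30', '  -', ' 53', ' 50', ' 53', '  -', ' 30', ' 30']
-0.080 ['  -', '  -', '  -', '  -', ' 52', ' 50', ' 53', ' 30', '  -', '  -']
held x [-0.0519  0.0536] z [-0.0427 -0.0138  0.0074]
```

View pics/w54.png

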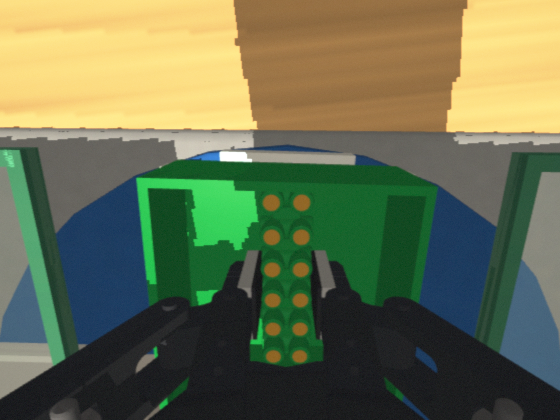

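>>> move_arm:
  series:
    - [[0, 0, -0.25, 0, 0, 0, 0], [0, 0, 0, 0, 0, 0, 0.5], [0, 0, 0, 0, 0, 0, 0.5], [0, 0, 0, 0, 0, 0, 0.5], [0, 0, 1, 0, 0, 0, 0.5]]

```text
clock: 63.3
eef_pos: [0.464, 0.012, 0.0464]
tool_rot: [0.051, 0.999, -0.002, 0.001]
ft_force: [1.0, -0.6, 0.6]
grip_width: 0.0427
```

>>> move_arm:
  series:
    - [[0, 0, 3, 0, 0, 0, 0.5], [0, 0, 4, 0, 0, 0, 0.5], [0, 0, 4, 0, 0, 0, 0.5], [0, 0, 3, 0, 0, 0, 0.5], [0, 0, 0, 0, 0, 0, 0.5]]

```text
clock: 63.8
eef_pos: [0.4642, 0.0131, 0.1971]
tool_rot: [0.051, 0.999, -0.001, 0.004]
ft_force: [-0.7, 0.2, -0.7]
grip_width: 0.0428
```

```bash
python3 look.py w55;python3 bin.py w55; python3 strips.py s21 scene top 2>/dev/null
```

```text
clk 63.8 pos [0.4642 0.0131 0.1971] jaw 84.19756175286014 zaxis [ 0.0077 -0.0023 -1.    ] J [ 0.0299  0.1832 -0.1589  1.221  -0.0025  0.1312] w 0.04279391129366178 F [-0.6851  0.2    -0.745 ]
rim n 2718 X [-0.1659 -0.1655 -0.0611 -0.0544] Y [-0.0628 -0.0478  0.0562  0.0568] z 0.07074214995459199
cover: innerY -0.05753408549968026 0.06173973400176993 front X -0.17906220293910188
-0.155 [' 39', ' 30', ' 30', ' 30', ' 49', ' 48', ' 49', ' 30', ' 30', ' 30']
-0.140 [' 35', ' 30', ' 30', ' 30', ' 40', ' 42', ' 42', ' 30', ' 30', ' 30']
-0.125 [' 36', ' 30', ' 30', ' 30', ' 40', ' 42', ' 41', ' 30', ' 30', ' 30']
-0.110 [' 36', ' 30', ' 30', ' 30', ' 41', ' 42', ' 44', ' 30', ' 30', ' 29']
-0.095 [' 33', ' 30', ' 30', ' 30', ' 40', ' 43', ' 43', ' 30', ' 30', ' 30']
-0.080 [' 33', ' 30', ' 30', ' 30', ' 41', ' 43', ' 45', ' 30', ' 30', ' 30']
scene c [ 0.5743 -0.3424] z 0.0170 size [0.025 0.087] ang -76.0 n 279 px [209. 320.] rgb [ 73. 101.  42.]
scene c [ 0.4406 -0.4439] z 0.0279 size [0.011 0.021] ang -5.5 n 37 px [142. 321.] rgb [185.  93.  19.]
top c [ 0.5715 -0.341 ] z 0.0172 size [0.024 0.087] ang -75.1 n 128 px [381. 215.] rgb [72. 71. 36.]
top c [ 0.4307 -0.4436] z 0.0244 size [0.012 0.034] ang 3.1 n 34 px [412. 256.] rgb [109.  62.  32.]
63.9 [0.4621 0.013  0.1933]
```

View pics/w55.png

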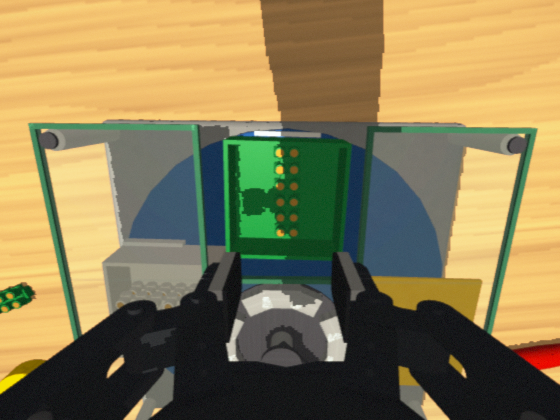

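>>> move_arm:
  series:
    - [[0.5, -3, 0, 0, 0, -7.8, 0.5], [1.2, -4, 0, 0, 0, -7.8, 0.5], [1.2, -4, 0, 0, 0, -7.8, 0.5], [1.2, -4, 0, 0, 0, -7.8, 0.5], [1.2, -4, 0, 0, 0, -7.8, 0.5]]

```text
clock: 64.45
eef_pos: [0.5088, -0.1764, 0.1841]
tool_rot: [0.388, 0.922, 0.001, -0.009]
ft_force: [-0.2, 0.2, -0.1]
grip_width: 0.0426
```

>>> move_arm:
  series:
    - [[1.3, -4, 0, 0, 0, -7.8, 0.5], [1.3, -4, -1, 0, 0, -7.8, 0.5], [1.3, -4, -2, 0, 0, -7.8, 0.5], [1.1, -3, -2, 0, 0, -7, 0.5], [0, 0, 0, 0, 0, 0, 0.5]]

```text
clock: 64.95
eef_pos: [0.5553, -0.3353, 0.1205]
tool_rot: [0.628, 0.778, 0.003, -0.016]
ft_force: [-1.4, 0.0, 0.3]
grip_width: 0.0426
```

```bash
python3 look.py w56; python3 strips.py s22 wrist 2>/dev/null
```

```text
clk 64.95 pos [ 0.5553 -0.3353  0.1205] jaw 12.253870044735658 zaxis [-0.0218  0.0254 -0.9994] J [-0.548   0.6227  0.3007  1.2807  0.0103  0.809 ] w 0.04260146731137452 F [-1.3698  0.0107  0.2545]
wrist c [ 0.5729 -0.3396] z 0.0193 size [0.024 0.089] ang -76.0 n 2846 px [308. 219.] rgb [12. 56. 22.]
wrist c [ 0.6588 -0.3246] z 0.0183 size [0.002 0.025] ang -89.9 n 281 px [418. 229.] rgb [84. 66.  1.]
wrist c [ 0.427 -0.444] z 0.0230 size [0.009 0.039] ang 17.0 n 715 px [112. 302.] rgb [97. 42.  1.]
65.0 [ 0.5551 -0.3336  0.1217]
```

View pics/w56.png

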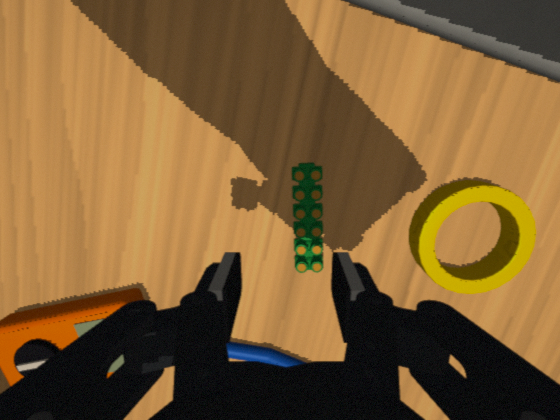

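>>> move_arm:
  series:
    - [[1.7, -0.5, -0.5, -1.5, -1.2, 1.8, 0.5], [0, 0, -1.5, 0, 0, 0, 0.5], [0, 0, -1.5, 0, 0, 0, 0.5], [0, 0, -1.5, 0, 0, 0, 0.5], [0, 0, 0, 0, 0, 0, 0.5]]

```text
clock: 65.55
eef_pos: [0.5731, -0.33, 0.0752]
tool_rot: [0.608, 0.794, 0.001, 0.001]
ft_force: [-0.7, 0.0, 0.2]
grip_width: 0.0428
```

>>> move_arm:
  series:
    - [[0, 0, 0, 0, 0, 0, 0.5], [0, 0, 0, 0, 0, 0, 0.5], [0, 0, 0, 0, 0, 0, 0.5], [0, 0, 0, 0, 0, 0, 0.5], [0, 0, 0, 0, 0, 0, 0.5]]

```text
clock: 66.05
eef_pos: [0.5751, -0.3281, 0.0805]
tool_rot: [0.606, 0.795, 0.001, 0.004]
ft_force: [-0.2, -0.3, 0.4]
grip_width: 0.0424
```

```bash
python3 look.py w57; python3 strips.py s23 wrist 2>/dev/null
```

```text
clk 66.05 pos [ 0.5751 -0.3281  0.0805] jaw 15.40483281732836 zaxis [ 0.0071 -0.0023 -1.    ] J [-0.5192  0.6465  0.2353  1.1523  0.0015  0.7827] w 0.04244611699275027 F [-0.1553 -0.2788  0.3956]
wrist c [ 0.573  -0.3394] z 0.0192 size [0.024 0.089] ang -75.7 n 3991 px [277. 233.] rgb [10. 56. 22.]
wrist c [ 0.6589 -0.3248] z 0.0186 size [0.002 0.025] ang -90.0 n 399 px [405. 250.] rgb [87. 68.  0.]
wrist c [ 0.4291 -0.4425] z 0.0238 size [0.015 0.043] ang 0.0 n 1748 px [ 50. 324.] rgb [131.  57.   0.]
66.1 [ 0.5751 -0.3282  0.0805]
```

>>> move_arm:
  series:
    - [[-0.2, -1.1, -0.5, 0.1, 0.4, -1, 0.5], [0, 0, -1.5, 0, 0, 0, 0.5], [-0.1, 0, -1.5, 0, 0, 0, 0.5], [-0.1, 0, -1.5, 0, 0, 0, 0.5], [0, 0, -0.5, 0, 0, 0, 0.5]]

```text
clock: 66.65
eef_pos: [0.5709, -0.3441, 0.0238]
tool_rot: [0.615, 0.788, -0.001, 0.001]
ft_force: [-1.4, 0.5, -0.9]
grip_width: 0.0426
```

>>> move_arm:
  series:
    - [[0, 0, 0, 0, 0, 0, 0.5], [0, 0, 0, 0, 0, 0, 0.5], [0, 0, 0, 0, 0, 0, 0.5], [0, 0, 0, 0, 0, 0, 0.5], [0, 0, 0, 0, 0, 0, 0.5]]

```text
clock: 67.15
eef_pos: [0.5712, -0.346, 0.0245]
tool_rot: [0.616, 0.788, -0.001, 0.002]
ft_force: [-0.0, -0.5, 0.1]
grip_width: 0.0426
```

```bash
python3 look.py w58; python3 strips.py s24 wrist 2>/dev/null
```

```text
clk 67.15 pos [ 0.5712 -0.346   0.0245] jaw 13.922670979273562 zaxis [ 0.0016 -0.0042 -1.    ] J [-0.5434  0.7101  0.1964  1.0535 -0.0027  0.7844] w 0.04256865084494996 F [-0.0021 -0.4821  0.0962]
wrist c [ 0.5729 -0.3392] z 0.0193 size [0.024 0.089] ang -75.5 n 7270 px [291. 241.] rgb [12. 65. 27.]
wrist c [ 0.6586 -0.3244] z 0.0185 size [0.003 0.027] ang 90.0 n 1022 px [466. 261.] rgb [98. 77.  0.]
wrist c [ 0.5511 -0.3508] z 0.0300 size [0.002 0.022] ang -70.5 n 76 px [240. 270.] rgb [104.  81.  49.]
wrist c [ 0.5928 -0.3396] z 0.0305 size [0.006 0.022] ang 87.4 n 85 px [334. 267.] rgb [26. 23. 18.]
wrist c [ 0.4395 -0.4402] z 0.0190 size [0.013 0.024] ang -22.1 n 1363 px [ 16. 363.] rgb [96. 42.  1.]
67.2 [ 0.5713 -0.346   0.0245]
```

View pics/w58.png

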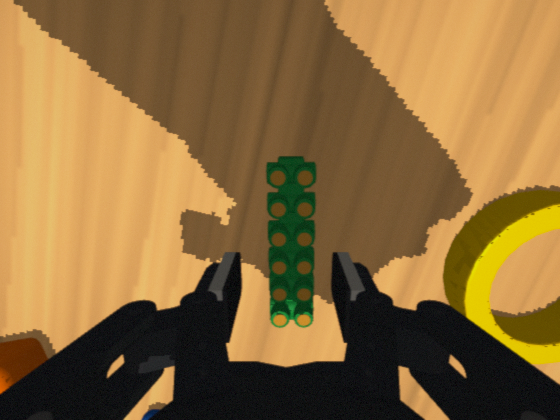

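>>> move_arm:
  series:
    - [[0.15, 0.65, 0, 0, 0, 0.5, 0.5], [0, 0, -0.8, 0, 0, 0, 0.5], [0, 0, -0.9, 0, 0, 0, 0.5], [0, 0, -0.3, 0, 0, 0, 0.5], [0, 0, 0, 0, 0, 0, 0.5]]

```text
clock: 67.75
eef_pos: [0.5729, -0.3381, 0.0028]
tool_rot: [0.612, 0.791, -0.001, 0.002]
ft_force: [-0.4, 0.5, -0.4]
grip_width: 0.0426
```

```bash
python3 look.py w59; python3 strips.py s25 wrist 2>/dev/null|head -3
```

```text
clk 67.75 pos [ 0.5729 -0.3381  0.0028] jaw 14.52608805797837 zaxis [ 0.0016 -0.004  -1.    ] J [-0.532   0.7277  0.1669  1.0066 -0.0026  0.7852] w 0.04261547315793851 F [-0.4305  0.4651 -0.391 ]
wrist c [ 0.5729 -0.3399] z 0.0191 size [0.024 0.091] ang -75.6 n 9139 px [284. 272.] rgb [11. 68. 27.]
wrist c [ 0.5509 -0.3419] z 0.0223 size [0.014 0.023] ang -38.6 n 1078 px [226. 276.] rgb [55. 54. 51.]
wrist c [ 0.595 -0.33 ] z 0.0224 size [0.014 0.023] ang 66.2 n 1080 px [347. 276.] rgb [63. 61. 57.]
```

>>> move_arm:
  series:
    - [[0, -0.15, 0.1, 0, 0, 0, 0.3], [0, 0, 0, 0, 0, 0, 0], [0, 0, 0, 0, 0, 0, 0], [0, 0, 0, 0, 0, 0, 0], [0, 0, 0, 0, 0, 0, 0]]

```text
clock: 68.35
eef_pos: [0.5735, -0.3407, 0.0053]
tool_rot: [0.612, 0.791, -0.001, 0.003]
ft_force: [-0.5, -0.8, -1.4]
grip_width: 0.0227
```

>>> move_arm:
  series:
    - [[0, 0, 0.5, 0, 0, 0, 0], [0, 0, 1.5, 0, 0, 0, 0], [0, 0, 3, 0, 0, 0, 0], [0, 0, 4, 0, 0, 0, 0], [-1, 1, 4, 0, 0, 6, 0]]

```text
clock: 68.85
eef_pos: [0.5588, -0.3284, 0.1338]
tool_rot: [0.569, 0.822, -0.002, -0.004]
ft_force: [-0.4, -0.5, -0.2]
grip_width: 0.0219
```

>>> move_arm:
  series:
    - [[-1, 3, 3, 0, 0, 8, 0], [-1.2, 4, 2, 0, 0, 8, 0], [-1.2, 4, 0, 0, 0, 8, 0], [-1.2, 4, 0, 0, 0, 8, 0], [-1.2, 4, 0, 0, 0, 8, 0]]

```text
clock: 69.35
eef_pos: [0.504, -0.1395, 0.2022]
tool_rot: [0.244, 0.97, -0.001, 0.011]
ft_force: [0.9, 0.4, -0.2]
grip_width: 0.0227
```

>>> move_arm:
  series:
    - [[-1.2, 4, 0, 0, 0, 8, 0], [-1.2, 4, 0, 0, 0, 8, 0], [-1, 3.5, 0, 0, 0, 8, 0], [-0.4, 1.5, 0, 0, 0, 0, 0], [0, 0, 0, 0, 0, 0, 0]]

```text
clock: 69.85
eef_pos: [0.4627, -0.0003, 0.2109]
tool_rot: [0.023, 1.0, 0.002, 0.017]
ft_force: [0.3, -0.1, -0.7]
grip_width: 0.0224
```

>>> move_arm:
  series:
    - [[0, 0, 0, 0, 0, 0, 0], [0, 0, 0, 0, 0, 0, 0], [0, 0, 0, 0, 0, 0, 0], [0, 0, 0, 0, 0, 0, 0], [0, 0, 0, 0, 0, 0, 0]]

```text
clock: 70.35
eef_pos: [0.4642, -0.003, 0.2133]
tool_rot: [0.025, 0.999, 0.002, 0.019]
ft_force: [-0.3, -1.1, -0.9]
grip_width: 0.0227
```

```bash
python3 look.py w60;python3 bin.py w60
```

```text
clk 70.35 pos [ 0.4642 -0.003   0.2133] jaw 87.09209942180344 zaxis [ 0.0383  0.0022 -0.9993] J [-0.008   0.149  -0.158   1.2255  0.0025  0.0429] w 0.022712826253583233 F [-0.3422 -1.1211 -0.8992]
rim n 2279 X [-0.166  -0.1655 -0.0533 -0.0469] Y [-0.0615 -0.0585  0.0562  0.0569] z 0.07081226660013068
cover: innerY -0.05765840173455924 0.06152683163892661 front X -0.1790986647168872
-0.155 [' 31', ' 30', ' 30', ' 30', ' 49', ' 49', ' 49', ' 30', ' 30', ' 30']
-0.140 [' 31', ' 30', ' 30', ' 30', ' 39', ' 42', ' 43', ' 30', ' 30', ' 30']
-0.125 [' 31', ' 30', ' 30', ' 30', ' 30', ' 41', ' 43', ' 30', ' 30', ' 30']
-0.110 [' 30', ' 30', ' 30', '  -', '  -', '  -', ' 30', ' 30', ' 30', ' 30']
-0.095 [' 30', ' 30', '  -', '  -', '  -', '  -', ' 49', ' 30', ' 30', ' 30']
-0.080 [' 31', ' 30', ' 30', '  -', '  -', '  -', ' 30', ' 30', ' 30', ' 30']
held x [-0.0398  0.0448] z [-0.044  -0.015  -0.0041]
```

View pics/w60.png

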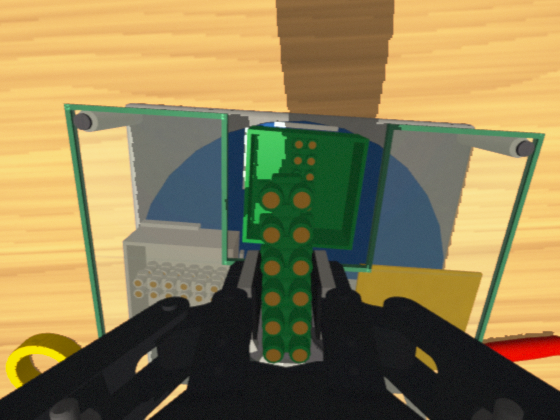

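>>> move_arm:
  series:
    - [[0.1, 1.5, -0.5, -0.1, 2.2, -3.3, 0], [0, 0, -2, 0, 0, 0, 0], [0, 0, -2.5, 0, 0, 0, 0], [0, 0, -2.5, 0, 0, 0, 0], [0, 0, -1, 0, 0, 0, 0]]

```text
clock: 70.9
eef_pos: [0.4677, 0.011, 0.1273]
tool_rot: [0.057, 0.998, -0.0, 0.002]
ft_force: [0.2, 0.2, -0.1]
grip_width: 0.0226
```

>>> move_arm:
  series:
    - [[0, 0, 0, 0, 0, 0, 0], [0, 0, 0, 0, 0, 0, 0], [0, 0, 0, 0, 0, 0, 0], [0, 0, 0, 0, 0, 0, 0], [0, 0, 0, 0, 0, 0, 0]]

```text
clock: 71.4
eef_pos: [0.469, 0.0105, 0.1292]
tool_rot: [0.058, 0.998, -0.0, 0.003]
ft_force: [-0.1, -0.6, 0.2]
grip_width: 0.0222
```

```bash
python3 look.py w61;python3 bin.py w61|head -1
```

```text
clk 71.4 pos [0.469  0.0105 0.1292] jaw 83.38591662225721 zaxis [ 0.0057 -0.0009 -1.    ] J [ 0.023   0.2492 -0.2625  1.0534 -0.001   0.1384] w 0.022223927383389224 F [-0.1045 -0.559   0.2252]
rim n 3882 X [-0.166  -0.1657 -0.0544 -0.0538] Y [-0.0653 -0.0606  0.0563  0.057 ] z 0.07080283143370841
```

>>> move_arm:
  series:
    - [[-0.2, 0.2, -0.5, 0, 0.3, 0.4, 0], [-0.05, 0, -1.2, 0, 0, 0, 0], [-0.1, 0, -1.5, 0, 0, 0, 0], [-0.1, 0, -1.5, 0, 0, 0, 0], [0, 0, -0.6, 0, 0, 0, 0]]

```text
clock: 71.95
eef_pos: [0.4661, 0.0132, 0.0763]
tool_rot: [0.053, 0.999, -0.0, 0.003]
ft_force: [-0.3, -0.0, -1.3]
grip_width: 0.0225
```

>>> move_arm:
  series:
    - [[0, 0, 0, 0, 0, 0, 0], [0, 0, 0, 0, 0, 0, 0], [0, 0, 0, 0, 0, 0, 0], [0, 0, 0, 0, 0, 0, 0], [0, 0, 0, 0, 0, 0, 0]]

```text
clock: 72.45
eef_pos: [0.4668, 0.0134, 0.0773]
tool_rot: [0.053, 0.999, 0.0, 0.004]
ft_force: [-0.4, -0.5, -0.4]
grip_width: 0.0224
```

```bash
python3 look.py w62;python3 bin.py w62
```

```text
clk 72.45 pos [0.4668 0.0134 0.0773] jaw 83.92538291603282 zaxis [ 0.007  -0.0003 -1.    ] J [ 0.0291  0.3025 -0.3441  0.9172 -0.0005  0.1351] w 0.022440034855795897 F [-0.4297 -0.4547 -0.4406]
rim n 6354 X [-0.166  -0.1658 -0.0627 -0.0547] Y [-0.0686 -0.0472  0.0564  0.0571] z 0.07074285097098215
cover: innerY -0.0053861211815795515 0.016854188039381 front X -0.17910114184088857
-0.155 [' 45', ' 30', ' 30', ' 30', ' 49', ' 49', ' 49', ' 30', ' 30', ' 30']
-0.140 [' 42', ' 30', ' 30', ' 30', '  -', '  -', '  -', ' 30', ' 30', ' 30']
-0.125 [' 42', ' 30', ' 30', ' 30', ' 30', '  -', ' 30', ' 30', ' 30', ' 30']
-0.110 [' 42', ' 30', ' 30', ' 30', ' 30', '  -', '  -', ' 30', ' 30', ' 30']
-0.095 [' 40', ' 30', ' 30', ' 29', '  -', '  -', '  -', '  -', ' 30', ' 30']
-0.080 [' 36', ' 30', '  -', '  -', '  -', '  -', '  -', '  -', '  -', ' 30']
held x [-0.04    0.0503] z [-0.0435 -0.0148  0.006 ]
```

View pics/w62.png

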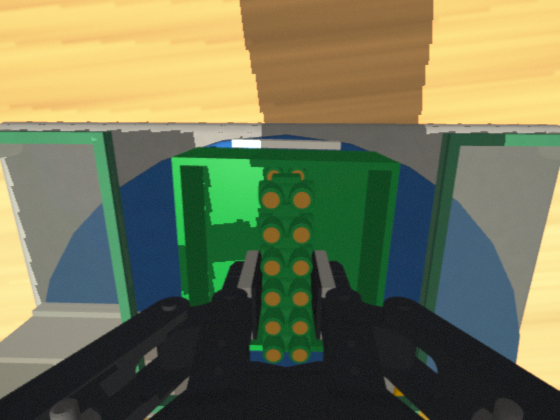

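>>> move_arm:
  series:
    - [[-0.05, -0.05, -0.5, 0, 0.4, 0, 0], [-0.05, 0, -0.8, 0, 0, 0, 0], [-0.05, 0, -0.7, 0, 0, 0, 0], [0, 0, -0.1, 0, 0, 0, 0], [0, 0, 0, 0, 0, 0, 0]]

```text
clock: 73.0
eef_pos: [0.4651, 0.0128, 0.0544]
tool_rot: [0.053, 0.999, -0.0, -0.0]
ft_force: [-0.2, -0.2, -0.8]
grip_width: 0.0223
```

```bash
python3 look.py w63;python3 bin.py w63|head -1
```

```text
clk 73.0 pos [0.4651 0.0128 0.0544] jaw 83.91785678730183 zaxis [-0.0006 -0.0003 -1.    ] J [ 0.0278  0.3347 -0.3696  0.867  -0.0003  0.1339] w 0.022281178141862007 F [-0.2217 -0.1514 -0.7749]
rim n 15458 X [-0.166  -0.1656 -0.0767 -0.0492] Y [-0.0571 -0.0464  0.0558  0.0568] z 0.06998695067091376
```

>>> move_arm:
  series:
    - [[0, 0, 0, 0, 0, 0, 0.5], [0, 0, 0, 0, 0, 0, 0.5], [0, 0, 0, 0, 0, 0, 0.5], [0, 0, 1, 0, 0, 0, 0.5], [0, 0, 3, 0, 0, 0, 0.5]]

```text
clock: 73.55
eef_pos: [0.4625, 0.0128, 0.0934]
tool_rot: [0.053, 0.999, -0.0, -0.004]
ft_force: [0.9, -0.5, 0.1]
grip_width: 0.0425
```

>>> move_arm:
  series:
    - [[0, 0, 4, 0, 0, -2, 0.6], [0, 0, 4, 0, 0, -8, 0.6], [0, 0, 4, 0, 0, -8, 0.6], [1, 0.3, 2, 0, 0, -8, 0.6], [2, 0.3, 0, 0, 0, -8, 0.6]]

```text
clock: 74.05
eef_pos: [0.492, 0.0187, 0.2479]
tool_rot: [0.354, 0.935, 0.003, 0.001]
ft_force: [1.1, -0.3, 0.1]
grip_width: 0.051
```

```bash
python3 look.py w64; python3 strips.py s26 scene top 2>/dev/null
```

```text
clk 74.05 pos [0.492  0.0187 0.2479] jaw 48.59367744579894 zaxis [ 0.004   0.0055 -1.    ] J [0.0347 0.2154 0.0156 1.3669 0.0054 0.7574] w 0.05102151949665983 F [ 1.0579 -0.2687  0.0572]
scene c [ 0.4337 -0.444 ] z 0.0288 size [0.012 0.033] ang -0.1 n 43 px [141. 321.] rgb [193. 103.  29.]
top c [ 0.4273 -0.4451] z 0.0253 size [0.009 0.034] ang 21.5 n 27 px [412. 257.] rgb [106.  61.  32.]
74.15 [0.4931 0.0189 0.2451]
```

View pics/w64.png

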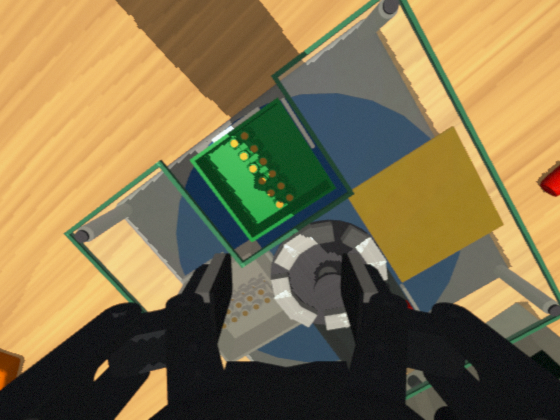

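>>> move_arm:
  series:
    - [[2, 0.1, 0.5, 0, 0, -8.3, 0.6], [2, 0.1, 0, 0, 0, -8.3, 0.6], [2, 0.1, 0, 0, 0, -8.3, 0.6], [2, 0.1, 0, 0, 0, -8.3, 0.6], [2, 0.1, 0, 0, 0, -8.3, 0.6]]

```text
clock: 74.7
eef_pos: [0.5847, 0.0232, 0.2468]
tool_rot: [0.665, 0.747, -0.0, -0.007]
ft_force: [0.3, 0.5, 0.4]
grip_width: 0.0513
```

>>> move_arm:
  series:
    - [[2, 0.1, 0, 0, 0, -8.3, 0.6], [0.3, 0, 0, 0, 0, -6, 0.6], [0, 0, 0, 0, 0, 0, 0.6], [0, 0, 0, 0, 0, 0, 0.6], [0, 0, 0, 0, 0, 0, 0.6]]

```text
clock: 75.2
eef_pos: [0.6043, 0.0236, 0.2421]
tool_rot: [0.752, 0.659, -0.004, -0.011]
ft_force: [0.1, -0.1, -0.5]
grip_width: 0.0512
```

```bash
python3 look.py w65;python3 ring.py w65
```

```text
clk 75.2 pos [0.6043 0.0236 0.2421] jaw -7.532072732526362 zaxis [-0.0215  0.011  -0.9997] J [0.0332 0.4696 0.3631 1.4854 0.0117 1.7354] w 0.05123662493338136 F [ 0.0885 -0.1049 -0.5105]
617 centre [0.6159 0.0259] normal 171.33796281992522 len [0.0088 0.0356] ztop 0.17920933419313517
```

View pics/w65.png

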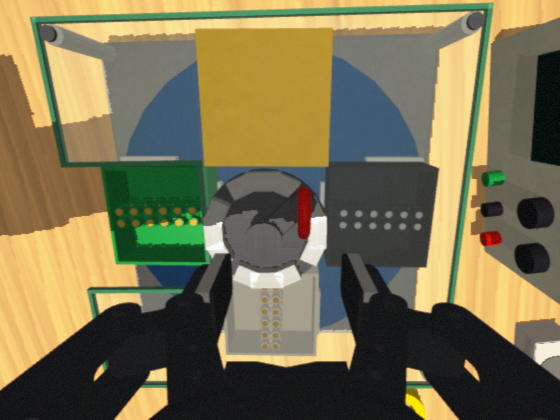

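>>> move_arm:
  series:
    - [[1.1, 0.2, -0.5, -0.6, -1.2, -0.5, 0.6], [0, 0, -1.5, 0, 0, 0, 0.6], [0, 0, -1.5, 0, 0, 0, 0.6], [0, 0, -0.5, 0, 0, 0, 0.6], [0, 0, 0, 0, 0, 0, 0.6]]

```text
clock: 75.75
eef_pos: [0.6168, 0.0264, 0.2019]
tool_rot: [0.754, 0.657, 0.002, 0.003]
ft_force: [-0.3, 0.3, 0.4]
grip_width: 0.0514
```

>>> move_arm:
  series:
    - [[0, 0, 0, 0, 0, 0, 0.6], [0, 0, 0, 0, 0, 0, 0.6], [0, 0, 0, 0, 0, 0, 0.6], [0, 0, 0, 0, 0, 0, 0.6], [0, 0, 0, 0, 0, 0, 0.6]]

```text
clock: 76.25
eef_pos: [0.6183, 0.0267, 0.2046]
tool_rot: [0.754, 0.657, 0.004, 0.004]
ft_force: [0.9, 0.0, 0.8]
grip_width: 0.0511
```

```bash
python3 look.py w66;python3 ring.py w66
```

```text
clk 76.25 pos [0.6183 0.0267 0.2046] jaw -7.854751675684329 zaxis [ 0.0118 -0.001  -0.9999] J [ 0.0438  0.4819  0.2859  1.3631 -0.0015  1.7517] w 0.05109103656631553 F [0.935  0.0051 0.7958]
838 centre [0.6158 0.0259] normal 171.76090005092354 len [0.0087 0.0358] ztop 0.17972144452939692
```

>>> move_arm:
  series:
    - [[-0.2, -0.05, -1.3, 0, 0.6, 0, 0.6], [0, 0, -1.5, 0, 0, 0, 0.6], [-0.1, 0, -1.5, 0, 0, 0, 0.6], [0, 0, -0.5, 0, 0, 0, 0.6], [0, 0, 0, 0, 0, 0, 0.6]]

```text
clock: 76.8
eef_pos: [0.6143, 0.0259, 0.1525]
tool_rot: [0.754, 0.657, -0.001, -0.0]
ft_force: [0.6, 0.3, 0.7]
grip_width: 0.0514
```

>>> move_arm:
  series:
    - [[0, 0, 0.3, 0, 0, 0, 0.3], [0, 0, 0, 0, 0, 0, 0], [0, 0, 0, 0, 0, 0, 0], [0, 0, 0, 0, 0, 0, 0], [0, 0, 0, 0, 0, 0, 0]]

```text
clock: 77.3
eef_pos: [0.6152, 0.0258, 0.1566]
tool_rot: [0.754, 0.657, -0.0, 0.001]
ft_force: [0.3, 0.5, -1.8]
grip_width: 0.0069
```

>>> move_arm:
  series:
    - [[0, 0, 0.5, 0, 0, 0, 0], [0, 0, 0.5, 0, 0, 0, 0], [0, 0, 0.4, 0, 0, 0, 0], [0, 0, 0.2, 0, 0, 0, 0], [0, 0, 0, 0, 0, 0, 0]]

```text
clock: 77.8
eef_pos: [0.6148, 0.026, 0.17]
tool_rot: [0.754, 0.657, -0.002, -0.001]
ft_force: [3.2, 0.5, -9.2]
grip_width: 0.007
```

>>> move_arm:
  series:
    - [[-0.28, 0.3, 0.05, 0, 0, 0, 0], [-0.5, 0.52, 0, 0, 0, 0, 0], [-0.57, 0.44, 0, 0, 0, 0, 0], [-0.63, 0.35, 0, 0, 0, 0, 0], [-0.68, 0.24, 0, 0, 0, 0, 0]]

```text
clock: 78.3
eef_pos: [0.5932, 0.0412, 0.1701]
tool_rot: [0.755, 0.655, 0.0, 0.005]
ft_force: [5.1, 0.4, -8.0]
grip_width: 0.0073
```

>>> move_arm:
  series:
    - [[-0.7, 0.16, 0.03, 0, 0, 0, 0], [-0.72, 0.05, 0.03, 0, 0, 0, 0], [-0.7, -0.06, 0, 0, 0, 0, 0], [-0.65, -0.16, 0, 0, 0, 0, 0], [-0.4, -0.15, 0, 0, 0, 0, 0]]

```text
clock: 78.8
eef_pos: [0.5579, 0.0388, 0.1702]
tool_rot: [0.755, 0.655, -0.001, 0.005]
ft_force: [1.7, -4.3, -9.9]
grip_width: 0.0071
```

>>> move_arm:
  series:
    - [[0, 0, 0, 0, 0, 0, 0], [0, 0, 0, 0, 0, 0, 0], [0, 0, 0, 0, 0, 0, 0], [0, 0, 0, 0, 0, 0, 0], [0, 0, 0, 0, 0, 0, 0]]

```text
clock: 79.3
eef_pos: [0.5546, 0.0369, 0.1694]
tool_rot: [0.756, 0.655, -0.004, 0.004]
ft_force: [0.5, -1.6, -9.5]
grip_width: 0.0068
```

>>> move_arm:
  series:
    - [[-0.22, -0.18, 0, 0, 0, 0, 0], [-0.18, -0.18, 0, 0, 0, 0, 0], [0, 0, 0, 0, 0, 0, 0], [0, 0, 0, 0, 0, 0, 0], [0, 0, 0, 0, 0, 0, 0]]

```text
clock: 79.8
eef_pos: [0.5513, 0.0347, 0.1696]
tool_rot: [0.755, 0.655, -0.003, 0.004]
ft_force: [1.9, -0.5, -8.7]
grip_width: 0.0072
```

```bash
python3 look.py w67;python3 ring.py w67
```

```text
clk 79.8 pos [0.5513 0.0347 0.1696] jaw -8.119478224154745 zaxis [ 0.0008 -0.0091 -1.    ] J [ 0.0678  0.3764  0.031   1.2252 -0.0092  1.7804] w 0.007173372246417359 F [ 1.9212 -0.5139 -8.6609]
1395 centre [0.5518 0.0352] normal 171.7367639548636 len [0.009  0.0357] ztop 0.1987767622703593
```

View pics/w67.png

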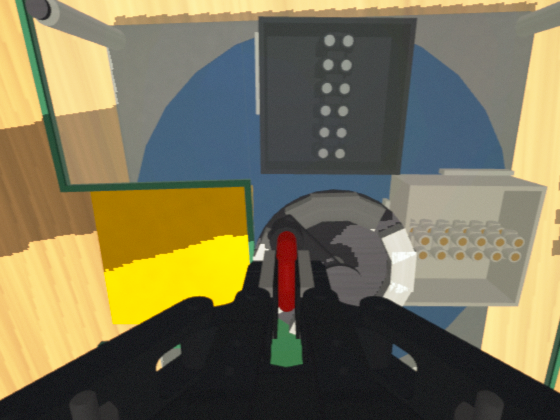

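>>> move_arm:
  series:
    - [[-0.03, -0.03, -0.4, 0, 0, 0, 0], [0, 0, -0.4, 0, 0, 0, 0], [0, 0, -0.4, 0, 0, 0, 0], [0, 0, -0.2, 0, 0, 0, 0], [0, 0, 0, 0, 0, 0, 0]]

```text
clock: 80.35
eef_pos: [0.5508, 0.0342, 0.1567]
tool_rot: [0.755, 0.655, -0.002, 0.004]
ft_force: [0.3, -0.9, -6.1]
grip_width: 0.0072
```

>>> move_arm:
  series:
    - [[0, 0, 0, 0, 0, 0, 0.5], [0, 0, 0, 0, 0, 0, 0.6], [0, 0, 2, 0, 0, 0, 0.6], [0, 0, 4, 0, 0, 0, 0.6], [-2, 0, 4, 0, 0, 0, 0.6]]

```text
clock: 80.85
eef_pos: [0.5314, 0.0354, 0.257]
tool_rot: [0.755, 0.656, -0.002, 0.003]
ft_force: [0.7, 0.2, -0.4]
grip_width: 0.0513
```

>>> move_arm:
  series:
    - [[-4, 1, 2, 0, 0, 0, 0.6], [-4, 2, 2, 0, 0, 0, 0.6], [-3, 2, 1, 0, 0, 0, 0.6], [0, 0, 0, 0, 0, 0, 0.6], [0, 0, 0, 0, 0, 0, 0.6]]

```text
clock: 81.35
eef_pos: [0.4227, 0.0881, 0.3214]
tool_rot: [0.755, 0.655, 0.01, 0.009]
ft_force: [-0.4, 0.1, -0.7]
grip_width: 0.0513
```

```bash
python3 look.py w68; python3 drum.py d68 scene top wrist; python3 strips.py s27 scene top 2>/dev/null
python3 - <<'E'
import cv2
p=cv2.imread('pics/d68scene.png'); cv2.imwrite('pics/scenez2.png',cv2.resize(p[130:360,130:400],None,fx=2.6,fy=2.6,interpolation=cv2.INTER_CUBIC))
E
```

```text
clk 81.35 pos [0.4227 0.0881 0.3214] jaw -8.087284332260298 zaxis [ 0.0282 -0.0006 -0.9996] J [ 0.21    0.0592  0.0209  1.505  -0.0064  1.9218] w 0.05130185898923522 F [-0.3551  0.13   -0.6508]
scene yel (array([0.4672, 0.0098]), np.float64(0.09209978625378756), [0.11282823234796524, 0.11406847089529037], np.float32(83.527954), np.int32(963), array([257.1526, 197.3728]))
scene red 69 [0.552  0.0294 0.1604] 0.1783299107258698 ang 129.70042382751302 0.04381531973269744
top yel (array([0.468 , 0.0102]), np.float64(0.09228259153554941), [0.11116835474967957, 0.11242450773715973], np.float32(-7.420481), np.int32(1048), array([280.5305, 238.334 ]))
top red 39 [0.5499 0.0328 0.1629] 0.18051032912767662 ang 129.13099629057163 0.04776307590385359
wrist yel (array([0.4685, 0.0126]), np.float64(0.09334382165456231), [0.11219477653503418, 0.11417585611343384], np.float32(83.52128), np.int32(7356), array([325.2295, 229.2376]))
wrist red 623 [0.5531 0.0346 0.1584] 0.1796372257969227 ang 124.60863982403933 0.047293250311000914
scene c [ 0.4331 -0.4436] z 0.0286 size [0.011 0.034] ang 0.3 n 39 px [141. 321.] rgb [186. 100.  28.]
top c [ 0.43   -0.4432] z 0.0269 size [0.012 0.034] ang 3.5 n 30 px [412. 256.] rgb [110.  62.  32.]
81.6 [0.4227 0.0871 0.3191]
```

View pics/w68.png

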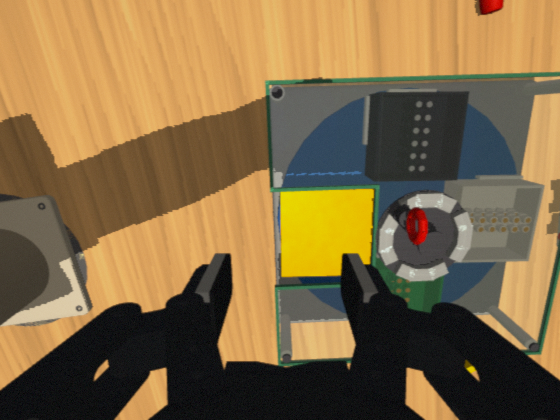

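View pics/scenez2.png

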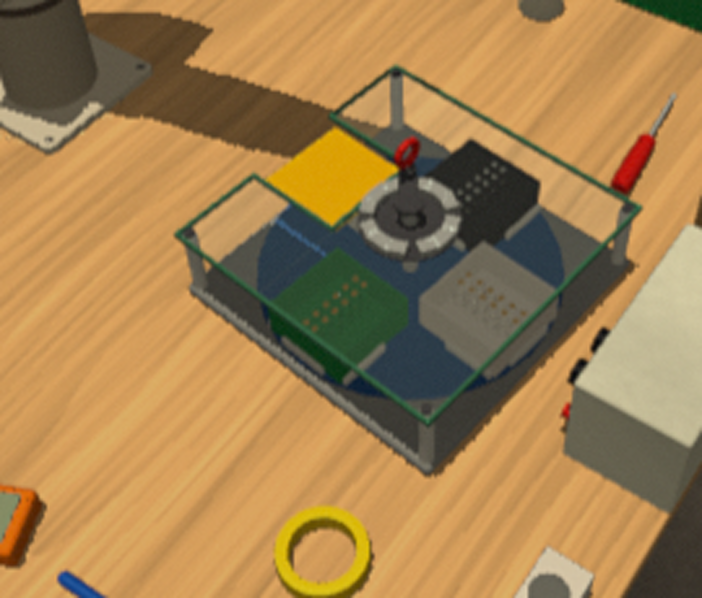

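```bash
python3 -c "
from workcell import bot
print(bot.job_done())"
```

```text
the job is handed in; nothing more can be done
None
```

All six terminal strips are in the bins of their own colours, two to a bin. The yellow plate is back under the window with the drum locked, and I handed the job in at about 82 s of the 210 s allowed.

- **Order of work:** I turned the drum counter-clockwise through black, white, green and back to yellow. At each bay I let the pin seat before laying the strips in or letting go.
- **Strips:** The last scene and top pictures show no strip on the bench. I laid the second strip in each bin on top of the first. Each bin shows screws of its own colour, and the white pair looked as if it had shifted a little inside its bin during a turn.
- **Pin:** In the scene and top views the red ring's top reads the same height as at the start (178.3 and 180.5 mm), so I take it as seated.
- **Plate:** The scene and top cameras put the yellow plate within about 2.5 mm and 1.5 degrees of its starting place; the wrist camera read it about 5 mm off in y. I took this as measuring error plus play in the notch.
- **Contacts:** The second white strip touched the bin's front wall with about 3 N on the way down, so I raised it, re-aligned and laid it. While turning from black to white the lift dipped and the pin rubbed on the index ring for a moment. I re-lifted it and carried on.
- **Other things on the bench:** They were not touched on purpose and look unmoved in the last pictures. I noticed no strip being knocked aside.

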